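Pack two cookie stacks in the cake carrier and close it for carrying

TASK

Pack the customer's order in the small cake carrier: of the three cookie stacks standing beside it, set the dark chocolate one and the yellow one side by side on the tray, gently and upright. Then take the clear cover from the drying stand and lower it over them rim-down, seated flat inside the tray's lip all round, and swing the carrying handle up and over until it lies back against its stop. Leave the tan cookie stack, the bell and the card holder where they are.

Things in the scene. Friction and masses are not known exactly. Their poses are not given: they have to be found in the camera images.
- tray_floor (a point): Centre of the floor of the cake carrier's loose cream tray (0.9 kg, 125 x 230 mm with ears), 8 mm above the counter; x across, y along, z up. The two stacks fit side by side along y: centres 34 to 48 mm (best 42) either side of this point, within 9 mm of the middle line. The low lip round the floor ends 14 mm above it.
- tray_lip (a point): Same axes, 14 mm above the centre of the tray's floor: height of the lip's top edge. Inside, the lip measures 103 x 181 mm (x, y) at the floor with 14 mm cut corners, rises 4 mm upright, then flares outward by 38 deg as a lead-in.
- bail (a joint): The carrier's U-shaped carrying handle, rad: 0 = folded down on the tray's -x side (starts there, arms 5 deg above level), 1.48 = upright, 1.69 = against its stop past upright, where its weight keeps it; let go before upright it falls back. Hinge line along the tray's y, 26 mm above the centre of the tray's floor. 0.12 kg, hardly any friction.
- bail_grip (a point): Centre of the handle's round wooden sleeve, 16 mm thick, 110 mm long along the tray's y, 116 mm from the hinge line. Folded it lies 44 mm above the counter. The sleeve can turn between the fingers. Upright, its underside passes 16 mm above the top of the seated cover's grip.
- cover_grip (a point): Centre of the dark blue oblong grip on the frosted clear cover: 18 mm wide (cover's x), 68 mm long (its y), 28 mm high (its z), 14 mm above the cover's top face. z points from the rim out through the grip. At the start the cover leans on the drying stand, z tilted 35 deg from vertical toward the stand's front (its -x, the robot's side).
- cover_rim (a point): Centre of the open rim's plane of the cover, 104 mm from the grip's centre, same axes. Cover: open below, 98 x 176 mm (x, y) outside at the rim with 14 mm cut corners, 90 mm high without grip, inside 87 x 165 mm at the rim, 0.16 kg. Fits the tray either way round with 2.5 mm to spare each side; seated, this point lies at the centre of the tray's floor.
- drying_stand: Fixed steel wire stand, 140 x 125 mm, 90 mm high; origin on the counter below the middle of its 35 deg slope, which rises toward its +x. The cover's rim lies on the slope, its lower side against two 34 mm high wire stops at the slope's lower end: lift it off square to the slope, 40 mm or more, before turning it upright.
- pack_dark_center (a point): Stack of four dark chocolate brown cookies in a tied bag: upright cylinder 68 mm across and 56 mm high to grip round; tie and cherry on top reach 84 mm; about 0.11 kg, fragile. This point: on its axis, 40 mm above its underside; z up along the axis. Belongs in the carrier.
- pack_yellow_center (a point): Stack of four yellow cookies in a tied bag: upright cylinder 68 mm across and 56 mm high to grip round; tie and cherry on top reach 84 mm; about 0.11 kg, fragile. This point: on its axis, 40 mm above its underside; z up along the axis. Belongs in the carrier.
- pack_tan_center (a point): Stack of four tan (light brown) cookies in a tied bag: upright cylinder 68 mm across and 56 mm high to grip round; tie and cherry on top reach 84 mm; about 0.11 kg, fragile. This point: on its axis, 40 mm above its underside; z up along the axis. Stays where it is.
- call_bell: Counter bell with a silvery dome on a black foot, 84 mm across, 50 mm high; origin at its underside. Stays where it is.
- card_holder: Beech holder with shop cards, 40 x 100 x 56 mm; origin at its underside. Stays where it is.
Mind the look-alikes: they are no part of the job. What is shaped like the part that bears pack_yellow_center but red is not meant.

How it is judged:
By the outcome, as a careful person would: the job done as asked, in the order asked, and still so for the second after the job is handed in, with the robot touching nothing.
It also fails if it takes over 72 s, if anything falls off the work surface, if the arm or the gripper's body presses on something with over 40 N, if the wrist force passes 120 N, or if a joint passes its speed limit or range.

ROBOT

A 7-joint arm with a two-finger parallel gripper is mounted at the origin on a cart in front of the work surface, level with it; the furniture and walls round the work are solid. World frame = base frame: x ahead of the robot, y to its left, z up, the work surface at z = 0. Lengths are in m, angles in degrees, forces in N, time in s.
With the tool pointing down it reaches from about 0.4 to 0.85 m from the base axis. Payload 4.5 kg.
Tool frame: the origin (TCP) lies on the centre line of the jaws, within the pads' length; the fingertips stand r.tip_reach ahead of it and the grasp point (between the pads) lies 8 mm behind it (r.tip_reach is the distance from the TCP to the fingertips, in m); z points along the fingers, y is the direction in which the jaws open and shut (so a half turn about z gives the same grasp; the last joint's range is limited). The gripper opens to 88 mm and grips with 3 to 60 N. Pads are 18 mm wide; open, the fingers measure 123 mm over their backs; the gripper's body (75 mm by 187 mm) begins 45 mm behind the grasp point.
Start: joints at [-69.339, 39.483, -11.15, 89.685, 9.013, 51.709, -12.324], TCP at [0.201, 0.592, 0.25] pointing down, gripper open.
Joint ranges: [-172.22, 172.22], [-26.19, 119.32], [-84.43, 86.54], [7.71, 146.69], [-57.33, 237.33], [2.42, 119.75], [-152.13, 152.13]. Speed limits (degrees/s): [147.25, 147.25, 180, 180, 180, 180, 180].

INTERFACE

Orientations are given as a 3x3 rotation matrix whose columns are the frame's x, y, z axes.
In Python, from rig import r, grab_frame, close_job, nets gives the robot as it stands.
- The arm moves only by the tool drive_tool, never from a script. Its argument "plan" is a list of rows, each a list of 6 numbers: the shift along the world's x, y, z in mm, then the turn, a rotation vector about the world's x, y, z in rad. In form: [[tx, ty, tz, ax, ay, az], ...]. A call has 1 to 20 rows; each row is the pose to reach, as a shift and turn from the pose commanded when the call began; what a row does not reach only later rows make up. A row lasts 1/12 s, in which the tool goes at most 41.7 mm and 7.16 degrees, less where a joint would pass 70% of its speed; a pose out of reach is approached as far as the arm can. A call with a gripper value outside its range is refused whole. "grip" is the closure, from 0 (fully open) to 1 (shut), set as the call begins (left out, the last holds). The fingers move at their own pace and stop on an object; the grip force is fixed at half the most. Time passes only in rows, so rows that repeat a pose let the fingers close. It gives the time, the measured TCP pose, the force and the opening at its end, in the units of the state.
- r.get_obs(): the state, without advancing time (a new reading comes with each control period).
- grab_frame(name): name is "scene" or "side" or "wrist"; returns a dict with "frame" (400x640x3 uint8, red, green, blue), "fx", "fy", "cx", "cy" (pixels), "T" (4x4, takes a point from camera to world coordinates). Camera axes: x right, y up, looking along -z (the intrinsics and any distortion apply to the point x, -y, -z); pixel columns grow to the right and rows downward; lengths in m; the calibration is good to about 2 mm. A picture is of the moment at which its call begins. There is no depth.
- close_job(): hands the job in, once; it reports no verdict.
Trained networks look in a picture, given as the dict that the camera call returned (one of the last four; its "shot" number tells which), for a name from the list of things; names that differ only in an ending like _2 or _b are one class to them, and where a whole thing is asked for, a point or a joint stands for the part that bears it (a point fixed in the world has none). Each returns a list of dicts, best first, with "confidence" (0 to 1); they miss things now and then, are a little off and sometimes report something else, mostly with a low value. They report only what shows in the picture. A call takes as long as a camera call. They do not tell look-alikes from the thing itself.
- nets.masks_of(picture, query): "pixels" (400x640 bool, what is visible of it) and "point" ([column, row] in pixels, amid what is visible of it).
- nets.landmark_of(picture, query): "point" ([column, row] in pixels: a listed point, or the origin of a listed thing).
The state is a dict: "time": time; "joint_pos": joint angles; "qvel": joint speeds; "effort": joint torques, N m; "eef_pos": TCP position; "tool_rot": TCP orientation; "wrist_force": force on the tool from outside, world axes, zero at the start; "moment": the same for the moment, N m; "width": opening from 0.0 (shut) to 1.0 (fully open).
Only numpy, scipy, OpenCV 4.12 (cv2) and the standard library are available. Lean on these libraries where they do the work, as an engineer would, in place of code of your own. Each camera call takes 0.05 s, during which the arm holds its last target.

## Working session

There is one attempt and no reset: what is moved stays moved. The work goes in short steps, Python scripts to look and compute and a tool call to move; the robot and the scene stay as the last step left them, time stands still between calls to the robot, and variables do not carry over. Pictures are saved under pics/ and viewed, and the job is handed in when it is done.

Besides the shell and the picture viewer there is one more tool, called after "Request:" in YAML: its name, and indented under it one key for each argument. drive_tool: Moves the arm, as the interface text tells. Its arguments: {"type":"object","properties":{"plan":{"type":"array","items":{"type":"array","items":{"type":"number"}}},"grip":{"type":"number"}},"required":["plan"]}

```bash
ls; mkdir -p pics
cat > h.py <<'E'
import numpy as np,cv2
from rig import r,grab_frame,close_job,nets
def save(p,n,s=1): cv2.imwrite('pics/'+n,cv2.cvtColor(p['frame'],cv2.COLOR_RGB2BGR))
def ray(p,uv):
    T=np.array(p['T']);d=np.array([(uv[0]-p['cx'])/p['fx'],-(uv[1]-p['cy'])/p['fy'],-1.]);d=T[:3,:3]@d
    return T[:3,3],d/np.linalg.norm(d)
def onz(p,uv,z):
    o,d=ray(p,uv);return o+d*(z-o[2])/d[2]
def proj(p,X):
    T=np.array(p['T']);c=T[:3,:3].T@(np.array(X)-T[:3,3]);return np.array([p['cx']+p['fx']*c[0]/-c[2],p['cy']-p['fy']*c[1]/-c[2]])
def tri(L):
    A=0;b=0
    for p,uv in L:
        o,d=ray(p,uv);M=np.eye(3)-np.outer(d,d);A=A+M;b=b+M@o
    X=np.linalg.solve(A,b);return X,[np.round(proj(p,X)-uv,1).tolist() for p,uv in L]
E
python3 - <<'E'
from h import *
np.set_printoptions(precision=4,suppress=True)
print(r.get_obs(),r.tip_reach)
P={n:grab_frame(n) for n in('scene','side','wrist')}
for n,p in P.items():
    save(p,n+'0.png');print(n,p['fx'],p['cx'],p['cy'],p['T'],[k for k in p])
for q in 'tray_floor tray_lip bail_grip cover_grip cover_rim drying_stand pack_dark_center pack_yellow_center pack_tan_center call_bell card_holder'.split():
    for n,p in P.items():
        print(q,n,[(np.round(d['point'],1).tolist(),round(d['confidence'],2)) for d in nets.landmark_of(p,q)][:4])
E
```

```text
pics
{'time': 0.0, 'joint_pos': array([-69.3394,  39.5322, -11.1444,  89.7456,   9.0143,  51.7109,
       -12.3228]), 'qvel': array([ 0.0308,  0.034 ,  0.1078,  0.0206,  0.0647,  0.1105, -0.007 ]), 'effort': array([ -0.0002, -52.7563,  -1.2671, -15.3428,  -0.0527,   0.0065,
         0.0002]), 'eef_pos': array([0.2005, 0.5913, 0.2489]), 'tool_rot': array([[-0.9471,  0.3209, -0.0004],
       [ 0.3209,  0.9471, -0.0018],
       [-0.0002, -0.0019, -1.    ]]), 'wrist_force': array([ 0.1217, -0.2716,  0.4047]), 'moment': array([0.0722, 0.001 , 0.0078]), 'width': 1.0049026909967131} 0.011
scene 403.1500321052019 318.9555905148461 199.86362529800897 [[ 0.8433  0.4062 -0.352   0.0474]
 [-0.5374  0.649  -0.5385 -0.8386]
 [ 0.0097  0.6433  0.7656  1.0877]
 [ 0.      0.      0.      1.    ]] ['frame', 'fx', 'fy', 'cx', 'cy', 'T', 'shot']
side 360.89162718407175 318.2991959585933 198.02875981806287 [[ 0.9115  0.2542 -0.3233  0.134 ]
 [-0.411   0.592  -0.6932 -0.9693]
 [ 0.0152  0.7648  0.6441  0.8699]
 [ 0.      0.      0.      1.    ]] ['frame', 'fx', 'fy', 'cx', 'cy', 'T', 'shot']
wrist 331.083
[... 958 characters left out ...]
er side [([321.0, 260.0], 0.78)]
pack_dark_center wrist []
pack_yellow_center scene [([377.1, 284.0], 0.97), ([408.2, 303.4], 0.96), ([397.2, 344.8], 0.96), ([434.7, 336.6], 0.57)]
pack_yellow_center side [([393.0, 307.4], 0.8), ([413.8, 342.4], 0.74), ([369.9, 343.5], 0.73), ([356.6, 285.7], 0.64)]
pack_yellow_center wrist []
pack_tan_center scene [([256.0, 181.2], 0.71), ([377.6, 245.9], 0.65)]
pack_tan_center side [([367.8, 249.6], 0.64)]
pack_tan_center wrist []
call_bell scene [([256.9, 179.1], 0.53)]
call_bell side [([260.4, 185.9], 0.55)]
call_bell wrist []
card_holder scene [([348.7, 322.2], 0.94)]
card_holder side [([320.8, 318.6], 0.91), ([258.1, 186.8], 0.57)]
card_holder wrist []
```

View pics/scene0.png

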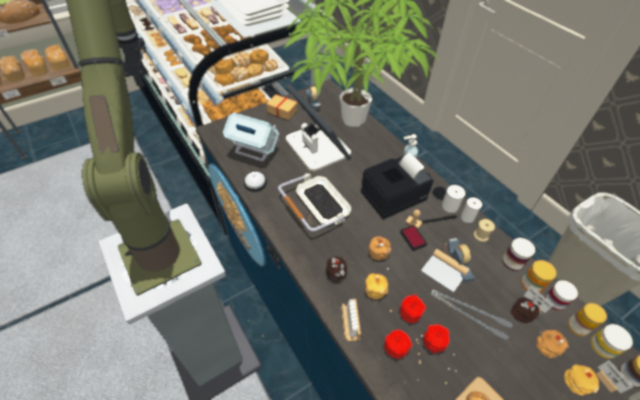

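View pics/side0.png

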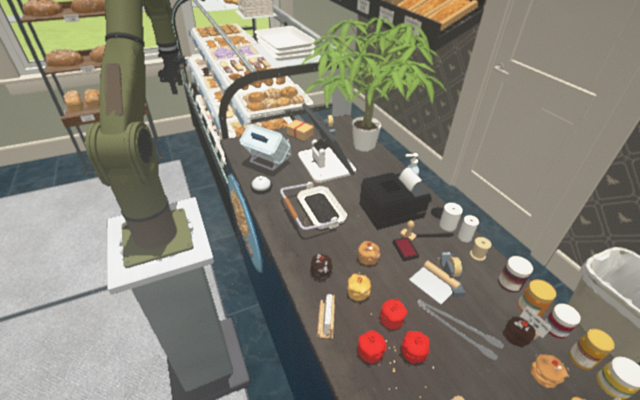

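Look-alikes, scene pixels: yellow stack (377,285), with red ones at (412,308), (398,344) and (436,338), and another yellow far right at (582,380). Dark stack (337,268), with another dark one at (525,308). Tan stack (379,247), with another tan at (552,343). The stacks beside the tray are my choice: dark (337,268) and yellow (377,285).

```bash
cat > m.py <<'E'
from h import *
np.set_printoptions(precision=4,suppress=True)
S=grab_frame('scene');D=grab_frame('side')
Z=dict(tray_floor=.008,tray_lip=.022,bail_grip=.044,drying_stand=0,pack_dark_center=.04,pack_yellow_center=.04,pack_tan_center=.04,call_bell=0,card_holder=0,cover_grip=None,cover_rim=None)
for q,z in Z.items():
    a=nets.landmark_of(S,q);b=nets.landmark_of(D,q)
    if q=='pack_yellow_center':
        a=sorted(a,key=lambda d:abs(d['point'][0]-377)+abs(d['point'][1]-284));b=sorted(b,key=lambda d:abs(d['point'][0]-357)+abs(d['point'][1]-286))
    if q=='pack_tan_center': a=sorted(a,key=lambda d:abs(d['point'][0]-377))
    if a and b:
        print(q,'tri',*tri([(S,a[0]['point']),(D,b[0]['point'])]),end=' ')
        if z is not None: print('onz',onz(S,a[0]['point'],z),onz(D,b[0]['point'],z),end='')
        print()
E
python3 m.py
python3 - <<'E'
import cv2
i=cv2.imread('pics/side0.png')[170:310,240:400];cv2.imwrite('pics/c1.png',cv2.resize(i,None,fx=4.5,fy=4.2,interpolation=2))
i=cv2.imread('pics/side0.png')[100:200,210:330];cv2.imwrite('pics/c2.png',cv2.resize(i,None,fx=5,fy=5,interpolation=2))
E
```

```text
tray_floor tri [ 0.5392 -0.1197  0.0509] [[2.7, -1.7], [-2.8, 1.3]] onz [ 0.5474 -0.0912  0.008 ] [ 0.5728 -0.0726  0.008 ]
tray_lip tri [ 0.5709 -0.0535 -0.0204] [[0.2, -0.1], [-0.2, 0.1]] onz [ 0.5499 -0.0837  0.022 ] [ 0.5509 -0.0968  0.022 ]
bail_grip tri [ 0.437  -0.0837  0.0399] [[-0.6, 0.5], [0.6, -0.4]] onz [ 0.4382 -0.0858  0.044 ] [ 0.4328 -0.0891  0.044 ]
drying_stand tri [0.4811 0.2775 0.013 ] [[0.1, -0.0], [-0.1, 0.0]] onz [0.4861 0.2909 0.    ] [0.4867 0.2966 0.    ]
pack_dark_center tri [ 0.4389 -0.3429  0.0335] [[0.1, -0.1], [-0.1, 0.1]] onz [ 0.4362 -0.346   0.04  ] [ 0.4368 -0.3477  0.04  ]
pack_yellow_center tri [ 0.5086 -0.4474  0.0187] [[1.5, -1.0], [-1.7, 0.9]] onz [ 0.4936 -0.4555  0.04  ] [ 0.505  -0.4597  0.04  ]
pack_tan_center tri [ 0.572  -0.3801  0.0759] [[0.6, -0.4], [-0.6, 0.3]] onz [ 0.5882 -0.364   0.04  ] [ 0.5942 -0.353   0.04  ]
cover_grip tri [0.4438 0.2518 0.1317] [[-0.6, 0.4], [0.6, -0.3]] 
cover_rim tri [0.45   0.2014 0.1254] [[1.1, -0.7], [-1.1, 0.6]]
```

View pics/c1.png

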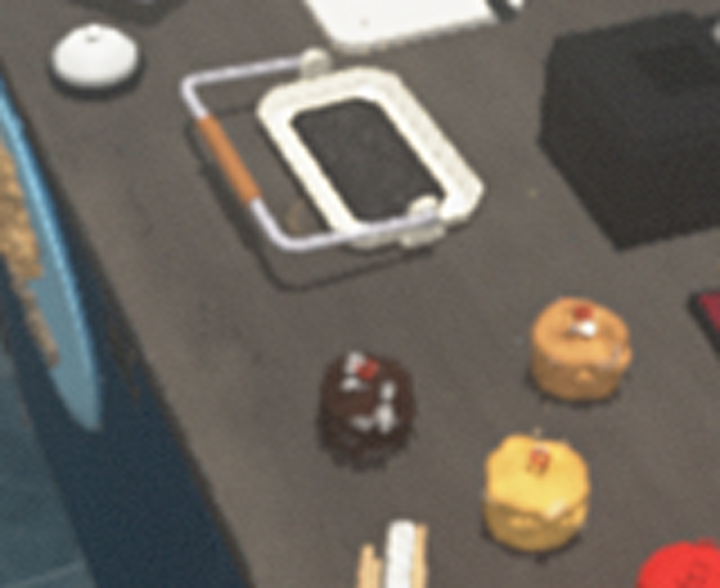

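View pics/c2.png

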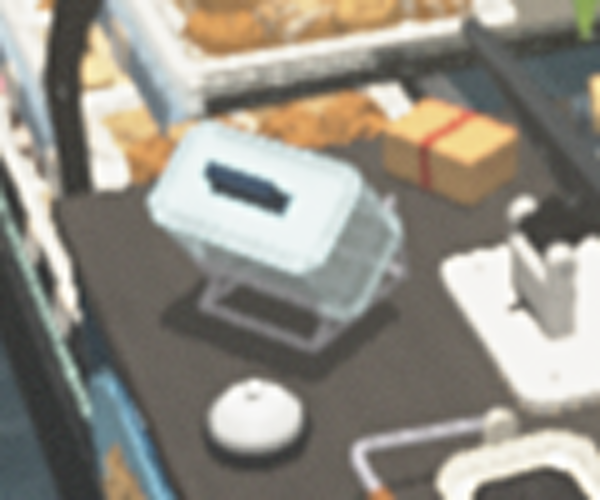

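Request:
drive_tool:
  plan:
    - [300, -790, 100, 0, 0, 0.326]
    - [300, -790, 100, 0, 0, 0.326]
    - [300, -790, 100, 0, 0, 0.326]
    - [300, -790, 100, 0, 0, 0.326]
    - [300, -790, 100, 0, 0, 0.326]
    - [300, -790, 100, 0, 0, 0.326]
    - [300, -790, 100, 0, 0, 0.326]
    - [300, -790, 100, 0, 0, 0.326]
    - [300, -790, 100, 0, 0, 0.326]
    - [300, -790, 100, 0, 0, 0.326]
    - [300, -790, 100, 0, 0, 0.326]
    - [300, -790, 100, 0, 0, 0.326]
    - [300, -790, 100, 0, 0, 0.326]
    - [300, -790, 100, 0, 0, 0.326]
    - [300, -790, 100, 0, 0, 0.326]
    - [300, -790, 100, 0, 0, 0.326]
    - [300, -790, 100, 0, 0, 0.326]
    - [300, -790, 100, 0, 0, 0.326]
    - [300, -790, 100, 0, 0, 0.326]
    - [300, -790, 100, 0, 0, 0.326]

```text
time: 4.67
eef_pos: [0.4946, -0.184, 0.3482]
tool_rot: [[-1.0, 0.001, 0.0], [0.001, 1.0, -0.0], [-0.0, -0.0, -1.0]]
wrist_force: [1.1, 0.9, 0.5]
width: 0.997
```

```bash
cat > w.py <<'E'
import sys
from h import *
np.set_printoptions(precision=4,suppress=True)
Z=dict(tray_floor=.008,tray_lip=.022,bail_grip=.044,drying_stand=0,pack_dark_center=.04,pack_yellow_center=.04,pack_tan_center=.04,call_bell=0,card_holder=0,cover_grip=.131,cover_rim=None)
W=grab_frame('wrist');save(W,sys.argv[1])
import pickle;pickle.dump({k:W[k] for k in W},open('pics/'+sys.argv[1]+'.pkl','wb'))
for q in sys.argv[2:]:
    for d in nets.landmark_of(W,q)[:4]:
        print(q,np.round(d['point'],1),round(d['confidence'],2),onz(W,d['point'],Z[q]) if Z[q] is not None else '')
o=r.get_obs();print(o['time'],o['eef_pos'],o['joint_pos'])
E
python3 w.py w1.png tray_floor bail_grip pack_dark_center pack_yellow_center
```

```text
tray_floor [380.6 197.7] 0.63 [ 0.5528 -0.088   0.008 ]
bail_grip [389.9 119.9] 0.76 [ 0.439  -0.0889  0.044 ]
pack_dark_center [193.8 113.5] 0.86 [ 0.4308 -0.342   0.04  ]
pack_yellow_center [118.6 164.8] 0.76 [ 0.4976 -0.4506  0.04  ]
pack_yellow_center [ 43.8 201.3] 0.59 [ 0.5488 -0.5636  0.04  ]
pack_yellow_center [86.2 77.3] 0.33 [ 0.3869 -0.4724  0.04  ]
4.9167 [ 0.4941 -0.181   0.3475] [ 25.1842  25.6961 -15.5314  98.6123   7.9129  56.8082  96.7334]
```

View pics/w1.png

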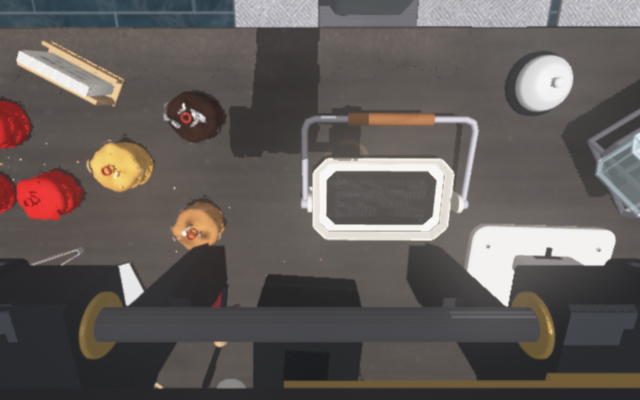

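```bash
cat > a.py <<'E'
from h import *
import pickle
W=pickle.load(open('pics/w1.png.pkl','rb'))
def rect(W,z,x0,x1,y0,y1,s=2000):
    # out image: col = (y-y0)*s,row=(x-x0)*s
    c=[(x0,y0),(x0,y1),(x1,y1),(x1,y0)]
    src=np.float32([proj(W,[x,y,z]) for x,y in c]);dst=np.float32([((y-y0)*s,(x-x0)*s) for x,y in c])
    return cv2.warpPerspective(W['frame'],cv2.getPerspectiveTransform(src,dst),(int((y1-y0)*s),int((x1-x0)*s)),flags=2)
I=rect(W,.022,.40,.66,-.24,.06)
cv2.imwrite('pics/r1.png',I[:,:,::-1])
m=(I.min(2)>150).astype(np.uint8);m=cv2.morphologyEx(m,cv2.MORPH_OPEN,np.ones((15,15)))
n,l,st,ce=cv2.connectedComponentsWithStats(m);k=1+np.argmax(st[1:,4])
c=max(cv2.findContours((l==k).astype(np.uint8),0,1)[0],key=cv2.contourArea)
R=cv2.minAreaRect(c);print(R,'centre x,y',.40+R[0][1]/2000,-.24+R[0][0]/2000,np.array(R[1])/2)
for nme,box in dict(dark=(.36,.52,-.43,-.27),yellow=(.42,.58,-.54,-.38)).items():
    I=rect(W,.04,*box,s=3000);cv2.imwrite(f'pics/r_{nme}.png',I[:,:,::-1])
E
python3 a.py
```

```text
((285.57513427734375, 306.1981506347656), (435.14556884765625, 248.32936096191406), 0.32370153069496155) centre x,y 0.5530990753173828 -0.09721243286132811 [217.57278442 124.16468048]
```

View pics/r1.png

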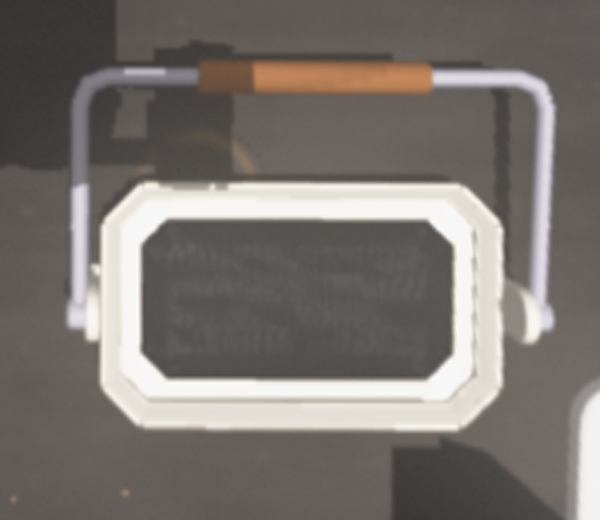

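View pics/r_dark.png

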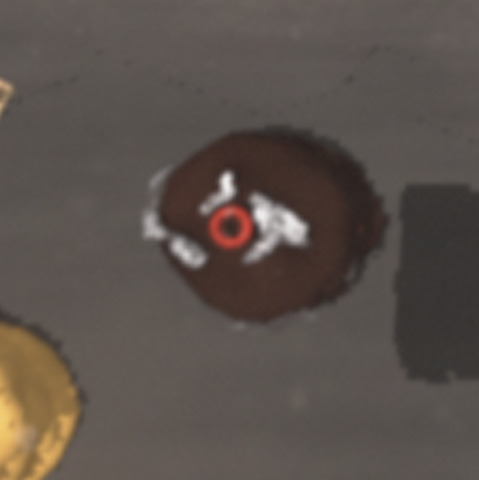

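Request:
drive_tool:
  plan:
    - [-60, -163, -182, 0, 0, -1.571]
    - [-60, -163, -182, 0, 0, -1.571]
    - [-60, -163, -182, 0, 0, -1.571]
    - [-60, -163, -182, 0, 0, -1.571]
    - [-60, -163, -182, 0, 0, -1.571]
    - [-60, -163, -182, 0, 0, -1.571]
    - [-60, -163, -182, 0, 0, -1.571]
    - [-60, -163, -182, 0, 0, -1.571]
    - [-60, -163, -182, 0, 0, -1.571]
    - [-60, -163, -182, 0, 0, -1.571]
    - [-60, -163, -182, 0, 0, -1.571]
    - [-60, -163, -182, 0, 0, -1.571]
    - [-60, -163, -182, 0, 0, -1.571]
    - [-60, -163, -182, 0, 0, -1.571]
    - [-60, -163, -182, 0, 0, -1.571]

```text
time: 6.17
eef_pos: [0.435, -0.3429, 0.1658]
tool_rot: [[-0.004, 1.0, 0.0], [1.0, 0.004, 0.001], [0.001, 0.0, -1.0]]
wrist_force: [-0.0, -0.0, 0.1]
width: 0.999
```

```bash
python3 w.py w2.png pack_dark_center
```

```text
pack_dark_center [315.7 200.9] 0.66 [ 0.4342 -0.3441  0.04  ]
6.2667 [ 0.4347 -0.3437  0.1658] [ 27.2432  41.525   10.7198 107.2939 -13.3858  32.4006  46.8019]
```

View pics/w2.png

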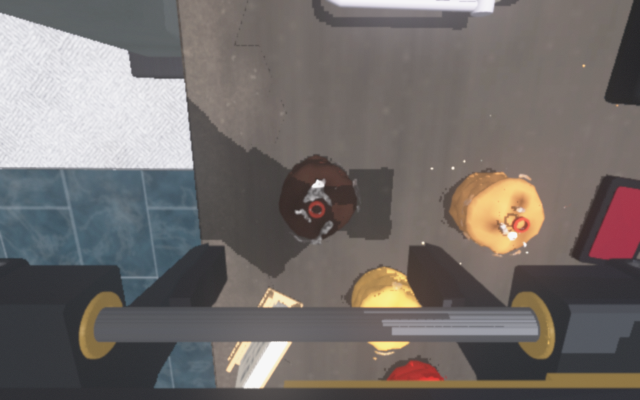

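Request:
drive_tool:
  plan:
    - [0, -1, -40, 0, 0, 0]
    - [0, -1, -80, 0, 0, 0]
    - [0, -1, -110, 0, 0, 0]
    - [0, -1, -124, 0, 0, 0]
    - [0, -1, -131, 0, 0, 0]
    - [0, -1, -131, 0, 0, 0]

```text
time: 6.77
eef_pos: [0.4338, -0.345, 0.0334]
tool_rot: [[0.0, 1.0, -0.002], [1.0, -0.0, 0.002], [0.002, -0.002, -1.0]]
wrist_force: [0.4, 0.3, 0.7]
width: 1.002
```

Request:
drive_tool:
  plan:
    - [0, 0, 0, 0, 0, 0]
    - [0, 0, 0, 0, 0, 0]
    - [0, 0, 0, 0, 0, 0]
    - [0, 0, 0, 0, 0, 0]
  grip: 0.4

```text
time: 7.1
eef_pos: [0.4351, -0.3462, 0.0359]
tool_rot: [[0.001, 1.0, 0.002], [1.0, -0.001, -0.001], [-0.001, 0.002, -1.0]]
wrist_force: [0.5, -0.2, 4.2]
width: 0.767
```

Request:
drive_tool:
  plan:
    - [0, 0, 5, 0, 0, 0]
    - [0, 0, 15, 0, 0, 0]
    - [0, 0, 35, 0, 0, 0]
    - [0, 0, 60, 0, 0, 0]
    - [4, 10, 85, 0, 0, 0]
    - [12, 30, 90, 0, 0, 0]
    - [24, 60, 90, 0, 0, 0]
    - [36, 92, 90, 0, 0, 0]
    - [48, 124, 90, 0, 0, 0]
    - [61, 156, 90, 0, 0, 0]
    - [74, 188, 90, 0, 0, 0]
    - [87, 220, 90, 0, 0, 0]
    - [98, 248, 90, 0, 0, 0]
    - [107, 270, 90, 0, 0, 0]
    - [114, 287, 90, 0, 0, 0]
    - [118, 297, 90, 0, 0, 0]
    - [118, 298, 90, 0, 0, 0]
    - [118, 298, 90, 0, 0, 0]

```text
time: 8.6
eef_pos: [0.5521, -0.048, 0.1251]
tool_rot: [[0.001, 1.0, 0.0], [1.0, -0.001, -0.0], [-0.0, 0.0, -1.0]]
wrist_force: [-0.3, -0.7, -1.7]
width: 0.769
```

```bash
python3 w.py w3.png tray_floor
```

```text
8.7 [ 0.5517 -0.0497  0.125 ] [ -8.3028  45.8657  14.8099 108.8915 -22.7408  28.1101  22.2224]
```

View pics/w3.png

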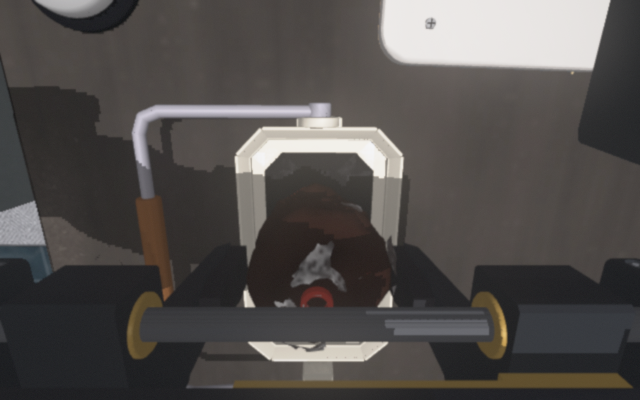

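Run:
```python
from h import *
import pickle
W=pickle.load(open('pics/w3.png.pkl','rb'))
for uv in [(237,155),(403,155),(320,127),(262,358),(375,358),(320,360),(240,240),(401,240)]: print(uv,onz(W,uv,.022).round(4))
print(proj(W,[.553,-.089,.022]))
```

```text
(237, 155) [ 0.4948 -0.0085  0.022 ]
(403, 155) [ 0.6142 -0.0085  0.022 ]
(320, 127) [0.5544 0.0112 0.022 ]
(262, 358) [ 0.5045 -0.185   0.022 ]
(375, 358) [ 0.6028 -0.1851  0.022 ]
(320, 360) [ 0.5549 -0.1872  0.022 ]
(240, 240) [ 0.4926 -0.0744  0.022 ]
(401, 240) [ 0.6175 -0.0744  0.022 ]
[317.87342611 257.20103795]
```

Request:
drive_tool:
  plan:
    - [2, 2, -25, 0, 0, 0]
    - [2, 2, -50, 0, 0, 0]
    - [2, 2, -65, 0, 0, 0]
    - [2, 2, -73, 0, 0, 0]
    - [2, 2, -77, 0, 0, 0]
    - [2, 2, -79, 0, 0, 0]
    - [2, 2, -81, 0, 0, 0]
    - [2, 2, -82, 0, 0, 0]
    - [2, 2, -82, 0, 0, 0]
    - [2, 2, -82, 0, 0, 0]

```text
time: 9.53
eef_pos: [0.5548, -0.0465, 0.044]
tool_rot: [[0.002, 1.0, 0.002], [1.0, -0.002, -0.001], [-0.001, 0.002, -1.0]]
wrist_force: [-1.2, -1.4, 6.3]
width: 0.763
```

Request:
drive_tool:
  plan:
    - [0, 0, 0, 0, 0, 0]
    - [0, 0, 0, 0, 0, 0]
    - [0, 0, 0, 0, 0, 0]
  grip: 0

```text
time: 9.78
eef_pos: [0.5548, -0.0454, 0.0429]
tool_rot: [[0.001, 1.0, 0.001], [1.0, -0.001, 0.0], [0.0, 0.001, -1.0]]
wrist_force: [-0.4, 0.0, 0.2]
width: 0.968
```

Request:
drive_tool:
  plan:
    - [0, 0, 20, 0, 0, 0]
    - [0, 0, 60, 0, 0, 0]
    - [0, 0, 100, 0, 0, 0]
    - [0, -40, 130, 0, 0, 0]
    - [-13, -100, 130, 0, 0, 0]
    - [-26, -200, 130, 0, 0, 0]
    - [-39, -300, 130, 0, 0, 0]
    - [-52, -407, 130, 0, 0, 0]
    - [-52, -407, 130, 0, 0, 0]
    - [-52, -407, 130, 0, 0, 0]
    - [-52, -407, 130, 0, 0, 0]
    - [-52, -407, 130, 0, 0, 0]
    - [-52, -407, 130, 0, 0, 0]
    - [-52, -407, 130, 0, 0, 0]
    - [-52, -407, 130, 0, 0, 0]
    - [-52, -407, 130, 0, 0, 0]
    - [-52, -407, 130, 0, 0, 0]

```text
time: 11.2
eef_pos: [0.5035, -0.4502, 0.1723]
tool_rot: [[-0.002, 1.0, 0.0], [1.0, 0.002, 0.002], [0.002, 0.0, -1.0]]
wrist_force: [0.6, 0.9, 0.5]
width: 1.005
```

```bash
python3 w.py w4.png pack_yellow_center
```

```text
pack_yellow_center [360.8 316.7] 0.75 [ 0.545  -0.5656  0.04  ]
pack_yellow_center [258.8 365.6] 0.55 [ 0.4469 -0.6213  0.04  ]
11.3 [ 0.5036 -0.4503  0.1726] [ 30.8548  49.2549  14.091   84.8092 -14.5429  47.7829  50.1711]
```

View pics/w4.png

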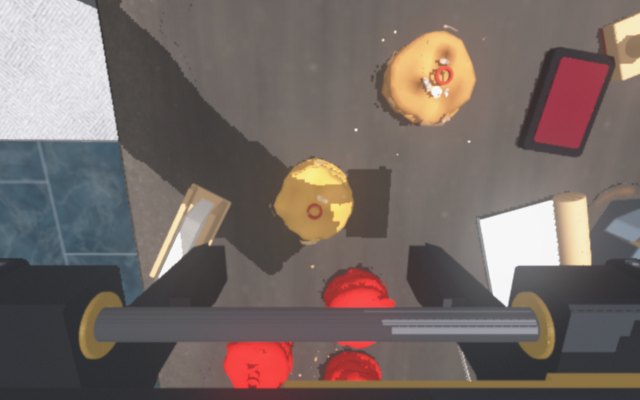

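Run:
```python
from h import *
import pickle
W=pickle.load(open('pics/w4.png.pkl','rb'))
for uv,z in [((314,201),.05),((315,211),.084),((275,200),.056),((353,200),.056),((314,158),.056),((314,243),.05)]: print(uv,onz(W,uv,z).round(4))
W=pickle.load(open('pics/w2.png.pkl','rb'))
for uv,z in [((318,199),.05),((316,210),.084)]: print(uv,onz(W,uv,z).round(4))
```

```text
(314, 201) [ 0.5013 -0.4503  0.05  ]
(315, 211) [ 0.5022 -0.448   0.084 ]
(275, 200) [ 0.4706 -0.4478  0.056 ]
(353, 200) [ 0.5321 -0.4477  0.056 ]
(314, 158) [ 0.5014 -0.4145  0.056 ]
(314, 243) [ 0.5013 -0.4869  0.05  ]
(318, 199) [ 0.436  -0.3397  0.05  ]
(316, 210) [ 0.4344 -0.3381  0.084 ]
```

Request:
drive_tool:
  plan:
    - [-2, -1, -40, 0, 0, 0]
    - [-2, -1, -75, 0, 0, 0]
    - [-2, -1, -105, 0, 0, 0]
    - [-2, -1, -125, 0, 0, 0]
    - [-2, -1, -134, 0, 0, 0]
    - [-2, -1, -137, 0, 0, 0]
    - [-2, -1, -137, 0, 0, 0]
  grip: 0.1

```text
time: 11.88
eef_pos: [0.5009, -0.4532, 0.0358]
tool_rot: [[-0.0, 1.0, 0.0], [1.0, 0.0, 0.0], [0.0, 0.0, -1.0]]
wrist_force: [-0.1, -0.0, 0.5]
width: 0.9
```

Request:
drive_tool:
  plan:
    - [0, 0, 0, 0, 0, 0]
    - [0, 0, 0, 0, 0, 0]
    - [0, 0, 0, 0, 0, 0]
    - [0, 0, 0, 0, 0, 0]
  grip: 0.4

```text
time: 12.22
eef_pos: [0.5015, -0.4545, 0.0375]
tool_rot: [[0.001, 1.0, 0.003], [1.0, -0.001, -0.002], [-0.002, 0.003, -1.0]]
wrist_force: [-0.1, 0.7, 6.2]
width: 0.768
```

Request:
drive_tool:
  plan:
    - [0, 0, 5, 0, 0, 0]
    - [0, 0, 15, 0, 0, 0]
    - [0, 0, 35, 0, 0, 0]
    - [0, 0, 65, 0, 0, 0]
    - [0, 5, 95, 0, 0, 0]
    - [0, 20, 105, 0, 0, 0]
    - [0, 50, 105, 0, 0, 0]
    - [0, 85, 105, 0, 0, 0]
    - [4, 122, 105, 0, 0, 0]
    - [12, 160, 105, 0, 0, 0]
    - [22, 198, 105, 0, 0, 0]
    - [32, 234, 105, 0, 0, 0]
    - [42, 266, 105, 0, 0, 0]
    - [48, 292, 105, 0, 0, 0]
    - [52, 310, 100, 0, 0, 0]
    - [53, 318, 95, 0, 0, 0]
    - [53, 320, 90, 0, 0, 0]
    - [53, 320, 90, 0, 0, 0]
    - [53, 320, 90, 0, 0, 0]

```text
time: 13.8
eef_pos: [0.5526, -0.1358, 0.1256]
tool_rot: [[0.003, 1.0, -0.001], [1.0, -0.003, -0.001], [-0.001, -0.001, -1.0]]
wrist_force: [0.2, -0.5, -1.1]
width: 0.765
```

```bash
python3 w.py w5.png pack_dark_center; python3 -c "
from h import *
import pickle
W=pickle.load(open('pics/w5.png.pkl','rb'))
print(proj(W,[.5545,-.046,.048]),proj(W,[.5545,-.046,.092]))"
```

```text
pack_dark_center [320.6  74.9] 0.68 [ 0.5552 -0.0441  0.04  ]
13.9 [ 0.553  -0.1361  0.1259] [  0.5339  46.5464  14.9394 106.2151 -21.8083  30.008   29.8064]
[319.66606408  77.17279291] [320.48753908  69.54094289]
```

View pics/w5.png

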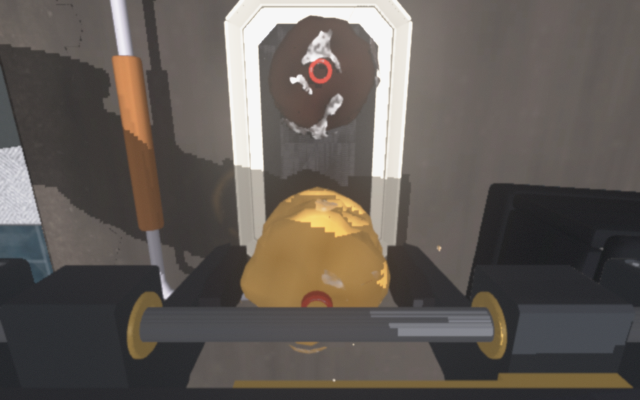

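Request:
drive_tool:
  plan:
    - [1, 4, -25, 0, 0, 0]
    - [1, 4, -50, 0, 0, 0]
    - [1, 4, -65, 0, 0, 0]
    - [1, 4, -73, 0, 0, 0]
    - [1, 4, -77, 0, 0, 0]
    - [1, 4, -79, 0, 0, 0]
    - [1, 4, -81, 0, 0, 0]
    - [1, 4, -82, 0, 0, 0]
    - [1, 4, -82, 0, 0, 0]

```text
time: 14.65
eef_pos: [0.5549, -0.1305, 0.0454]
tool_rot: [[0.002, 1.0, 0.002], [1.0, -0.002, -0.001], [-0.001, 0.002, -1.0]]
wrist_force: [-1.5, 0.3, 5.9]
width: 0.764
```

Request:
drive_tool:
  plan:
    - [0, 0, 0, 0, 0, 0]
    - [0, 0, 0, 0, 0, 0]
    - [0, 0, 0, 0, 0, 0]
  grip: 0

```text
time: 14.9
eef_pos: [0.555, -0.1298, 0.0443]
tool_rot: [[0.001, 1.0, 0.002], [1.0, -0.001, -0.0], [-0.0, 0.002, -1.0]]
wrist_force: [-1.0, 0.3, -0.0]
width: 0.968
```

Request:
drive_tool:
  plan:
    - [0, 0, 20, 0, 0, 0]
    - [0, 0, 60, 0, 0, 0]
    - [0, 0, 100, 0, 0, 0]
    - [0, 0, 140, 0, 0, 0]
    - [0, -40, 170, 0, 0, 0]
    - [0, -40, 170, 0, 0, 0]

```text
time: 15.4
eef_pos: [0.5567, -0.1755, 0.2194]
tool_rot: [[0.004, 1.0, 0.01], [1.0, -0.004, -0.007], [-0.007, 0.01, -1.0]]
wrist_force: [-0.1, -2.4, -0.4]
width: 0.998
```

```bash
python3 w.py w6.png pack_dark_center pack_yellow_center tray_floor
```

```text
pack_dark_center [313.6  32.3] 0.78 [ 0.5564 -0.0428  0.04  ]
pack_yellow_center [315.5 139.3] 0.55 [ 0.5575 -0.1333  0.04  ]
tray_floor [311.1  90.1] 0.64 [ 0.5536 -0.0885  0.008 ]
15.6 [ 0.5538 -0.1686  0.2127] [  1.4204  40.0586  19.1094 100.9583 -18.3877  42.1791  30.0882]
```

View pics/w6.png

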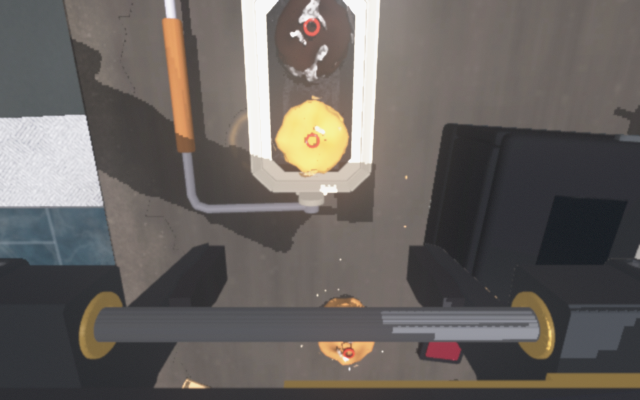

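Request:
drive_tool:
  plan:
    - [-115, 385, 120, 0, 0, 0]
    - [-115, 385, 120, 0, 0, 0]
    - [-115, 385, 120, 0, 0, 0]
    - [-115, 385, 120, 0, 0, 0]
    - [-115, 385, 120, 0, 0, 0]
    - [-115, 385, 120, 0, 0, 0]
    - [-115, 385, 120, 0, 0, 0]
    - [-115, 385, 120, 0, 0, 0]
    - [-115, 385, 120, 0, 0, 0]
    - [-115, 385, 120, 0, 0, 0]
    - [-115, 385, 120, 0, 0, 0]
    - [-115, 385, 120, 0, 0, 0]
    - [-115, 385, 120, 0, 0, 0]
    - [-115, 385, 120, 0, 0, 0]

```text
time: 16.77
eef_pos: [0.439, 0.2138, 0.3326]
tool_rot: [[0.003, 1.0, -0.002], [1.0, -0.003, -0.002], [-0.002, -0.002, -1.0]]
wrist_force: [0.4, -0.3, -0.1]
width: 1.0
```

```bash
python3 w.py w7.png cover_grip cover_rim drying_stand
```

```text
cover_grip [315.1 140.7] 0.91 [0.4372 0.2533 0.131 ]
16.9667 [0.4397 0.2139 0.3333] [-49.8926  25.0145  28.1774 107.0433 -14.7327  51.5837 -14.918 ]
```

View pics/w7.png

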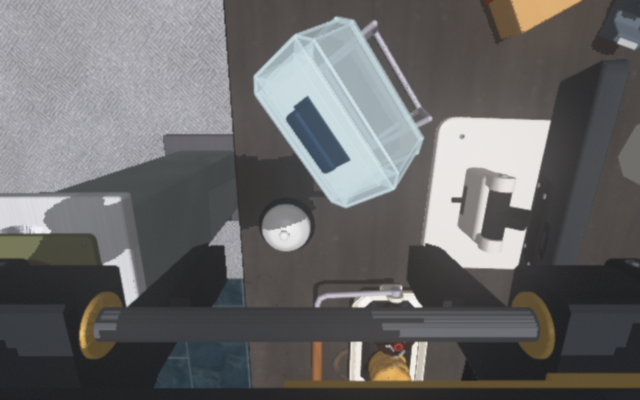

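Run:
```python
import cv2
i=cv2.imread('pics/w7.png')[0:225,240:450];cv2.imwrite('pics/c3.png',cv2.resize(i,(735,788)[:2] if 0 else (560,600),interpolation=2))
```

```text
(no output)
```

View pics/c3.png

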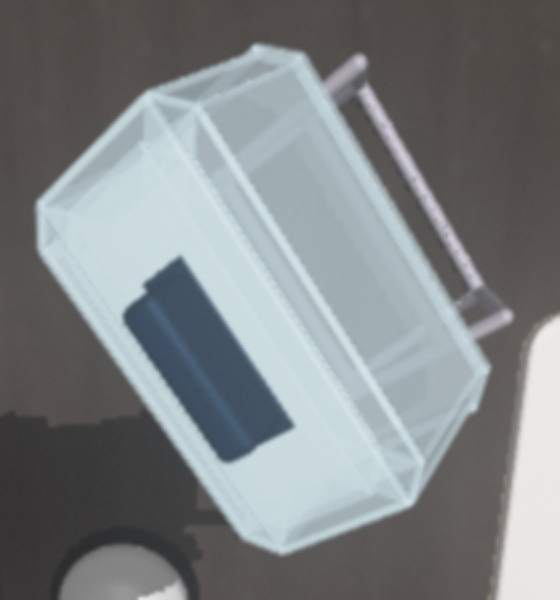

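```bash
cat > f.py <<'E'
from h import *
import pickle
from scipy.optimize import least_squares
from scipy.spatial.transform import Rotation as Ro
np.set_printoptions(precision=4,suppress=True)
W=pickle.load(open('pics/w7.png.pkl','rb'))
L=np.array([(49,74,-104),(49,-74,-104),(35,88,-104),(35,-88,-104),(9,34,-14),(9,-34,-14),(-9,34,14),(-9,-34,14)])/1e3
U=np.array([(305,55),(488,370),(258,45),(473,408),(183,257),(293,425),(122,315),(228,462)])/2.6667+[240,0]
def pose(v): return (Ro.from_euler('z',v[3])*Ro.from_euler('y',-v[4])).as_matrix(),v[:3]
def res(v,w=1):
    R,t=pose(v);e=[(proj(W,R@l+t)-u) for l,u in zip(L,U)]
    return np.r_[np.ravel(e),(v[4]-np.radians(35))*200]
if __name__=='__main__':
    s=least_squares(res,[.44,.25,.13,.64,.61]);print(s.x,np.degrees(s.x[3:]));print(s.fun.round(1))
    S=grab_frame('scene');D=grab_frame('side')
    print(proj(S,s.x[:3]),proj(D,s.x[:3]),'net 246.1 127.1 / 258.8 135.7')
    R,t=pose(s.x);print(R,'rim',t-R[:,2]*.104)
E
python3 f.py
```

```text
[0.4393 0.2563 0.1327 0.5982 0.6045] [34.2723 34.6381]
[ 0.7  0.1  0.3 -1.4  1.5  0.4  1.2 -1.1  2.   2.9 -1.8 -3.2 -1.7 -0.2
 -1.8  2.  -1.3]
[245.1195 129.2473] [258.2867 137.3058] net 246.1 127.1 / 258.8 135.7
[[ 0.6799 -0.5631 -0.4697]
 [ 0.4633  0.8264 -0.3201]
 [ 0.5684  0.      0.8228]] rim [0.4881 0.2896 0.0471]
```

Run:
```python
from h import *
from scipy.spatial.transform import Rotation as Ro
d=(Ro.from_euler('z',34.3,degrees=True)*Ro.from_euler('y',-35,degrees=True))
print(d.as_rotvec())
```

```text
[ 0.1827769  -0.59228601  0.57969428]
```

Request:
drive_tool:
  plan:
    - [-42, 14, -126, 0.183, -0.592, 0.58]
    - [-42, 14, -126, 0.183, -0.592, 0.58]
    - [-42, 14, -126, 0.183, -0.592, 0.58]
    - [-42, 14, -126, 0.183, -0.592, 0.58]
    - [-42, 14, -126, 0.183, -0.592, 0.58]
    - [-42, 14, -126, 0.183, -0.592, 0.58]
    - [-42, 14, -126, 0.183, -0.592, 0.58]
    - [-42, 14, -126, 0.183, -0.592, 0.58]
    - [-42, 14, -126, 0.183, -0.592, 0.58]
    - [-42, 14, -126, 0.183, -0.592, 0.58]
  grip: 0.5

```text
time: 17.9
eef_pos: [0.4205, 0.2392, 0.2705]
tool_rot: [[-0.516, 0.79, 0.332], [0.856, 0.464, 0.227], [0.025, 0.401, -0.916]]
wrist_force: [0.1, -0.1, 1.0]
width: 0.503
```

```bash
python3 w.py w8.png cover_grip
```

```text
cover_grip [276.5 198.1] 0.82 [0.4404 0.2528 0.131 ]
18.0 [0.4216 0.2391 0.2719] [-39.4547  21.6329   5.8998 133.2028 -57.2747   2.4663  52.7653]
```

View pics/w8.png

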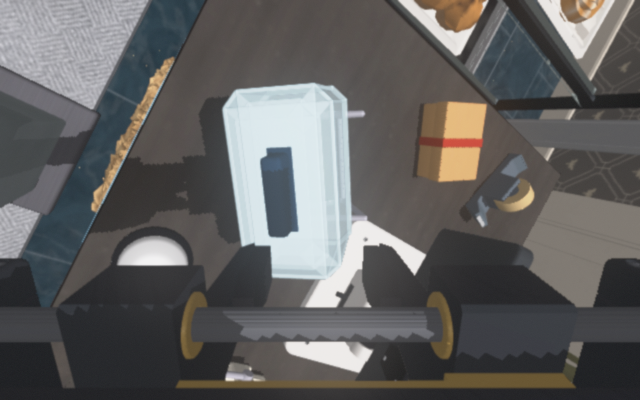

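Run:
```python
from h import *
print([a for a in dir(r) if not a.startswith('__')])
```

```text
['MotionError', 'get_obs', 'tip_reach']
```

Run:
```python
import cv2
i=cv2.imread('pics/w8.png')[75:290,215:365];cv2.imwrite('pics/c4.png',cv2.resize(i,(418,600),interpolation=2))
```

```text
(no output)
```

View pics/c4.png

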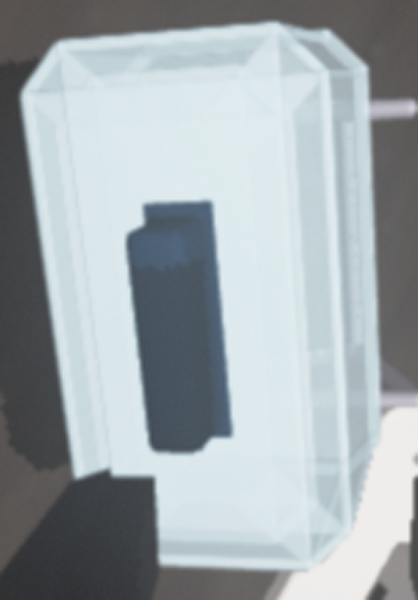

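```bash
cat > f2.py <<'E'
from f import *
V=pickle.load(open('pics/w8.png.pkl','rb'))
L2=np.array([(35,88,-104),(49,74,-104),(9,34,-14),(9,-34,-14),(-9,34,-14),(-9,34,14),(-9,-34,14)])/1e3
U2=np.array([(330,30),(368,69),(213,203),(232,437),(144,203),(128,228),(150,450)])/2.787+[215,75]
def res2(v):
    R,t=pose(v);e=[(proj(V,R@l+t)-u) for l,u in zip(L2,U2)]
    return np.r_[res(v),np.ravel(e)]
s0=least_squares(res,[.44,.25,.13,.64,.61]);print('w8 resid of w7 fit',res2(s0.x)[17:].round(1))
s=least_squares(res2,s0.x,loss='soft_l1');print(s.x,np.degrees(s.x[3:]));print(s.fun.round(1))
R,t=pose(s.x);print('rim',t-R[:,2]*.104)
print('triang grip nets',tri([(W,(315.1,140.7)),(V,(276.5,198.1))]))
E
python3 f2.py
```

```text
w8 resid of w7 fit [-1.8  1.1 -1.6  0.2 -2.3  3.6 -2.8 -5.6  2.4  4.3 -3.4  0.5 -2.3  1.2]
[0.4393 0.2574 0.1368 0.593  0.5891] [33.9768 33.7536]
[ 0.8 -0.9  0.3 -1.2  1.5 -0.6  1.1 -0.7  2.   1.6 -1.5 -3.5 -1.9 -1.4
 -1.8  1.8 -4.4 -0.6  0.4 -0.3 -0.3 -0.   3.  -1.  -5.3  4.3  3.7 -1.
 -0.3 -0.4  1.7]
rim [0.4873 0.2897 0.0503]
triang grip nets (array([0.4372, 0.2537, 0.1391]), [[0.0, 0.4], [0.2, -0.4]])
```

Run:
```python
from h import *
from scipy.spatial.transform import Rotation as Ro
o=r.get_obs();Rc=Ro.from_matrix(o['tool_rot'])
T=Ro.from_euler('z',34,degrees=True)*Ro.from_euler('y',-15,degrees=True)*Ro.from_matrix(np.diag([1.,-1,-1]))
print((T*Rc.inv()).as_rotvec().round(3),o['eef_pos'])
print(T.as_matrix().round(3))
```

```text
[ 0.345  0.385 -1.423] [0.42155648 0.23908245 0.27193196]
[[ 0.801  0.559  0.215]
 [ 0.54  -0.829  0.145]
 [ 0.259  0.    -0.966]]
```

Request:
drive_tool:
  plan:
    - [0, 5, -10, 0.345, 0.385, -1.423]
    - [0, 5, -10, 0.345, 0.385, -1.423]
    - [0, 5, -10, 0.345, 0.385, -1.423]
    - [0, 5, -10, 0.345, 0.385, -1.423]
    - [0, 5, -10, 0.345, 0.385, -1.423]
    - [0, 5, -10, 0.345, 0.385, -1.423]
    - [0, 5, -10, 0.345, 0.385, -1.423]
    - [0, 5, -10, 0.345, 0.385, -1.423]
    - [0, 5, -10, 0.345, 0.385, -1.423]
    - [0, 5, -10, 0.345, 0.385, -1.423]
    - [0, 5, -10, 0.345, 0.385, -1.423]
    - [0, 5, -10, 0.345, 0.385, -1.423]
    - [0, 5, -10, 0.345, 0.385, -1.423]
    - [0, 5, -10, 0.345, 0.385, -1.423]
    - [0, 5, -10, 0.345, 0.385, -1.423]
    - [0, 5, -10, 0.345, 0.385, -1.423]
    - [0, 5, -10, 0.345, 0.385, -1.423]
  grip: 0

```text
time: 19.42
eef_pos: [0.4202, 0.2447, 0.2603]
tool_rot: [[0.799, 0.562, 0.212], [0.543, -0.827, 0.148], [0.259, -0.003, -0.966]]
wrist_force: [-0.9, -0.6, 0.2]
width: 1.0
```

```bash
python3 w.py w9.png cover_grip
```

```text
19.5167 [0.4204 0.2447 0.2604] [-62.5652  29.4662  41.7204 126.9015 -57.1815  25.2976 -31.5577]
```

View pics/w9.png

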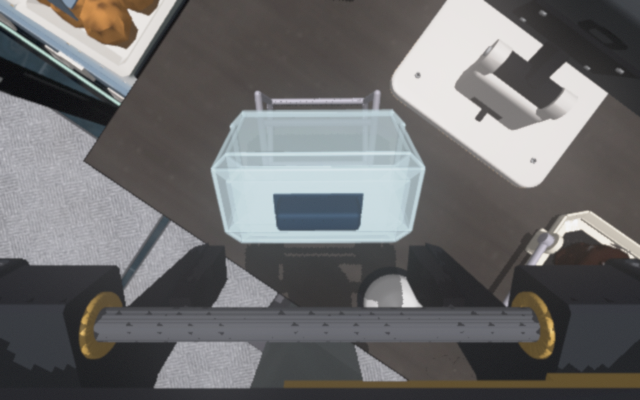

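```bash
python3 - <<'E'
import sys;sys.argv=['']
from f import *
V=pickle.load(open('pics/w9.png.pkl','rb'))
for v in ([.439,.256,.134,np.radians(34),np.radians(35)],[.4393,.2574,.1368,np.radians(34),np.radians(33.75)]):
    R,t=pose(v)
    for l in [(49,74,-104),(49,-74,-104),(9,34,-14),(9,-34,-14),(9,34,14),(9,-34,14),(-9,34,14),(-9,-34,14)]: print(l,proj(V,R@(np.array(l)/1e3)+t).round(1))
E
python3 - <<'E'
import cv2
i=cv2.imread('pics/w9.png')[85:255,200:440];cv2.imwrite('pics/c5.png',cv2.resize(i,None,fx=3,fy=3,interpolation=2))
E
```

```text
(49, 74, -104) [245.1 108.9]
(49, -74, -104) [393.2 109.4]
(9, 34, -14) [279.1 193.2]
(9, -34, -14) [358.9 193.5]
(9, 34, 14) [275.7 213.5]
(9, -34, 14) [362.5 213.8]
(-9, 34, 14) [277.3 230.8]
(-9, -34, 14) [360.6 231.2]
(49, 74, -104) [243.9 109. ]
(49, -74, -104) [392.4 109.5]
(9, 34, -14) [277.6 192.1]
(9, -34, -14) [358.1 192.4]
(9, 34, 14) [274.  211.9]
(9, -34, 14) [361.7 212.2]
(-9, 34, 14) [275.6 229.8]
(-9, -34, 14) [359.9 230.1]
```

View pics/c5.png

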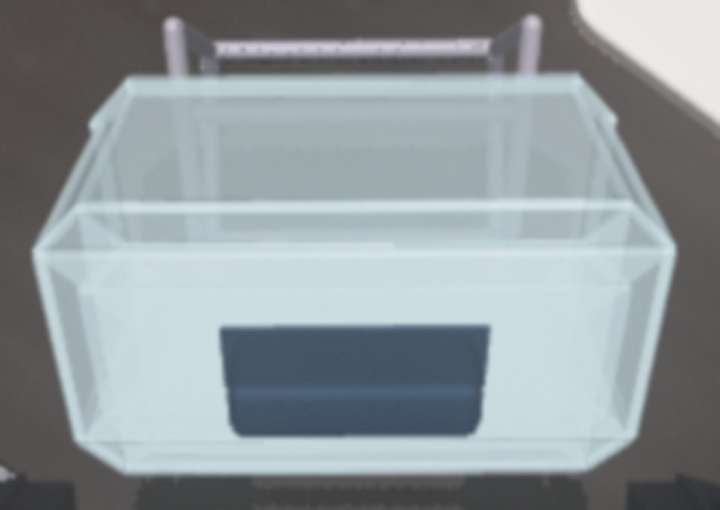

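Request:
drive_tool:
  plan:
    - [0, 0, 0, 0.195, -0.289, 0]
    - [0, 0, 0, 0.195, -0.289, 0]
    - [0, 0, 0, 0.195, -0.289, 0]
    - [0, 0, 0, 0.195, -0.289, 0]
    - [0, 0, 0, 0.195, -0.289, 0]

```text
time: 19.93
eef_pos: [0.4351, 0.2507, 0.3164]
tool_rot: [[0.719, 0.568, 0.401], [0.488, -0.823, 0.29], [0.494, -0.013, -0.869]]
wrist_force: [0.7, 0.3, 0.0]
width: 0.999
```

```bash
python3 -c "
from h import *
o=r.get_obs();print(o['time'],o['eef_pos'],o['joint_pos'],o['tool_rot'])"
```

```text
19.9333 [0.43507288 0.25067254 0.31637675] [-38.27258777  17.21193959   4.5631885  131.80511568 -57.2762975
   2.56154637 -33.18700805] [[ 0.71908805  0.56777739  0.40067594]
 [ 0.48828192 -0.82308081  0.29003233]
 [ 0.49446248 -0.01291597 -0.86910301]]
```

Run:
```python
from h import *
from scipy.spatial.transform import Rotation as Ro
o=r.get_obs();Rc=Ro.from_matrix(o['tool_rot'])
T=Ro.from_euler('z',34,degrees=True)*Ro.from_euler('y',-14,degrees=True)*Ro.from_matrix(np.diag([1.,-1,-1]))
tz=T.as_matrix()[:,2];g=np.array([.439,.2565,.1345])
print((T*Rc.inv()).as_rotvec().round(3))
for b in (64,4): print(b,g-b/1e3*tz,((g-b/1e3*tz-o['eef_pos'])*1e3).round(1))
```

```text
[-0.164  0.218 -0.009]
64 [0.42616401 0.24784202 0.19659893] [  -8.9   -2.8 -119.8]
4 [0.43819775 0.25595888 0.13838118] [   3.1    5.3 -178. ]
```

Request:
drive_tool:
  plan:
    - [-9, -3, -40, -0.164, 0.218, -0.009]
    - [-9, -3, -80, -0.164, 0.218, -0.009]
    - [-9, -3, -120, -0.164, 0.218, -0.009]
    - [-9, -3, -120, -0.164, 0.218, -0.009]
    - [-9, -3, -120, -0.164, 0.218, -0.009]
    - [-9, -3, -120, -0.164, 0.218, -0.009]
    - [-9, -3, -120, -0.164, 0.218, -0.009]

```text
time: 20.52
eef_pos: [0.4285, 0.2469, 0.1978]
tool_rot: [[0.805, 0.556, 0.206], [0.54, -0.831, 0.134], [0.246, 0.003, -0.969]]
wrist_force: [0.5, -0.8, 0.3]
width: 1.002
```

```bash
python3 w.py w10.png; python3 -c "
from h import *
o=r.get_obs();print(o['tool_rot'])"
```

```text
20.5667 [0.4286 0.247  0.198 ] [-44.7752  32.5725  14.1402 128.5308 -54.5122   9.1085 -36.696 ]
[[ 0.80514732  0.55608499  0.20617294]
 [ 0.53957591 -0.83112026  0.13452495]
 [ 0.24616181  0.00293355 -0.96922431]]
```

View pics/w10.png

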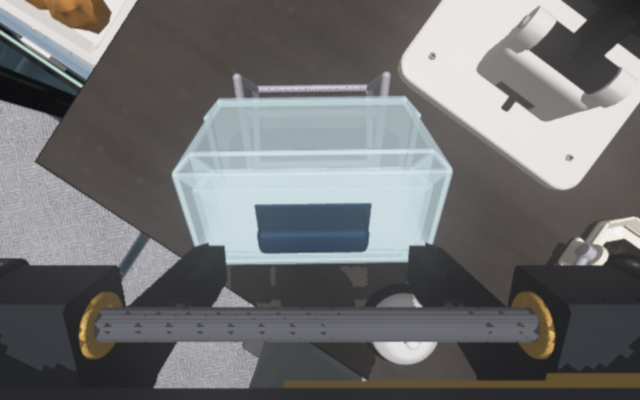

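Run:
```python
from f import *
V=pickle.load(open('pics/w10.png.pkl','rb'))
L=[(49,74,-104),(49,-74,-104),(9,34,14),(9,-34,14),(-9,34,14),(-9,-34,14)]
U=[(219,98),(405,97),(257.5,232),(371,232),(259,252),(367,252)]
def rs(v): 
    R,t=pose([*v[:4],np.radians(35)]);return np.ravel([proj(V,R@(np.array(l)/1e3)+t)-u for l,u in zip(L,U)])
s=least_squares(rs,[.439,.2565,.1345,.593]);print(s.x,np.degrees(s.x[3]),s.fun.round(1))
i=cv2.imread('pics/w10.png')[180:270,230:400];cv2.imwrite('pics/c6.png',cv2.resize(i,None,fx=4.4,fy=4.4,interpolation=2))
```

```text
[0.4386 0.2565 0.1332 0.5984] 34.28635051544146 [ 2.2 -0.5 -0.8 -0.9 -1.2  0.2 -0.9 -0.8  0.6  1.4  0.5  0.5]
```

View pics/c6.png

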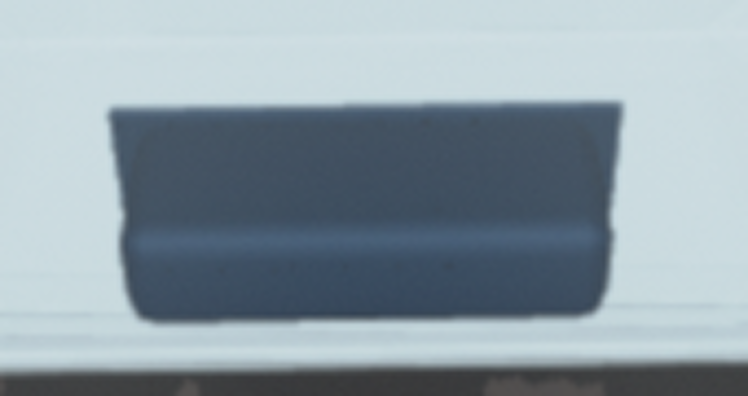

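```bash
cat > k.py <<'E'
import numpy as np,itertools
from scipy.optimize import least_squares
from scipy.spatial.transform import Rotation as Ro
Q=np.array([[-69.3394,39.5322,-11.1444,89.7456,9.0143,51.7109,-12.3228],[25.1842,25.6961,-15.5314,98.6123,7.9129,56.8082,96.7334],[27.2432,41.525,10.7198,107.2939,-13.3858,32.4006,46.8019],[-8.3028,45.8657,14.8099,108.8915,-22.7408,28.1101,22.2224],[30.8548,49.2549,14.091,84.8092,-14.5429,47.7829,50.1711],[.5339,46.5464,14.9394,106.2151,-21.8083,30.008,29.8064],[1.4204,40.0586,19.1094,100.9583,-18.3877,42.1791,30.0882],[-49.8926,25.0145,28.1774,107.0433,-14.7327,51.5837,-14.918],[-62.5652,29.4662,41.7204,126.9015,-57.1815,25.2976,-31.5577],[-38.27258777,17.21193959,4.5631885,131.80511568,-57.2762975,2.56154637,-33.18700805],[-44.7752,32.5725,14.1402,128.5308,-54.5122,9.1085,-36.696]])
P=np.array([[.2005,.5913,.2489],[.4941,-.181,.3475],[.4347,-.3437,.1658],[.5517,-.0497,.125],[.5036,-.4503,.1726],[.553,-.1361,.1259],[.5538,-.1686,.2127],[.4397,.2139,.3333],[.4204,.2447,.2604],[.43507,.25067,.31638],[.4286,.247,.198]])
ZX={0:[-.9471,.3209,-.0002],1:[-1,.001,0],2:[-.004,1,.001],3:[.001,1,0],4:[-.002,1,.002],5:[.003,1,-.001],7:[.003,1,-.002],8:[.799,.543,.259],9:[.71908805,.48828,.49446],10:[.80515,.53958,.24616]}
ZZ={0:[0,-.002,-1],1:[0,0,-1],2:[0,.001,-1],3:[0,0,-1],4:[0,.002,-1],5:[-.001,-.001,-1],7:[-.002,-.002,-1],8:[.212,.148,-.966],9:[.40068,.29,-.8691],10:[.20617,.13452,-.96922]}
def fk(q,p,sg,full=False):
    q=np.radians(q);o1,o3,o5,o7,d1,d3,d5,d7,a3,a5,a2,a6=p
    Rz=lambda t:Ro.from_euler('z',t).as_matrix();Ry=lambda t:Ro.from_euler('y',t).as_matrix()
    R=Rz(sg[0]*q[0]+o1);x=np.array([0,0,d1])+R@[a2,0,0]
    R=R@Ry(q[1])@Rz(sg[1]*q[2]+o3);x=x+R@[a3,0,d3];e=x
    R=R@Ry(q[3])@Rz(sg[2]*q[4]+o5);x=x+R@[a5,0,d5];w=x
    R=R@Ry(q[5])@Rz(sg[3]*q[6]+o7);x=x+R@[0,0,d7] + R@np.array([0,0,0])
    return (x,R,e,w) if full else (x,R)
def rs(p,sg):
    e=[]
    for i in range(len(Q)):
        x,R=fk(Q[i],p,sg);e+=list((x-P[i])*10)
        if i in ZX:e+=list((R[:,0]-ZX[i])*2)+list((R[:,2]-ZZ[i])*2)
    return np.array(e)
if __name__=='__main__':
    best=[]
    for sg in itertools.product([-1,1],repeat=4):
      for o7 in (0,np.pi/2,np.pi,-np.pi/2):
        if sg[0]!=-1: continue
        s=least_squares(rs,[0,0,0,o7,.3,.4,.4,.25,0,0,0,0],args=(sg,));best.append((s.cost,sg,s.x,s.fun))
    best.sort(key=lambda b:b[0])
    for b in best[:3]: print(b[0],b[1],b[2].round(4))
    np.savez('kin.npz',p=best[0][2],sg=best[0][1])
    e=best[0][3];print(np.abs(e).max(),e.round(3)[:30])
E
python3 k.py
```

```text
0.01827826605559936 (-1, -1, -1, -1) [-0.0735 -0.0054  0.0034  1.4913  0.3389  0.5538  0.3312  0.3053  0.0102
 -0.0072  0.0045  0.    ]
0.018278266059610804 (-1, -1, -1, -1) [-7.3500e-02 -5.4000e-03  3.4000e-03 -4.7919e+00  3.3890e-01  5.5380e-01
  3.3120e-01  3.0530e-01  1.0200e-02 -7.2000e-03  4.5000e-03  0.0000e+00]
0.018278266068273832 (-1, -1, -1, -1) [-0.0735 -0.0054  0.0034  1.4913  0.3389  0.5538  0.3312  0.3053  0.0102
 -0.0072  0.0045  0.    ]
0.0769545072347072 [ 0.014 -0.014  0.052  0.     0.001 -0.001 -0.    -0.001  0.     0.032
  0.044  0.052  0.     0.001  0.002 -0.002  0.004  0.     0.025  0.003
  0.002  0.005 -0.    -0.004 -0.    -0.004  0.     0.013  0.002 -0.012]
```

```bash
cat > ik.py <<'E'
from k import *
K=np.load('kin.npz');p=K['p'];sg=K['sg']
lo=np.array([-172.22,-26.19,-84.43,7.71,-57.33,2.42,-152.13]);hi=np.array([172.22,119.32,86.54,146.69,237.33,119.75,152.13])
def ik(x,R,q0,wn=0.0):
    def f(q):
        X,RR=fk(q,p,sg);return np.r_[(X-x)*10,Ro.from_matrix(RR.T@R).as_rotvec()*3,wn*(q-q0)/100]
    return least_squares(f,np.clip(q0,lo+.1,hi-.1),bounds=(lo,hi))
def tool(yaw,tilt,flip):
    return (Ro.from_euler('z',yaw,degrees=True)*Ro.from_euler('y',-tilt,degrees=True)*Ro.from_matrix(np.diag([1.,-1,-1]))*Ro.from_euler('z',flip,degrees=True)).as_matrix()
if __name__=='__main__':
    rng=np.random.default_rng(0);np.set_printoptions(precision=1,suppress=True)
    x=np.array([.439,.2565,.1335])
    for flip in (90,-90,0,180):
        R=tool(34,35,flip);sol=[]
        for _ in range(80):
            s=ik(x,R,rng.uniform(lo,hi))
            if s.cost<1e-6: sol.append(s.x)
        print(flip,R[:,0].round(2),len(sol))
        for q in sorted(sol,key=lambda q:q[2])[::max(1,len(sol)//10)]: print(q)
E
python3 ik.py
```

```text
90 [ 0.6 -0.8  0. ] 43
[  0.5  70.9 -73.9 146.7 127.3  78.3  58.6]
[ -2.9  62.8 -60.  146.6 135.8  67.4  49.1]
[-10.1  54.9 -41.9 146.4 148.9  57.   34.9]
[-12.7  53.1 -36.4 146.4 153.3  54.8  30.2]
[-17.1  50.9 -27.9 146.4 160.4  52.   22.7]
[-21.5  49.3 -19.8 146.3 167.4  50.2  15.3]
[-26.4  48.3 -11.1 146.3 174.9  49.2   7.2]
[-29.2  48.   -6.3 146.3 179.2  49.    2.7]
[-35.9  48.    5.3 146.3 189.3  49.6  -7.9]
[-52.8  53.4  36.4 146.5 214.   58.5 -34.1]
[-63.5  65.1  63.5 146.7 231.4  75.6 -53.1]
-90 [-0.6  0.8  0. ] 50
[  -0.4   68.   -69.2  146.7  129.9   74.4 -124.5]
[  -6.6   58.   -49.8  146.5  142.9   61.  -138.6]
[  -9.4   55.5  -43.5  146.5  147.7   57.8 -143.8]
[ -12.5   53.2  -36.8  146.4  153.    54.9 -149.5]
[ -14.    52.4  -33.8  146.4  155.5   53.8 -152.1]
[ -14.    52.3  -33.8  146.4  155.5   53.8 -152.1]
[ -14.    52.3  -33.7  146.4  155.5   53.8 -152.1]
[ -14.    52.3  -33.7  146.4  155.5   53.8 -152.1]
[-48.8  51.2  28.5 146.4 208.1  55.3 152.1]
[-56.5  56.1  44.4 146.5 219.6  62.6 139.8]
0 [0.7 0.5 0.6] 31
[  0.3  70.  -72.4 146.7 128.1  77.  147.6]
[ -5.8  58
[... 193 characters left out ...]
9.9  49.   92. ]
[-48.4  51.   27.7 146.4 207.5  54.9  62.8]
[-50.5  52.   31.7 146.5 210.6  56.5  59.5]
[-61.   61.   55.6 146.6 226.8  69.7  42. ]
[-63.6  65.3  63.9 146.7 231.6  75.9  36.7]
[-64.   66.2  65.3 146.7 232.4  77.1  35.8]
180 [-0.7 -0.5 -0.6] 50
[ -2.4  63.7 -61.6 146.6 134.7  68.6 -39.7]
[ -8.3  56.4 -45.8 146.5 145.9  58.9 -51.9]
[-11.3  54.  -39.2 146.4 151.   55.9 -57.4]
[-13.9  52.4 -34.  146.4 155.2  53.9 -61.9]
[-15.   51.9 -31.9 146.4 157.   53.2 -63.7]
[-18.2  50.4 -25.9 146.4 162.1  51.5 -69.2]
[-20.2  49.7 -22.  146.3 165.4  50.6 -72.7]
[-26.6  48.3 -10.8 146.3 175.2  49.2 -83. ]
[-29.7  48.   -5.5 146.3 179.9  49.  -88. ]
[-33.7  47.9   1.4 146.3 185.9  49.2 -94.4]
```

```bash
cat > s.py <<'E'
from ik import *
rng=np.random.default_rng(1);np.set_printoptions(precision=1,suppress=True)
g=np.array([.439,.2565,.1335])
Rc=(Ro.from_euler('z',34,degrees=True)*Ro.from_euler('y',-35,degrees=True)).as_matrix()
for flip in (90,-90):
  for phi in (-60,-45,-30,-15,15,30,45,60):
    R=Ro.from_rotvec(Rc[:,0]*np.radians(phi)).as_matrix()@tool(34,35,flip)
    out=[]
    for lift in (0,.05):
        sol=[]
        for _ in range(40):
            s=ik(g+lift*Rc[:,2]-.002*R[:,2],R,rng.uniform(lo,hi))
            if s.cost<1e-6: sol.append(s.x)
        # margin
        if sol:
            m=[np.min(np.r_[q-lo,hi-q]) for q in sol];out.append((len(sol),round(max(m),1),sol[int(np.argmax(m))]))
        else: out.append((0,))
    print(flip,phi,R[:,2],out)
E
python3 s.py
```

```text
90 -60 [ 0.7 -0.6 -0.4] [(28, np.float64(25.4), array([-49.2,  66.5, -29.5, 121.3,  85.3,  91.9,  39.4])), (22, np.float64(20.2), array([-48. ,  63.2, -35. , 126.5,  81.7,  95.3,  37.1]))]
90 -45 [ 0.7 -0.4 -0.6] [(20, np.float64(15.6), array([-87.5,  63.9,  42.3, 131.1, 118.7,  19.6,  12.9])), (24, np.float64(11.3), array([-93.4,  62.1,  51.7, 135.4, 131.8,  13.8,   2.3]))]
90 -30 [ 0.7 -0.1 -0.7] [(20, np.float64(7.4), array([-85.2,  63.9,  52.8, 139.3, 189. ,  29.9, -47.5])), (20, np.float64(3.2), array([-83.1,  53.9,  45.8, 143.5, 171.2,  28.9, -26. ]))]
90 -15 [ 0.6  0.1 -0.8] [(18, np.float64(1.4), array([-55. ,  49.7,  16. , 145.3, 169.1,  46.3,  -9. ])), (0,)]
90 15 [ 0.3  0.5 -0.8] [(16, np.float64(4.2), array([  0.9,  53.8, -37.7, 142.5, 175.9,  37.9,  26.5])), (17, np.float64(0.6), array([  4.8,  48.4, -42.7, 146.1, 172.1,  35.6,  27.8]))]
90 30 [ 0.1  0.7 -0.7] [(18, np.float64(12.0), array([ 17.7,  62.7, -52. , 134.7, 177.1,  18.2,  39.3])), (20, np.float64(8.2), array([ 20.3,  56.8, -53.9, 138.5, 180.7,  16.6,  32.7]))]
90 45 [-0.1  0.8 -0.6] [(17, np.float64(3.4), arra
[... 1121 characters left out ...]
  142.5,  166.6,   38.9, -143.8])), (18, np.float64(0.6), array([   5.2,   48.7,  -43.5,  146.1,  171. ,   35.7, -151.1]))]
-90 30 [ 0.1  0.7 -0.7] [(17, np.float64(12.0), array([  18.2,   63.3,  -53.2,  134.7,  173.2,   18.4, -136.7])), (8, np.float64(8.2), array([  21.5,   58.2,  -56.6,  138.5,  171.3,   16.8, -137.9]))]
-90 45 [-0.1  0.8 -0.6] [(20, np.float64(7.0), array([ 29.2,  77.8, -66.5, 126.2,  79.1,   9.4, -33.2])), (18, np.float64(7.4), array([ 32.1,  73.7, -69.9, 130.5,  76.6,   9.8, -34.5]))]
-90 60 [-0.2  0.9 -0.4] [(13, np.float64(23.2), array([ 25.3,  74.8, -52.2, 116.1, -30.2,  25.6,  79.8])), (14, np.float64(22.0), array([ 29. ,  71.7, -56.2, 121. , -27.8,  24.4,  75. ]))]
```

```bash
cat > s2.py <<'E'
from ik import *
np.set_printoptions(precision=1,suppress=True)
g=np.array([.4386,.2565,.1335]);q=Q[-1]
Rc=(Ro.from_euler('z',34,degrees=True)*Ro.from_euler('y',-35,degrees=True)).as_matrix()
for tau in (14,10,6):
  q=Q[-1]
  R=tool(34,tau,0)
  for lift in (0,.02,.04,.06,.08):
    s=ik(g+lift*Rc[:,2]-.004*R[:,2],R,q,wn=.01);q=s.x;print(tau,lift,round(s.cost,7),q)
E
python3 s2.py
```

```text
14 0 0.0051734 [-35.8  39.4   1.5 127.  -57.3   2.4 -33.6]
14 0.02 0.0027331 [-35.7  37.1   1.5 128.9 -57.3   2.4 -33.5]
14 0.04 0.0008643 [-35.7  34.7   1.6 130.7 -57.3   2.4 -33.3]
14 0.06 9.9e-06 [-35.7  32.3   1.7 132.5 -57.3   2.4 -33.2]
14 0.08 2e-07 [-38.3  29.9   5.9 133.4 -55.9   5.1 -34.2]
10 0 6e-07 [-40.6  40.2   9.  125.6 -56.    8.1 -35. ]
10 0.02 1e-07 [-42.1  38.   11.4 126.8 -54.8   9.8 -35.8]
10 0.04 1e-07 [-43.7  35.8  14.1 128.  -53.4  11.6 -36.9]
10 0.06 1e-07 [-45.5  33.6  17.  129.  -51.5  13.5 -38.2]
10 0.08 2e-07 [-47.6  31.4  20.1 129.9 -49.3  15.5 -39.8]
6 0 1.4e-06 [-47.1  41.8  19.6 121.9 -49.7  18.  -41.3]
6 0.02 1e-07 [-48.1  39.7  21.3 123.2 -48.4  19.2 -42. ]
6 0.04 1e-07 [-49.3  37.6  23.2 124.4 -47.   20.5 -42.9]
6 0.06 1e-07 [-50.7  35.5  25.4 125.4 -45.3  21.9 -44. ]
6 0.08 1e-07 [-52.3  33.3  27.6 126.3 -43.3  23.4 -45.2]
```

```bash
cat > s3.py <<'E'
from ik import *
from h import r
np.set_printoptions(precision=4,suppress=True)
o=r.get_obs();Rcur=o['tool_rot']
g=np.array([.4386,.2565,.1335])
R=tool(34,8,0);print('rv',Ro.from_matrix(R@Rcur.T).as_rotvec().round(3))
for b in (55,5): print(b,((g-b/1e3*R[:,2]-o['eef_pos'])*1e3).round(1),g-b/1e3*R[:,2])
q=o['joint_pos']
Rc=(Ro.from_euler('z',34,degrees=True)*Ro.from_euler('y',-35,degrees=True)).as_matrix()
np.set_printoptions(precision=1,suppress=True)
for x,Rr in [(g-.055*R[:,2],R),(g-.005*R[:,2],R),(g+.06*Rc[:,2]-.005*R[:,2],R),(np.array([.5,.1,.3]),tool(17,-10,0)),(np.array([.5545,-.088,.2]),tool(0,-27,0)),(np.array([.5545,-.088,.118]),tool(0,-27,0))]:
    s=ik(x,Rr,q,wn=.01);q=s.x;print(x*1e3,round(s.cost,6),q)
E
python3 s3.py
```

```text
rv [-0.058  0.092  0.004]
55 [  3.6   5.3 -10. ] [0.4323 0.2522 0.188 ]
5 [  9.4   9.2 -59.5] [0.438  0.2561 0.1385]
[432.3 252.2 188. ] 2e-06 [-50.2  36.1  24.4 122.7 -45.4  21.7 -44.7]
[438.  256.1 138.5] 1e-06 [-43.9  40.8  14.3 123.8 -50.9  13.1 -40.1]
[409.5 236.9 187.6] 1e-06 [-47.9  34.3  20.7 127.2 -46.4  17.5 -43. ]
[500. 100. 300.] 2.3e-05 [-39.7  36.7  40.9  97.8 -22.   64.8 -64.3]
[554.5 -88.  200. ] 8e-06 [-15.   56.4  39.6  79.1 -22.6  81.1 -63.4]
[554.5 -88.  118. ] 1e-06 [-14.4  62.2  37.6  81.5 -25.7  73.6 -62.4]
```

Request:
drive_tool:
  plan:
    - [4, 5, -10, -0.058, 0.092, 0.004]
    - [4, 5, -10, -0.058, 0.092, 0.004]
    - [6, 7, -28, -0.058, 0.092, 0.004]
    - [8, 8, -44, -0.058, 0.092, 0.004]
    - [9, 9, -54, -0.058, 0.092, 0.004]
    - [9, 9, -60, -0.058, 0.092, 0.004]
    - [9, 9, -60, -0.058, 0.092, 0.004]
    - [9, 9, -60, -0.058, 0.092, 0.004]

```text
time: 21.23
eef_pos: [0.4376, 0.2564, 0.1374]
tool_rot: [[0.82, 0.56, 0.114], [0.555, -0.828, 0.078], [0.138, -0.0, -0.99]]
wrist_force: [-0.3, -0.2, 0.9]
width: 1.0
```

```bash
python3 w.py w11.png; python3 s3.py|head -3
```

```text
21.2833 [0.4376 0.2564 0.1374] [-45.7543  41.3513  16.4091 123.7071 -53.6948  13.4034 -37.7841]
rv [ 0.    -0.001 -0.001]
55 [-5.3 -4.2 50.6] [0.4323 0.2522 0.188 ]
5 [ 0.4 -0.3  1.1] [0.438  0.2561 0.1385]
```

View pics/w11.png

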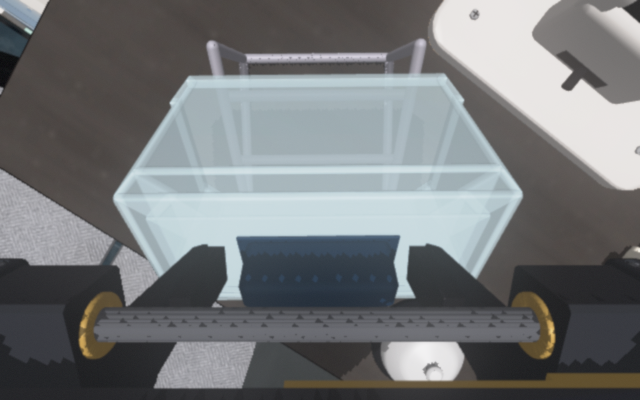

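Request:
drive_tool:
  plan:
    - [0, 0, 0, 0, 0, 0]
    - [0, 0, 0, 0, 0, 0]
    - [0, 0, 0, 0, 0, 0]
    - [0, 0, 0, 0, 0, 0]
    - [0, 0, 0, 0, 0, 0]
  grip: 0.6

```text
time: 21.7
eef_pos: [0.4373, 0.2559, 0.1363]
tool_rot: [[0.82, 0.561, 0.114], [0.556, -0.828, 0.075], [0.136, 0.002, -0.991]]
wrist_force: [-1.9, -1.8, 6.9]
width: 0.77
```

Request:
drive_tool:
  plan:
    - [-3, -2, 5, 0, 0, 0]
    - [-7, -5, 12, 0, 0, 0]
    - [-12, -8, 21, 0, 0, 0]
    - [-17, -12, 30, 0, 0, 0]
    - [-22, -15, 39, 0, 0, 0]
    - [-28, -19, 49, 0, 0, 0]
    - [-31, -21, 54, 0, 0, 0]
    - [-31, -21, 54, 0, 0, 0]

```text
time: 22.37
eef_pos: [0.4051, 0.235, 0.1911]
tool_rot: [[0.82, 0.561, 0.113], [0.556, -0.828, 0.076], [0.136, 0.0, -0.991]]
wrist_force: [0.1, 0.1, -1.5]
width: 0.764
```

```bash
python3 w.py w12.png; python3 -c "
from h import *
save(grab_frame('side'),'s12.png')
i=cv2.imread('pics/s12.png')[80:220,190:340];cv2.imwrite('pics/c7.png',cv2.resize(i,None,fx=4,fy=4,interpolation=2))"
```

```text
22.4167 [0.4057 0.2355 0.1906] [-51.3078  34.6098  24.4306 127.4957 -49.2635  18.4599 -40.8144]
```

View pics/w12.png

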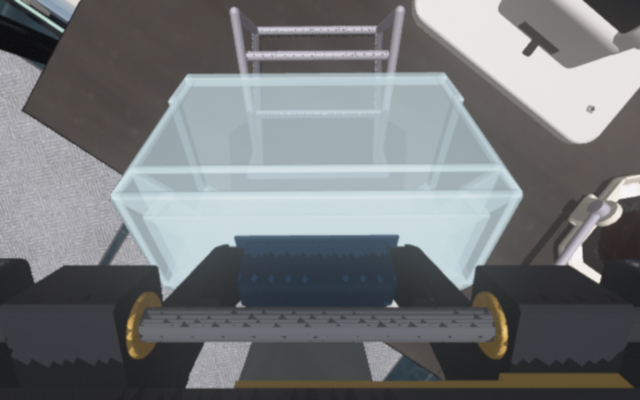

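View pics/c7.png

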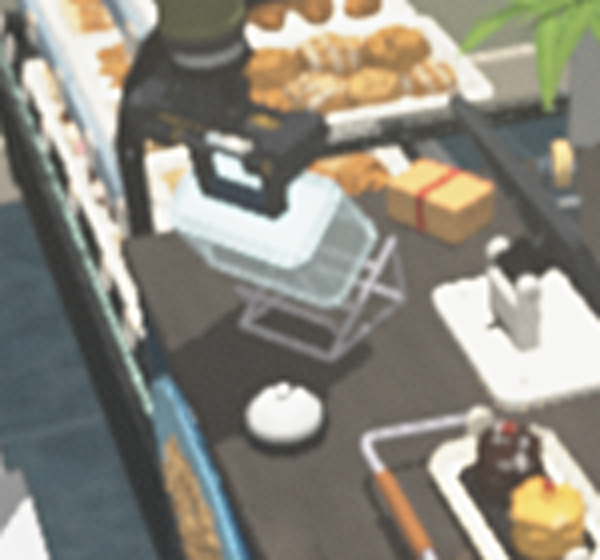

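```bash
cat > s4.py <<'E'
from ik import *
from h import r
np.set_printoptions(precision=3,suppress=True)
o=r.get_obs();Rcur=o['tool_rot'];x=o['eef_pos']
Rg=tool(34,8,0);off=Rg.T@(np.array([.4386,.2565,.1335])-[.4373,.2559,.1363]);print('off',off)
R=tool(-.4,-27,0);rv=Ro.from_matrix(R@Rcur.T).as_rotvec();print('rv',rv)
q=o['joint_pos']
for gz in (.24,.114):
    T=np.array([.5545,-.088,gz])-R@off;print(gz,T,(T-x)*1e3)
for f in (.1,.3,.5,.7,.9,1):
    T=x*(1-f)+f*(np.array([.5545,-.088,.24])-R@off);T[2]=max(T[2],.27 if f<1 else 0)
    RR=Ro.from_rotvec(rv*f).as_matrix()@Rcur
    s=ik(T,RR,q,wn=.01);q=s.x;print(f,round(s.cost,6),q.round(0))
E
python3 s4.py
```

```text
off [0.001 0.    0.003]
rv [-0.179  0.591 -0.584]
0.24 [ 0.555 -0.088  0.243] [ 149.018 -323.447   52.941]
0.114 [ 0.555 -0.088  0.117] [ 149.018 -323.447  -73.059]
0.1 6e-06 [-55.  29.  39. 119. -33.  38. -53.]
0.3 1e-06 [-46.  33.  41. 113. -30.  49. -54.]
0.5 2e-06 [-38.  38.  43. 104. -27.  60. -55.]
0.7 2e-06 [-29.  43.  44.  94. -25.  71. -57.]
0.9 2e-06 [-21.  50.  45.  82. -23.  83. -60.]
1 0.0 [-17.  55.  45.  77. -24.  87. -62.]
```

Request:
drive_tool:
  plan:
    - [-2, -1, 12, 0, 0, 0]
    - [-3, -2, 32, 0, 0, 0]
    - [-3, -4, 55, -0.01, 0.03, -0.03]
    - [0, -12, 75, -0.02, 0.065, -0.064]
    - [8, -28, 85, -0.034, 0.112, -0.111]
    - [18, -50, 88, -0.05, 0.165, -0.163]
    - [30, -76, 88, -0.066, 0.219, -0.216]
    - [44, -104, 88, -0.082, 0.272, -0.269]
    - [58, -134, 86, -0.1, 0.331, -0.327]
    - [73, -164, 84, -0.116, 0.384, -0.38]
    - [88, -194, 80, -0.132, 0.437, -0.432]
    - [103, -224, 76, -0.147, 0.485, -0.479]
    - [117, -252, 70, -0.158, 0.52, -0.514]
    - [129, -278, 65, -0.168, 0.556, -0.549]
    - [139, -298, 60, -0.174, 0.573, -0.566]
    - [145, -313, 56, -0.177, 0.585, -0.578]
    - [148, -321, 53, -0.179, 0.591, -0.584]
    - [149, -323, 53, -0.179, 0.591, -0.584]
    - [149, -323, 53, -0.179, 0.591, -0.584]
    - [149, -323, 53, -0.179, 0.591, -0.584]

```text
time: 24.13
eef_pos: [0.5551, -0.0861, 0.243]
tool_rot: [[0.891, -0.005, -0.455], [-0.004, -1.0, 0.003], [-0.455, -0.001, -0.891]]
wrist_force: [-0.0, 0.2, -2.2]
width: 0.769
```

```bash
python3 w.py w13.png; python3 -c "
from h import *
np.set_printoptions(precision=3,suppress=True)
print(r.get_obs()['tool_rot'])
import pickle
p=grab_frame('side');pickle.dump(p,open('pics/s13.pkl','wb'));save(p,'s13.png')
i=cv2.imread('pics/s13.png')[100:260,230:400];cv2.imwrite('pics/c8.png',cv2.resize(i,None,fx=4,fy=3.7,interpolation=2))"
```

```text
24.1833 [ 0.5551 -0.0859  0.2432] [-16.7972  56.3245  47.1834  78.2455 -27.3547  86.4167 -58.0056]
[[ 0.891 -0.005 -0.454]
 [-0.004 -1.     0.003]
 [-0.454 -0.001 -0.891]]
```

View pics/w13.png

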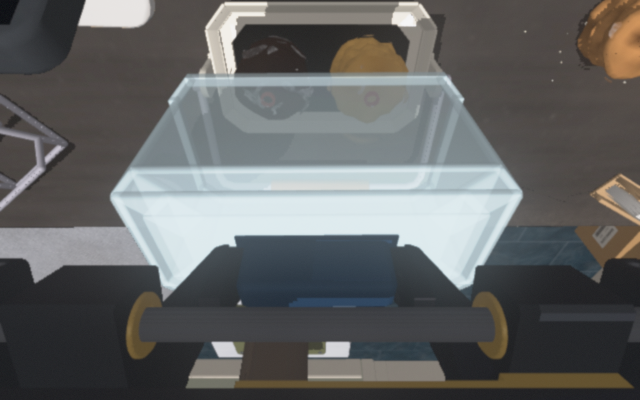

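View pics/c8.png

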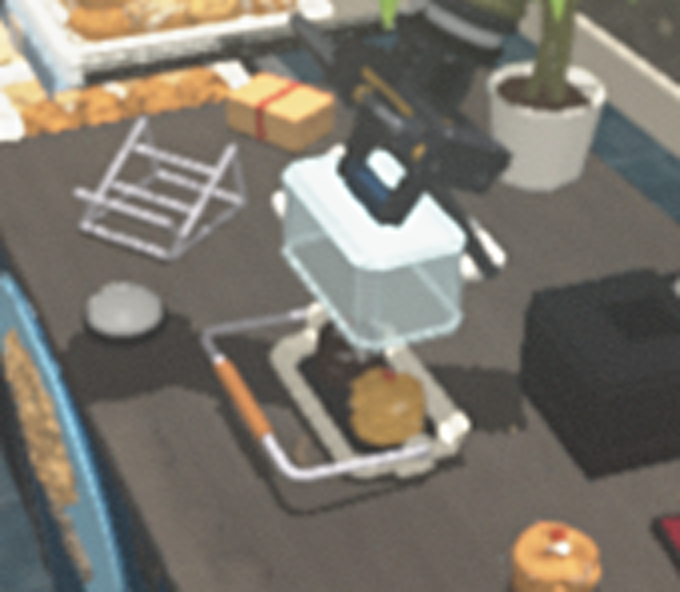

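Run:
```python
from h import *
i=cv2.imread('pics/w13.png')[0:150,150:480];cv2.imwrite('pics/c9.png',cv2.resize(i,None,fx=2.4,fy=2.4,interpolation=2))
```

```text
(no output)
```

View pics/c9.png

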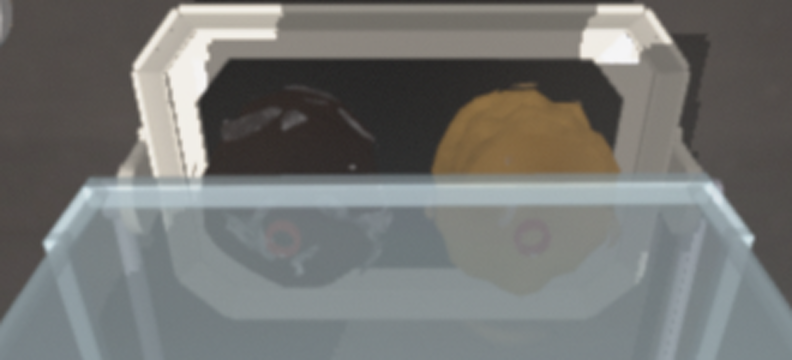

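Run:
```python
from h import *
import pickle
from scipy.optimize import least_squares
np.set_printoptions(precision=4,suppress=True)
W=pickle.load(open('pics/w13.png.pkl','rb'))
c=lambda u:(u[0]/2.4+150,u[1]/2.4)
def fit(L,U,zfree,z0):
    def f(v):
        x,y,th,z=v;cs,s=np.cos(th),np.sin(th)
        zz=z if zfree else z0
        return np.ravel([proj(W,[x+cs*a-s*b,y+s*a+cs*b,zz])-c(u) for (a,b),u in zip(L,U)])
    s=least_squares(f,[.55,-.09,0,z0],x_scale=[.01,.01,.01,.01]);return s.x,s.fun.round(1)
print('floor',fit([(.0515,.0765),(.0515,-.0765),(.0375,.0905),(.0375,-.0905)],[(228,58),(592,60),(203,100),(622,97)],0,.008))
print('outer',fit([(.062,.0825),(.062,-.0825),(.046,.1005),(.046,-.1005)],[(178,6),(645,7),(135,68),(688,68)],0,.022))
R=([(.049,.074),(.049,-.074),(.035,.088),(.035,-.088)],[(90,178),(712,180),(45,243),(752,242)])
print('rim',fit(*R,1,.136));print('rim',fit(*R,0,.136))
o=r.get_obs();print(o['eef_pos'])
```

```text
floor (array([ 0.5414, -0.0898, -0.0038,  0.008 ]), array([ -9.6,   2.3,  10.7,   1.3, -11.8,   1.5,  10.6,   2.5]))
outer (array([ 0.5505, -0.0895, -0.0059,  0.022 ]), array([-3.4,  2.8,  3.6,  2.6, -2.9, -1.7,  2.7, -1.5]))
rim (array([ 0.5551, -0.0856, -0.0059,  0.1437]), array([-1. ,  1.9, -0. ,  1.3,  0.7, -2.1,  0.4, -1.3]))
rim (array([ 0.5525, -0.0856, -0.0059,  0.136 ]), array([ 3.9,  0.8, -4.9,  0.2,  6. , -3.9, -4.9, -3.2]))
[ 0.5551 -0.0859  0.2433]
```

Request:
drive_tool:
  plan:
    - [-2, -2, -8, 0, 0, 0]
    - [-2, -2, -22, 0, 0, 0]
    - [-2, -2, -40, 0, 0, 0]
    - [-2, -2, -58, 0, 0, 0]
    - [-2, -2, -74, 0, 0, 0]
    - [-2, -2, -86, 0, 0, 0]
    - [-2, -2, -92, 0, 0, 0]
    - [-2, -2, -94, 0, 0, 0]
    - [-2, -2, -94, 0, 0, 0]

```text
time: 24.98
eef_pos: [0.5529, -0.0895, 0.1486]
tool_rot: [[0.89, -0.007, -0.455], [-0.006, -1.0, 0.003], [-0.455, 0.001, -0.89]]
wrist_force: [0.7, 0.3, -1.4]
width: 0.77
```

```bash
python3 w.py w14.png; python3 -c "
from h import *
np.set_printoptions(precision=3,suppress=True)
print(r.get_obs()['tool_rot'],r.get_obs()['wrist_force'])
import pickle
p=grab_frame('side');pickle.dump(p,open('pics/s14.pkl','wb'));save(p,'s14.png')
i=cv2.imread('pics/s14.png')[120:260,260:400];cv2.imwrite('pics/c10.png',cv2.resize(i,None,fx=4.2,fy=4.2,interpolation=2))"
```

```text
25.0333 [ 0.5533 -0.0897  0.1492] [-15.9043  62.4777  44.5316  82.1458 -31.0247  77.385  -56.3422]
[[ 0.891 -0.007 -0.454]
 [-0.006 -1.     0.002]
 [-0.454  0.001 -0.891]] [-0.103  0.776 -2.729]
```

View pics/w14.png

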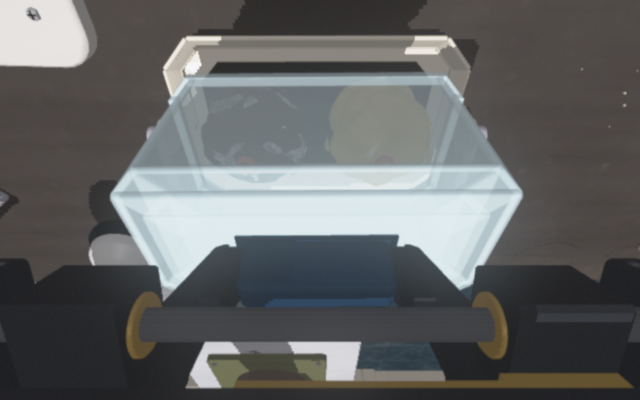

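View pics/c10.png

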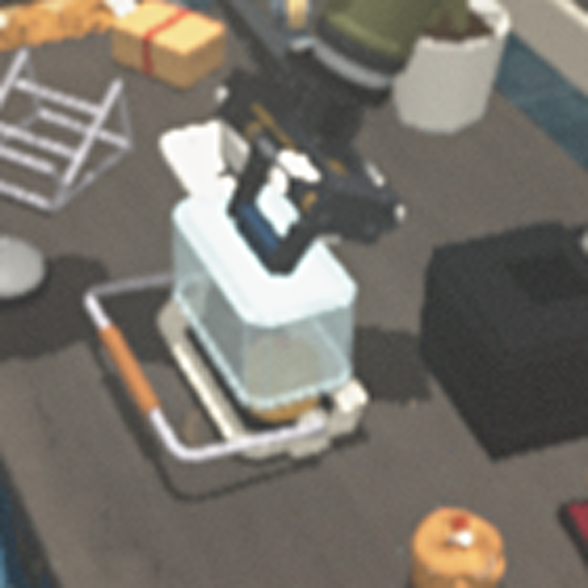

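Run:
```python
from h import *
import pickle
np.set_printoptions(precision=4,suppress=True)
W=pickle.load(open('pics/w14.png.pkl','rb'))
print([onz(W,u,.022) for u in [(188,36),(447,36),(317,36.5),(165,70),(469,70)]])
for z in (.041,.045,.049): print(z,[onz(W,u,z) for u in [(187.5,74.5),(447,75),(168.8,101),(463.3,101)]])
i=cv2.imread('pics/w14.png')[20:130,150:490];cv2.imwrite('pics/c11.png',cv2.resize(i,None,fx=2.35,fy=2.35,interpolation=2))
```

```text
[array([ 0.6155, -0.0122,  0.022 ]), array([ 0.6145, -0.1681,  0.022 ]), array([ 0.6147, -0.0898,  0.022 ]), array([0.5953, 0.0082, 0.022 ]), array([ 0.5939, -0.1876,  0.022 ])]
0.041 [array([ 0.5999, -0.013 ,  0.041 ]), array([ 0.5986, -0.1668,  0.041 ]), array([0.5833, 0.0033, 0.041 ]), array([ 0.5821, -0.1814,  0.041 ])]
0.045 [array([ 0.6016, -0.0146,  0.045 ]), array([ 0.6003, -0.1652,  0.045 ]), array([0.5853, 0.0014, 0.045 ]), array([ 0.5841, -0.1795,  0.045 ])]
0.049 [array([ 0.6032, -0.0161,  0.049 ]), array([ 0.6019, -0.1637,  0.049 ]), array([ 0.5873, -0.0005,  0.049 ]), array([ 0.5861, -0.1776,  0.049 ])]
```

View pics/c11.png

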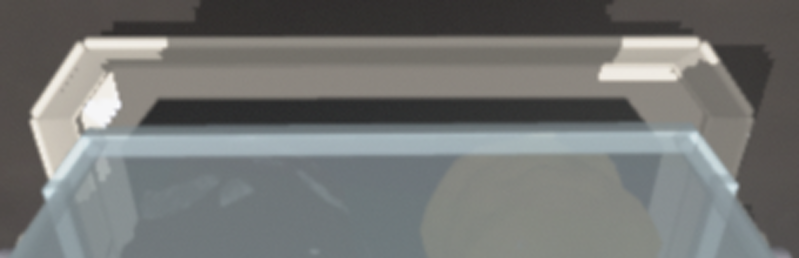

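Request:
drive_tool:
  plan:
    - [1, 0, -8, 0, 0, 0]
    - [1, 0, -16, 0, 0, 0]
    - [1, 0, -22, 0, 0, 0]
    - [1, 0, -26, 0, 0, 0]
    - [1, 0, -28, 0, 0, 0]
    - [1, 0, -30, 0, 0, 0]
    - [1, 0, -30, 0, 0, 0]

```text
time: 25.67
eef_pos: [0.5539, -0.0895, 0.1185]
tool_rot: [[0.89, -0.007, -0.455], [-0.006, -1.0, 0.003], [-0.455, 0.0, -0.89]]
wrist_force: [-0.1, -0.7, -1.5]
width: 0.768
```

Request:
drive_tool:
  plan:
    - [0, 0, -1, 0, 0, 0]
    - [0, 0, -2, 0, 0, 0]
    - [0, 0, -3, 0, 0, 0]
    - [0, 0, -3, 0, 0, 0]

```text
time: 26.0
eef_pos: [0.5541, -0.0894, 0.1159]
tool_rot: [[0.891, -0.007, -0.455], [-0.006, -1.0, 0.003], [-0.455, 0.0, -0.891]]
wrist_force: [-1.4, -0.9, -2.3]
width: 0.772
```

Request:
drive_tool:
  plan:
    - [0, 0, -1, 0, 0, 0]
    - [0, 0, -2, 0, 0, 0]
    - [0, 0, -2, 0, 0, 0]

```text
time: 26.25
eef_pos: [0.554, -0.0894, 0.1137]
tool_rot: [[0.89, -0.007, -0.455], [-0.006, -1.0, 0.003], [-0.455, 0.0, -0.891]]
wrist_force: [-0.2, -0.1, -1.6]
width: 0.769
```

Request:
drive_tool:
  plan:
    - [0, 0, -1, 0, 0, 0]
    - [0, 0, -2, 0, 0, 0]
    - [0, 0, -3, 0, 0, 0]
    - [0, 0, -3, 0, 0, 0]

```text
time: 26.58
eef_pos: [0.5544, -0.0894, 0.1125]
tool_rot: [[0.891, -0.007, -0.454], [-0.006, -1.0, 0.002], [-0.454, 0.001, -0.891]]
wrist_force: [0.3, 3.0, 7.3]
width: 0.769
```

```bash
python3 w.py w15.png; python3 -c "
from h import *
i=cv2.imread('pics/w15.png')[20:130,150:490];cv2.imwrite('pics/c12.png',cv2.resize(i,None,fx=2.35,fy=2.35,interpolation=2))"
```

```text
26.6333 [ 0.5544 -0.0894  0.1125] [-15.4979  65.1849  43.3463  82.5875 -32.5862  74.5075 -55.9551]
```

View pics/c12.png

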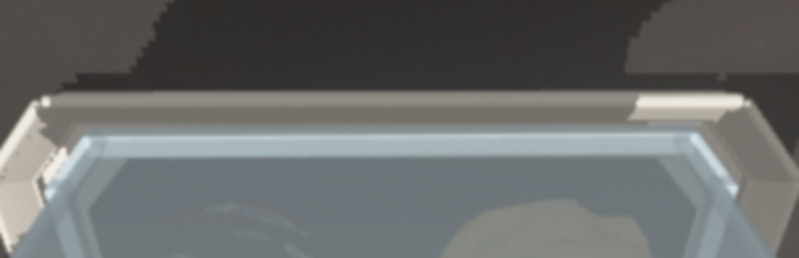

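Run:
```python
from h import *
import pickle
np.set_printoptions(precision=4,suppress=True)
W=pickle.load(open('pics/w15.png.pkl','rb'))
print([onz(W,u,.022) for u in [(317,59.6),(168.5,63),(466,61)]])
for z in (.004,.008,.012,.016): print(z,[onz(W,u,z) for u in [(187.5,74.5),(447,75)]])
p=grab_frame('side');pickle.dump(p,open('pics/s15.pkl','wb'));save(p,'s15.png')
i=cv2.imread('pics/s15.png')[130:260,260:400];cv2.imwrite('pics/c13.png',cv2.resize(i,None,fx=4.5,fy=4.5,interpolation=2))
```

```text
[array([ 0.6158, -0.0897,  0.022 ]), array([ 0.6145, -0.0113,  0.022 ]), array([ 0.6145, -0.1681,  0.022 ])]
0.004 [array([ 0.6011, -0.0126,  0.004 ]), array([ 0.5998, -0.1671,  0.004 ])]
0.008 [array([ 0.6027, -0.0141,  0.008 ]), array([ 0.6014, -0.1656,  0.008 ])]
0.012 [array([ 0.6043, -0.0157,  0.012 ]), array([ 0.6031, -0.164 ,  0.012 ])]
0.016 [array([ 0.606 , -0.0173,  0.016 ]), array([ 0.6047, -0.1624,  0.016 ])]
```

View pics/c13.png

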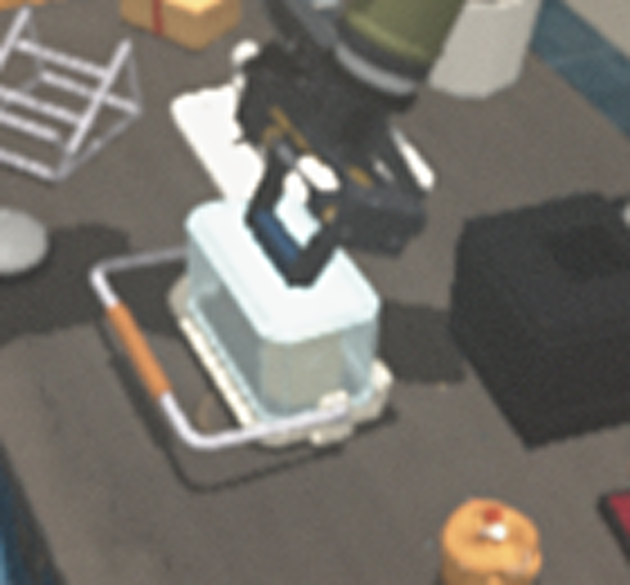

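View pics/w15.png

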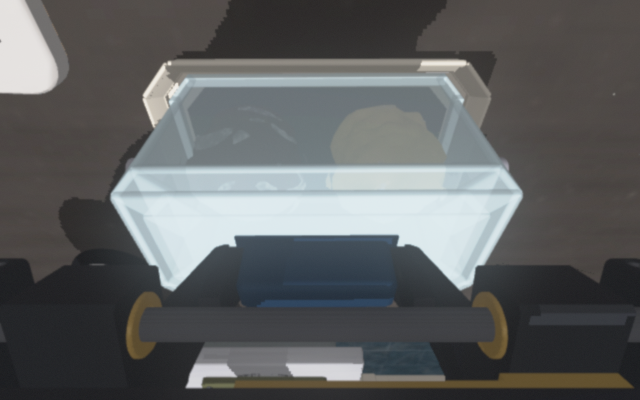

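Request:
drive_tool:
  plan:
    - [-2, 0, -1, 0, 0, 0]
    - [-3, 0, -1, 0, 0, 0]
    - [-3, 0, -1, 0, 0, 0]

```text
time: 26.93
eef_pos: [0.5536, -0.0894, 0.1126]
tool_rot: [[0.893, -0.005, -0.45], [-0.005, -1.0, 0.001], [-0.45, 0.001, -0.893]]
wrist_force: [4.8, 3.3, 12.4]
width: 0.767
```

Request:
drive_tool:
  plan:
    - [2, 0, 0, 0, 0, 0]
    - [4, 0, 0, 0, 0, 0]
    - [6, 0, 0, 0, 0, 0]
    - [6, 0, 0, 0, 0, 0]

```text
time: 27.27
eef_pos: [0.5551, -0.0896, 0.1124]
tool_rot: [[0.888, -0.009, -0.459], [-0.008, -1.0, 0.004], [-0.459, 0.001, -0.888]]
wrist_force: [-4.7, 3.6, 13.4]
width: 0.768
```

Request:
drive_tool:
  plan:
    - [-3, 2, 0, 0, 0, 0]
    - [-3, 3, 0, 0, 0, 0]
    - [-3, 4, 0, 0, 0, 0]
    - [-3, 4, 0, 0, 0, 0]

```text
time: 27.6
eef_pos: [0.5547, -0.0888, 0.1125]
tool_rot: [[0.891, -0.007, -0.453], [-0.009, -1.0, -0.002], [-0.453, 0.006, -0.892]]
wrist_force: [1.8, -4.6, 9.3]
width: 0.767
```

Request:
drive_tool:
  plan:
    - [0, -1, 1, 0, 0, 0]
    - [0, -2, 2, 0, 0, 0]
    - [0, -2, 2, 0, 0, 0]

```text
time: 27.85
eef_pos: [0.5545, -0.0884, 0.1124]
tool_rot: [[0.891, -0.007, -0.454], [-0.007, -1.0, 0.001], [-0.454, 0.002, -0.891]]
wrist_force: [0.6, -0.8, 4.1]
width: 0.769
```

Request:
drive_tool:
  plan:
    - [0, 0, 0, 0, 0, 0]
    - [0, 0, 0, 0, 0, 0]
    - [0, 0, 0, 0, 0, 0]
    - [0, 0, 0, 0, 0, 0]
  grip: 0

```text
time: 28.18
eef_pos: [0.5538, -0.0866, 0.1122]
tool_rot: [[0.89, -0.007, -0.456], [-0.005, -1.0, 0.004], [-0.456, -0.001, -0.89]]
wrist_force: [0.1, 1.5, 6.3]
width: 0.998
```

Request:
drive_tool:
  plan:
    - [0, -2, 6, 0, 0, 0]
    - [0, -2, 16, 0, 0, 0]
    - [5, -2, 40, 0, 0, 0]
    - [5, -2, 80, 0, 0, 0]
    - [0, -2, 115, 0, -0.1, 0]
    - [0, -2, 120, 0, -0.2, 0]
    - [0, -2, 120, 0, -0.2, 0]

```text
time: 28.77
eef_pos: [0.5524, -0.0913, 0.2367]
tool_rot: [[0.965, -0.012, -0.262], [-0.011, -1.0, 0.003], [-0.262, -0.0, -0.965]]
wrist_force: [-1.2, 0.2, 0.9]
width: 1.003
```

```bash
python3 w.py w16.png; python3 -c "
from h import *
import pickle
p=grab_frame('side');pickle.dump(p,open('pics/s16.pkl','wb'));save(p,'s16.png')
i=cv2.imread('pics/s16.png')[130:260,260:400];cv2.imwrite('pics/c14.png',cv2.resize(i,None,fx=4.5,fy=4.5,interpolation=2))"
```

```text
28.8167 [ 0.553  -0.0897  0.2344] [-18.7791  50.9683  47.494   89.5126 -31.6439  71.0095 -54.1548]
```

View pics/w16.png

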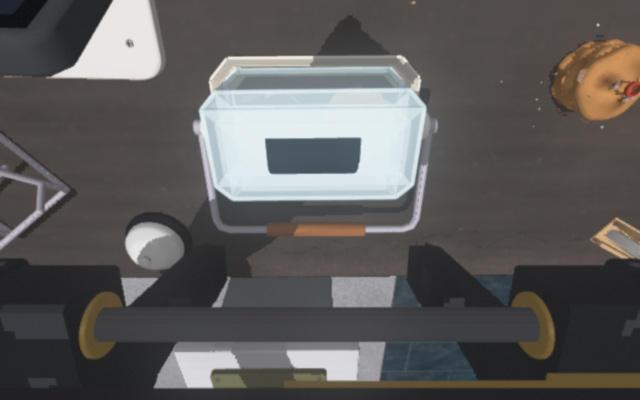

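View pics/c14.png

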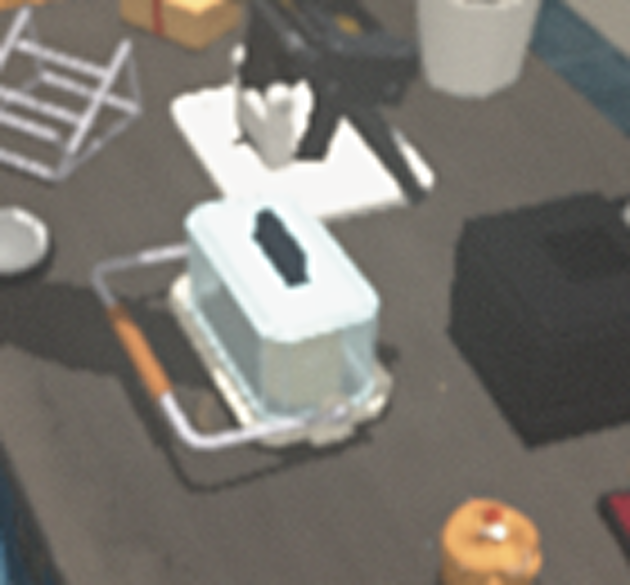

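```bash
python3 -c "
from h import *
i=cv2.imread('pics/w16.png')[45:245,185:445];cv2.imwrite('pics/c15.png',cv2.resize(i,None,fx=3,fy=3,interpolation=2))"
```

```text
(no output)
```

View pics/c15.png

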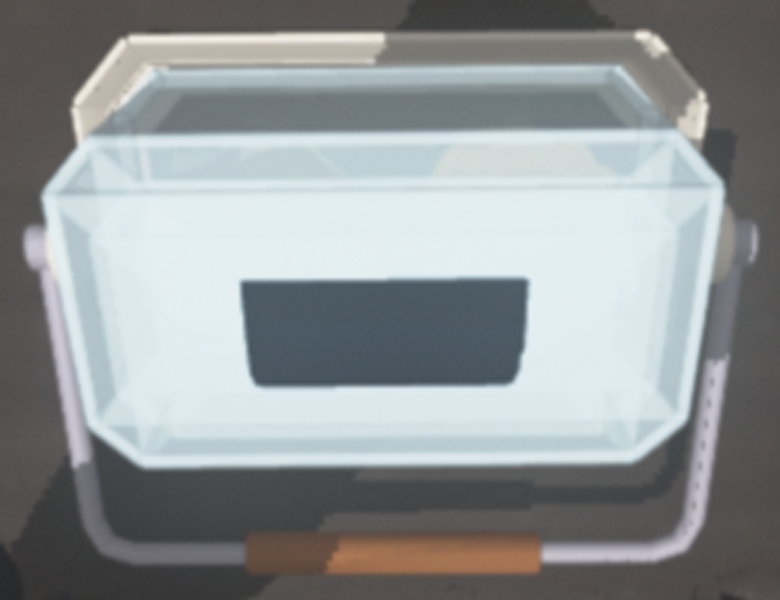

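Run:
```python
from h import *
import pickle
np.set_printoptions(precision=4,suppress=True)
W=pickle.load(open('pics/w16.png.pkl','rb'))
c=lambda u:(u[0]/3+185,u[1]/3+45)
print('tray',[onz(W,c(u),.022) for u in [(126,34),(648,33),(75,107),(706,102)]])
for z in (.004,.008,.012): print(z,[onz(W,c(u),z) for u in [(157,67),(613,67)]])
print('grip base z=.098',[onz(W,c(u),.098) for u in [(241,280),(528,278)]],'grip topfront .126',[onz(W,c(u),.126) for u in [(254,386),(516,384)]])
print('sleeve .044',[onz(W,c(u),.044) for u in [(246,553),(541,553)]])
S=pickle.load(open('pics/s16.pkl','rb'))
d=nets.landmark_of
p=grab_frame('side');w=grab_frame('wrist')
for q in('cover_grip','cover_rim','bail_grip'):
    a=nets.landmark_of(p,q);b=nets.landmark_of(w,q)
    if a and b: print(q,a[0]['point'],b[0]['point'],tri([(p,a[0]['point']),(w,b[0]['point'])]))
```

```text
tray [array([ 0.6152, -0.0103,  0.022 ]), array([ 0.6136, -0.1683,  0.022 ]), array([0.5943, 0.009 , 0.022 ]), array([ 0.5935, -0.1889,  0.022 ])]
0.004 [array([ 0.6029, -0.0143,  0.004 ]), array([ 0.6011, -0.1624,  0.004 ])]
0.008 [array([ 0.6035, -0.0152,  0.008 ]), array([ 0.6018, -0.1615,  0.008 ])]
0.012 [array([ 0.6041, -0.0161,  0.012 ]), array([ 0.6024, -0.1607,  0.012 ])]
grip base z=.098 [array([ 0.565 , -0.0505,  0.098 ]), array([ 0.5647, -0.1262,  0.098 ])] grip topfront .126 [array([ 0.5478, -0.0559,  0.126 ]), array([ 0.5476, -0.121 ,  0.126 ])]
sleeve .044 [array([ 0.4372, -0.0335,  0.044 ]), array([ 0.436 , -0.1448,  0.044 ])]
cover_grip [322.3, 181.8] [317.2, 161.6] (array([ 0.558 , -0.0885,  0.1198]), [[-0.2, -0.1], [0.5, -0.7]])
bail_grip [290.4, 206.5] [318.6, 231.8] (array([ 0.4397, -0.089 ,  0.0487]), [[0.0, 0.0], [-0.0, 0.0]])
```

```bash
cat > s5.py <<'E'
from ik import *
from h import r
np.set_printoptions(precision=1,suppress=True)
o=r.get_obs()
rng=np.random.default_rng(3)
for flip in (90,-90):
  for tau in (0,6,10,15,20):
    R=tool(0,tau,flip);sol=[]
    for i in range(30):
        q0=o['joint_pos'] if i==0 else rng.uniform(lo,hi)
        s=ik(np.array([.437,-.089,.046]),R,q0,wn=0)
        if s.cost<1e-6:sol.append(s.x)
    m=[np.min(np.r_[q-lo,hi-q]) for q in sol]
    print(flip,R[:,0],tau,len(sol),(round(max(m),1),sol[int(np.argmax(m))]) if sol else '')
E
python3 s5.py
```

```text
90 [ 0. -1.  0.] 0 13 (np.float64(18.6), array([ 39.2,  67.2, -59.3, 128.1,  89.3,  52.2,  97.5]))
90 [ 0. -1.  0.] 6 14 (np.float64(13.8), array([ 20. ,  52.6, -18.8, 132.8, 126.6,  16.5,  62. ]))
90 [ 0. -1.  0.] 10 19 (np.float64(10.7), array([ 10.1,  51.7,  -2.5, 136. , 182.1,  17.4,   6.7]))
90 [ 0. -1.  0.] 15 13 (np.float64(6.2), array([ 12.1,  53.5,  -4.3, 140.5, 181.1,  28.4,   8.9]))
90 [ 0. -1.  0.] 20 16 (np.float64(1.8), array([ 12.7,  56.1,  -3.9, 144.9, 183.7,  40.4,   7.8]))
-90 [0. 1. 0.] 0 10 (np.float64(18.6), array([ 37.2,  64.3, -54. , 128.1,  89.2,  46.6, -82.3]))
-90 [0. 1. 0.] 6 21 (np.float64(13.8), array([  21. ,   52.9,  -20.6,  132.9,  124. ,   17.7, -115.4]))
-90 [0. 1. 0.] 10 19 (np.float64(10.6), array([  19.1,   53. ,  -16.8,  136.1,  148.8,   20.7, -139.6]))
-90 [0. 1. 0.] 15 17 (np.float64(6.1), array([  23.9,   56. ,  -24.1,  140.6,  151.1,   32.7, -140.6]))
-90 [0. 1. 0.] 20 16 (np.float64(1.7), array([  27. ,   59.8,  -29. ,  145. ,  154.5,   44.6, -142.5]))
```

```bash
cat > s6.py <<'E'
from ik import *
np.set_printoptions(precision=1,suppress=True)
rng=np.random.default_rng(3)
for flip in (90,-90):
  for tau in (0,2,4,6,8,10):
    R=tool(0,tau,flip);sol=[]
    for i in range(40):
        q0=rng.uniform(lo,hi);q0[4]=rng.uniform(-57,80)
        s=ik(np.array([.436,-.089,.049]),R,q0,wn=0)
        if s.cost<1e-6:sol.append(s.x)
    sol=[q for q in sol if q[4]<95]
    sol.sort(key=lambda q:-min(np.r_[q-lo,hi-q]))
    print(flip,tau,len(sol),*sol[:3])
E
python3 s6.py
```

```text
90 0 21 [ 37.5  64.2 -54.6 128.3  88.9  47.   97.9] [ 32.7  59.  -43.7 128.3  88.5  36.1  98.6] [ 30.3  57.1 -38.7 128.3  88.2  31.5  99. ]
90 2 5 [ 34.8  60.7 -47.5 130.   93.8  39.4  93.5] [ 29.7  56.5 -37.  130.   95.   29.6  92.6] [ 32.   58.2 -41.7 130.   94.4  33.8  93.1]
90 4 0
90 6 0
90 8 0
90 10 0
-90 0 14 [ 37.1  63.6 -53.5 128.3  88.8  45.8 -82.1] [ 33.6  59.8 -45.6 128.3  88.6  38.  -81.6] [ 32.1  58.5 -42.3 128.3  88.4  34.8 -81.3]
-90 2 3 [ 29.7  56.5 -37.  130.   95.   29.6 -87.4] [ 29.8  56.6 -37.3 130.   94.9  29.8 -87.4] [ 31.8  58.1 -41.3 130.   94.4  33.5 -87. ]
-90 4 1 [ 44.5  79.5 -78.2 131.7  94.4  73.5 -87.6]
-90 6 0
-90 8 0
-90 10 0
```

```bash
cat > sim.py <<'E'
from ik import *
np.set_printoptions(precision=1,suppress=True)
def jac(q):
    x0,R0=fk(q,p,sg);J=np.zeros((6,7))
    for i in range(7):
        d=np.zeros(7);d[i]=.01
        x,R=fk(q+d,p,sg);J[:3,i]=(x-x0)/.01;J[3:,i]=Ro.from_matrix(R@R0.T).as_rotvec()/.01
    return J,x0,R0
def step(q,xt,Rt,lam=1e-3,wr=.3,null=None):
    for _ in range(3):
        J,x,R=jac(q);e=np.r_[xt-x,Ro.from_matrix(Rt@R.T).as_rotvec()*wr];J=J.copy();J[3:]*=wr
        Jp=J.T@np.linalg.inv(J@J.T+(lam*np.pi/180)**2*np.eye(6));dq=Jp@e
        if null is not None: dq=dq+(np.eye(7)-Jp@J)@null(q)
        q=np.clip(q+np.clip(dq,-15,15),lo,hi)
    return q
def traj(q,xt,Rt,null=None,vmax=.0417,wmax=7.16):
    _,x,R=jac(q);rv=Ro.from_matrix(Rt@R.T).as_rotvec();n=int(np.ceil(max(np.linalg.norm(xt-x)/vmax,np.degrees(np.linalg.norm(rv))/wmax)))
    for k in range(1,n+1):
        f=k/n;q=step(q,x*(1-f)+xt*f,Ro.from_rotvec(rv*f).as_matrix()@R,null=null)
    return q
def chk(a,b,null=None):
    x,R=fk(Q[b],p,sg);print(a,b,'sim',traj(Q[a],x,R,null),'obs',Q[b])
if __name__=='__main__':
    for nm,nl in [('none',None),('mid',lambda q:.02*((lo+hi)/2-q)),('home',lambda q:.05*(Q[0]-q))]:
        print(nm)
        for a,b in [(0,1),(1,2),(4,5),(6,7),(7,8)]: chk(a,b,nl)
E
python3 sim.py
```

```text
none
0 1 sim [ 25.7  25.8 -16.3  98.6   8.3  56.9  96.3] obs [ 25.2  25.7 -15.5  98.6   7.9  56.8  96.7]
1 2 sim [ 28.1  41.4   9.3 107.3 -11.6  32.2  45.1] obs [ 27.2  41.5  10.7 107.3 -13.4  32.4  46.8]
4 5 sim [  0.6  46.5  14.8 106.2 -21.6  30.   29.6] obs [  0.5  46.5  14.9 106.2 -21.8  30.   29.8]
6 7 sim [-49.1  24.8  26.9 107.1 -14.   51.4 -15.7] obs [-49.9  25.   28.2 107.  -14.7  51.6 -14.9]
7 8 sim [-55.2  26.8  29.7 127.1 -46.7  19.6 -42.8] obs [-62.6  29.5  41.7 126.9 -57.2  25.3 -31.6]
mid
0 1 sim [ 42.1  30.4 -44.4  98.5  23.8  60.9  79.8] obs [ 25.2  25.7 -15.5  98.6   7.9  56.8  96.7]
1 2 sim [ 39.1  41.4  -8.9 107.3  11.1  32.1  23.1] obs [ 27.2  41.5  10.7 107.3 -13.4  32.4  46.8]
4 5 sim [  9.4  45.6  -0.  106.3   0.2  28.    8.9] obs [  0.5  46.5  14.9 106.2 -21.8  30.   29.8]
6 7 sim [-31.8  23.    0.9 107.1  -0.4  49.9 -30.9] obs [-49.9  25.   28.2 107.  -14.7  51.6 -14.9]
7 8 sim [-45.3  24.9  14.8 127.4 -27.3  14.9 -62.7] obs [-62.6  29.5  41.7 126.9 -57.2  25.3 -31.6]
home
0 1 sim [ 22.7  25.4 -11.6  98.6   5.9  56.6  98.9] obs [ 25.2  25.7 -15.5  98.6   7.9  56.8  96.7]
1 2 sim [ 32.5  41.1   2.  107.3  -2.6  31.6  36.4] obs [ 27.2  41.5  10.7 107.3 -13.4  32.4  46.8]
4 5 sim [  6.9  45.7   4.2 106.3  -6.3  28.1  15.1] obs [  0.5  46.5  14.9 106.2 -21.8  30.   29.8]
6 7 sim [-39.8  23.4  12.8 107.1  -6.5  50.2 -24.1] obs [-49.9  25.   28.2 107.  -14.7  51.6 -14.9]
7 8 sim [-49.4  25.5  20.8 127.3 -36.2  16.5 -53.7] obs [-62.6  29.5  41.7 126.9 -57.2  25.3 -31.6]
```

```bash
cat > plan.py <<'E'
import sys
from sim import *
from h import r
rng=np.random.default_rng(int(sys.argv[1]))
q0=r.get_obs()['joint_pos']
best=[]
import time;t0=time.time()
def mar(q): return np.min(np.r_[q-lo,hi-q])
while time.time()-t0<240:
    flip=rng.choice([90,-90]);n=rng.integers(1,3)
    wp=[]
    for _ in range(n):
        wp.append((np.round([rng.uniform(.42,.65),rng.uniform(-.35,.15),rng.uniform(.25,.42)],2),round(rng.uniform(-180,180),-1),round(rng.uniform(-30,40),-1)))
    q=q0;ok=True;rows=0;qs=[]
    for x,yw,ti in wp:
        a=q;q=traj(q,x,tool(yw,ti,0))
        X,R=fk(q,p,sg)
        if np.linalg.norm(X-x)>.03 or mar(q)<1: ok=False;break
        qs.append(q)
    if not ok: continue
    Rf=tool(0,12,flip);xf=np.array([.43,-.089,.13])
    q=traj(q,xf,Rf);X,R=fk(q,p,sg)
    e=np.linalg.norm(X-xf)+np.linalg.norm(Ro.from_matrix(R.T@Rf).as_rotvec())*.3
    if e>.01: continue
    q2=traj(q,np.array([.436,-.089,.047]),Rf);X,R=fk(q2,p,sg)
    e=np.linalg.norm(X-[.436,-.089,.047])+np.linalg.norm(Ro.from_matrix(R.T@Rf).as_rotvec())*.3
    if e>.01: continue
    best.append((min([mar(q),mar(q2)]+[mar(a) for a in qs]),flip,wp,qs+[q,q2]))
best.sort(key=lambda b:-b[0])
print(len(best))
for b in best[:4]: print(b[0],b[1],b[2]);print(np.array(b[3]))
E
for s in 1 2 3 4; do python3 plan.py $s > pl$s.txt & done; wait; cat pl*.txt
```

```text
this script no longer has the robot
this script no longer has the robot
18
8.542981930257525 90 [(array([ 0.5, -0.2,  0.4]), 110.0, -20.0)]
[[ -5.1  27.2  26.2 100.4   4.8  41.5  34. ]
 [ 19.7  40.5 -16.  137.4 139.1  11.4  49.6]
 [ 23.4  54.7 -23.6 138.1 144.1  27.3  45.6]]
8.541392303856043 90 [(array([ 0.5, -0.2,  0.4]), 160.0, -30.0)]
[[ 15.7  16.1  -5.1 122.5  17.4  12.   65.1]
 [ 19.7  40.5 -16.1 137.4 139.   11.5  49.7]
 [ 23.4  54.7 -23.7 138.1 144.   27.3  45.7]]
8.503902018843007 90 [(array([0.6, 0.1, 0.4]), 150.0, 30.0), (array([ 0.6, -0. ,  0.3]), 100.0, -10.0)]
[[ -4.6  48.   -0.5  49.6 -15.1 108.1  53.5]
 [-19.7  37.   24.9  94.5  -6.7  48.8  14.6]
 [ 21.3  40.9 -18.9 137.7 134.3  12.9  53.8]
 [ 24.7  55.2 -26.  138.2 140.9  28.5  48.8]]
8.1303976937308 90 [(array([0.4, 0. , 0.3]), 130.0, -10.0)]
[[-28.4  22.7  18.5 123.6   2.8  29.4  26.1]
 [ 21.   40.5 -18.2 138.6 136.1  13.   52.3]
 [ 24.2  55.  -25.1 138.2 142.1  28.   47.6]]
this script no longer has the robotException ignored in: <_io.TextIOWrapper mode='rw' encoding='UTF-8'>
Traceback (most recent call last):
BrokenPipeError: [Errno 32] Broken pipe
```

```bash
cat > s7.py <<'E'
from sim import *
from h import r
o=r.get_obs();q=o['joint_pos']
def trajL(q,xt,Rt,verbose=0):
    _,x,R=jac(q);n=0;tr=[q]
    rv=Ro.from_matrix(Rt@R.T).as_rotvec();ang=np.degrees(np.linalg.norm(rv));d=np.linalg.norm(xt-x);N=int(np.ceil(max(d/.0417,ang/7.16)))
    for k in range(1,N+1):
        a=min(1,k*.0417/max(d,1e-9));b=min(1,k*7.16/max(ang,1e-9))
        q=step(q,x+(xt-x)*a,Ro.from_rotvec(rv*b).as_matrix()@R);tr.append(q)
    m=np.abs(np.diff(tr,axis=0)).max(0)*12
    X,RR=fk(q,p,sg)
    print('rows',N,'maxspd',m,'err mm',np.linalg.norm(X-xt)*1e3,'deg',np.degrees(np.linalg.norm(Ro.from_matrix(RR.T@Rt).as_rotvec())));print(q)
    return q
if __name__=='__main__':
  Rcur=o['tool_rot'];x0=o['eef_pos']
  for xa,yw,ti in [((.5,-.2,.4),160,-30),((.5,-.2,.4),150,-20),((.5,-.2,.4),110,-20),((.42,0,.3),130,-10)]:
    print('---',xa,yw,ti,'rv',Ro.from_matrix(tool(yw,ti,0)@Rcur.T).as_rotvec().round(3),(np.array(xa)-x0)*1e3)
    a=trajL(q,np.array(xa),tool(yw,ti,0))
    Rf=tool(0,12,90)
    b=trajL(a,np.array([.43,-.089,.20]),Rf);print('rv',Ro.from_matrix(Rf@tool(yw,ti,0).T).as_rotvec())
    c=trajL(b,np.array([.43,-.089,.10]),Rf);c=trajL(c,np.array([.436,-.089,.047]),Rf)
E
python3 s7.py
```

```text
--- (0.5, -0.2, 0.4) 160 -30 rv [-0.3  0.1  2.8] [ -54.2 -110.5  169. ]
rows 23 maxspd [ 96.6  39.9  91.9  30.   58.1  47.  147.5] err mm 2.2163277719045955e-08 deg 9.825088298590842e-09
[ 20.1  12.3  -2.7 119.   -1.6  18.7  89.1]
rows 16 maxspd [52.4 38.8 45.  68.9 52.3 81.4 69.5] err mm 1.647726460696515e-09 deg 9.270142615155886e-11
[ 19.1  30.  -13.9 135.3  49.2   5.6 139.2]
rv [-0.5  0.4  1.8]
rows 3 maxspd [135.7  65.5 211.6  27.6  82.1  38.   71. ] err mm 149.63514299973292 deg 28.064035724581732
[ -8.   43.1  29.6 139.3  69.    2.4 123.4]
rows 5 maxspd [302.9 214.1 494.1  41.9 526.8 138.5 530.8] err mm 3.101107786381525e-08 deg 5.688137623149727e-10
[ 19.3  53.4 -16.7 138.  155.1  24.2  34.6]
--- (0.5, -0.2, 0.4) 150 -20 rv [-0.1  0.   2.6] [ -54.2 -110.5  169. ]
rows 22 maxspd [ 48.8  39.   44.1  23.6  55.2  37.4 113.3] err mm 9.274890128513666e-12 deg 8.177592263815639e-13
[  7.2  15.5  11.1 109.7  -0.2  35.3  77.5]
rows 17 maxspd [30.4 43.1 42.1 77.5 49.  98.4 60.6] err mm 3.3732197664427944e-08 deg 6.718241269041885e-09
[ 19.5  30.  -14.5 135.2  51.2   5.9 137.2]
rv [-0.4
[... 1032 characters left out ...]
 0, 0.3) 130 -10 rv [ 0.1 -0.1  2.3] [-134.2   89.5   69. ]
rows 19 maxspd [57.6 52.6 34.  68.3 40.2 37.5 78. ] err mm 7.698990670050677e-10 deg 1.5728250292999737e-11
[-24.9  18.8  20.1 125.5   2.9  30.6  31.5]
rows 20 maxspd [ 82.   46.7  54.   39.   44.7  89.7 119. ] err mm 1.4446746485903703e-08 deg 3.214434574246811e-09
[ 23.3  30.7 -20.3 135.   63.3   8.7 124.6]
rv [-0.3  0.1  2.4]
rows 3 maxspd [317.5  96.7 531.   32.9 499.5 184.  435.6] err mm 1.4623430791130788e-07 deg 1.3962763222649432e-08
[ 24.4  46.6 -24.5 138.5 134.3  20.5  54.3]
rows 2 maxspd [14.1 86.  34.   2.1 41.4 87.4 31.5] err mm 3.120215018394426e-08 deg 1.3935617036544666e-09
[ 25.7  55.6 -27.7 138.2 138.6  29.5  51.1]
```

```bash
nproc
cat > plan2.py <<'E'
import sys,time
from sim import *
rng=np.random.default_rng(int(sys.argv[1]))
q0=np.array([float(v) for v in open('q0.txt').read().split()])
def mar(q): return np.min(np.r_[q-lo,hi-q])
vl=np.array([147.25,147.25,180,180,180,180,180])*.75/12
def tr2(q,xt,Rt):
    _,x,R=jac(q);rv=Ro.from_matrix(Rt@R.T).as_rotvec();ang=np.degrees(np.linalg.norm(rv));d=np.linalg.norm(xt-x);N=int(np.ceil(max(d/.0417,ang/7.16,1)))
    mm=99
    for k in range(1,N+1):
        a=min(1,k*.0417/max(d,1e-9));b=min(1,k*7.16/max(ang,1e-9))
        qn=step(q,x+(xt-x)*a,Ro.from_rotvec(rv*b).as_matrix()@R)
        if np.any(np.abs(qn-q)>vl*1.6): return None,0,0
        q=qn;mm=min(mm,mar(q))
        if mm<1.5: return None,0,0
    X,RR=fk(q,p,sg)
    if np.linalg.norm(X-xt)>.003: return None,0,0
    return q,mm,N
best=[];t0=time.time()
while time.time()-t0<480:
    flip=rng.choice([90,-90]);n=rng.integers(1,4);wp=[];q=q0;mm=99;rows=0;qs=[]
    for _ in range(n):
        w=(np.round([rng.uniform(.42,.68),rng.uniform(-.35,.15),rng.uniform(.25,.45)],2),round(rng.uniform(-180,180),-1),round(rng.uniform(-40,40),-1))
        q,m,N=tr2(q,w[0],tool(w[1],w[2],0))
        if q is None:break
        wp.append(w);mm=min(mm,m);rows+=N;qs.append(q)
    if q is None: continue
    for x,ta in [((.43,-.089,.20),4),((.43,-.089,.13),10),((.436,-.089,.047),10)]:
        q,m,N=tr2(q,np.array(x),tool(0,ta,flip))
        if q is None:break
        mm=min(mm,m);rows+=N;qs.append(q)
    if q is None: continue
    best.append((mm,rows,flip,wp,qs))
best.sort(key=lambda b:-b[0]+b[1]*.03)
print(len(best))
for b in best[:4]: print(b[:4]);print(np.array(b[4]))
E
python3 -c "
from h import *
print(*r.get_obs()['joint_pos'],file=open('q0.txt','w'))"
for s in 1 2 3 4 5 6 7 8; do OMP_NUM_THREADS=1 python3 plan2.py $s > pl$s.txt & done; wait; cat pl*.txt
```

```text
4
0
0
0
0
0
0
0
0
```

```bash
cat > fast.py <<'E'
import numpy as np,math
K=np.load('kin.npz');P_=K['p'];SG=K['sg']
lo=np.array([-172.22,-26.19,-84.43,7.71,-57.33,2.42,-152.13]);hi=np.array([172.22,119.32,86.54,146.69,237.33,119.75,152.13])
o1,o3,o5,o7,d1,d3,d5,d7,a3,a5,a2,a6=P_
def rz(t):c,s=math.cos(t),math.sin(t);return np.array([[c,-s,0],[s,c,0],[0,0,1.]])
def ry(t):c,s=math.cos(t),math.sin(t);return np.array([[c,0,s],[0,1,0],[-s,0,c]])
def fkj(qd):
    q=np.radians(qd);A=[];O=[]
    o=np.array([0,0,d1]);R=np.eye(3)
    A.append(-R[:,2]);O.append(o);R=rz(-q[0]+o1);o=o+R[:,0]*a2
    A.append(R[:,1]);O.append(o);R=R@ry(q[1])
    A.append(-R[:,2]);O.append(o);R=R@rz(-q[2]+o3);o=o+R[:,0]*a3+R[:,2]*d3
    A.append(R[:,1]);O.append(o);R=R@ry(q[3])
    A.append(-R[:,2]);O.append(o);R=R@rz(-q[4]+o5);o=o+R[:,0]*a5+R[:,2]*d5
    A.append(R[:,1]);O.append(o);R=R@ry(q[5])
    A.append(-R[:,2]);O.append(o);R=R@rz(-q[6]+o7);o=o+R[:,2]*d7
    A=np.array(A);O=np.array(O)
    J=np.vstack([np.cross(A,o-O).T,A.T]);return o,R,J
def rv(M):
    c=(np.trace(M)-1)/2;c=max(-1,min(1,c));t=math.acos(c)
    v=np.array([M[2,1]-M[1,2],M[0,2]-M[2,0],M[1,0]-M[0,1]])/2
    s=np.linalg.norm(v)
    if s<1e-9:return v if c>0 else np.array([math.pi,0,0])
    return v/s*t
def rod(v):
    t=np.linalg.norm(v)
    if t<1e-12:return np.eye(3)
    k=v/t;Kx=np.array([[0,-k[2],k[1]],[k[2],0,-k[0]],[-k[1],k[0],0]]);return np.eye(3)+math.sin(t)*Kx+(1-math.cos(t))*Kx@Kx
W=np.array([1,1,1,.3,.3,.3])
def step(q,xt,Rt,n=2,lam=2e-3):
    for _ in range(n):
        x,R,J=fkj(q);e=np.r_[xt-x,rv(Rt@R.T)]*W;Jw=J*W[:,None]
        dq=np.degrees(Jw.T@np.linalg.solve(Jw@Jw.T+lam**2*np.eye(6),e))
        q=np.clip(q+np.clip(dq,-20,20),lo,hi)
    return q
def mar(q):return min((q-lo).min(),(hi-q).min())
def tool(yaw,tilt,flip):
    return rz(math.radians(yaw))@ry(-math.radians(tilt))@np.diag([1.,-1,-1])@rz(math.radians(flip))
def move(q,xt,Rt,mmin=2,jmax=16,rate=.0417,verbose=False):
    xt=np.array(xt);x,R,_=fkj(q);v=rv(Rt@R.T);ang=math.degrees(np.linalg.norm(v));d=np.linalg.norm(xt-x);N=max(1,math.ceil(max(d/rate,ang/7.16)))
    mm=99;jm=0
    for k in range(1,N+1):
        qn=step(q,x+(xt-x)*min(1,k*rate/max(d,1e-9)),rod(v*min(1,k*7.16/max(ang,1e-9)))@R)
        jm=max(jm,np.abs(qn-q).max());q=qn;mm=min(mm,mar(q))
        if mm<mmin or jm>jmax: return None,mm,N,jm
    X,RR,_=fkj(q)
    if np.linalg.norm(X-xt)>.004 or np.linalg.norm(rv(RR.T@Rt))>.02:return None,mm,N,jm
    return q,mm,N,jm
E
cat > plan3.py <<'E'
import sys,time
from fast import *
np.set_printoptions(precision=1,suppress=True)
rng=np.random.default_rng(int(sys.argv[1]));q0=np.array([float(v) for v in open('q0.txt').read().split()])
best=[];t0=time.time();cnt=0;bj=[]
while time.time()-t0<200:
    n=rng.integers(1,4);wp=[];q=q0;mm=99;rows=0;qs=[];cnt+=1
    for _ in range(n):
        w=(np.round([rng.uniform(.42,.68),rng.uniform(-.35,.15),rng.uniform(.25,.45)],2),round(rng.uniform(-180,180),-1),round(rng.uniform(-50,40),-1))
        q,m,N,_=move(q,w[0],tool(w[1],w[2],0))
        if q is None:break
        wp.append(w);mm=min(mm,m);rows+=N;qs.append(q)
    if q is None or rows>75: continue
    bj.append((q[2],wp))
    for flip in (90,-90):
      qq=q;m2=mm;r2=rows;q2=list(qs)
      for x,ta in [((.43,-.089,.20),0),((.43,-.089,.10),4),((.436,-.089,.047),10)]:
        qq,m,N,_=move(qq,np.array(x),tool(0,ta,flip))
        if qq is None:break
        m2=min(m2,m);r2+=N;q2.append(qq)
      if qq is not None: best.append((m2,r2,flip,wp,q2))
best.sort(key=lambda b:-min(b[0],8)+b[1]*.05)
print(cnt,len(bj),len(best))
for b in best[:3]: print(b[:4]);print(np.array(b[4]))
for b in sorted(bj,key=lambda b:b[0])[:2]: print(b)
E
for s in 1 2 3 4; do OMP_NUM_THREADS=1 python3 plan3.py $s > pl$s.txt & done; wait; cat pl[1-4].txt
```

```text
11242 4825 0
(np.float64(-81.99865809939296), [(array([ 0.6, -0.1,  0.3]), 100.0, -20.0), (array([0.5, 0.1, 0.4]), -110.0, -40.0)])
(np.float64(-65.59732082225761), [(array([ 0.6, -0.2,  0.4]), 30.0, -20.0), (array([ 0.6, -0.3,  0.3]), 130.0, -20.0), (array([ 0.5, -0.1,  0.4]), -150.0, -40.0)])
11336 4870 0
(np.float64(-70.52494842324249), [(array([ 0.5, -0.1,  0.4]), 90.0, -10.0), (array([0.6, 0.1, 0.3]), -110.0, -40.0)])
(np.float64(-67.71538492419103), [(array([ 0.6, -0.1,  0.3]), 160.0, -30.0), (array([0.4, 0.1, 0.3]), -70.0, -10.0)])
11185 4813 0
(np.float64(-72.53454284485905), [(array([ 0.4, -0.3,  0.3]), 50.0, -20.0), (array([ 0.5, -0.3,  0.3]), -170.0, -30.0), (array([0.6, 0.1, 0.4]), -100.0, -20.0)])
(np.float64(-67.64358131766348), [(array([0.5, 0.1, 0.4]), 90.0, -10.0), (array([ 0.7, -0. ,  0.4]), -140.0, -50.0)])
11083 4769 0
(np.float64(-79.49612086235521), [(array([ 0.7, -0. ,  0.3]), 120.0, -40.0), (array([0.6, 0. , 0.2]), -180.0, -10.0), (array([0.4, 0.1, 0.4]), -100.0, -30.0)])
(np.float64(-67.86319160888884), [(array([ 0.6, -0.1,  0.3]), 120.0, -50.0), (array([ 0.5, -0.1,  0.3]), 110.0, 10.0), (array([ 0.7, -0.3,  0.3]), -140.0, -50.0)])
```

```bash
cat > back.py <<'E'
from fast import *
np.set_printoptions(precision=1,suppress=True)
import ik as I
for flip in (90,-90):
  for j3 in (-15,-30,-45,-60):
    for ta in (0,10):
      g=np.array([25,55,j3,135,100 if ta<5 else 130,30,90 if flip==90 else -90.])
      s=I.ik(np.array([.436,-.089,.047]),tool(0,ta,flip),g,wn=.02);q=s.x
      x,R,_=fkj(q);e=np.linalg.norm(x-[.436,-.089,.047])
      print(flip,j3,ta,'goal',q,round(e*1e3,1))
      for x,t in [((.43,-.089,.12),ta),((.43,-.089,.2),0),((.5,-.1,.3),0)]:
          r=move(q,x,tool(0,t,flip),mmin=.5,jmax=30)
          if r[0] is None: print('   fail',x,r);break
          q=r[0];print('   ',x,q,round(r[1],1),r[2],round(r[3],1))
E
python3 back.py
```

```text
90 -15 0 goal [ 23.7  53.7 -26.4 128.4  87.8  20.8  99.7] 0.0
    (0.43, -0.089, 0.12) [ 28.3  45.6 -33.9 128.4  65.8  25.7 119.7] 18.0 2 13.8
    (0.43, -0.089, 0.2) [ 35.9  38.8 -46.4 124.8  49.2  36.7 133.9] 18.2 2 9.5
    (0.5, -0.1, 0.3) [ 39.6  36.4 -55.6 106.2  36.   56.7 148.4] 3.8 3 7.1
90 -15 10 goal [ 28.7  56.7 -33.5 136.6 126.   30.8  63.3] 0.0
    (0.43, -0.089, 0.12) [ 25.8  43.6 -26.8 136.4 113.7  17.3  74.1] 9.9 2 7.2
   fail (0.43, -0.089, 0.2) (None, np.float64(0.0), 2, np.float64(40.0))
90 -30 0 goal [ 27.4  55.5 -33.2 128.3  88.4  26.6  99. ] 0.0
    (0.43, -0.089, 0.12) [ 31.1  47.2 -39.2 128.3  68.9  29.6 116.1] 18.1 2 11.5
    (0.43, -0.089, 0.2) [ 37.8  40.2 -50.3 124.8  51.8  39.1 130.7] 19.9 2 9.7
    (0.5, -0.1, 0.3) [ 41.   37.8 -59.1 106.1  38.3  58.3 145.8] 6.3 3 6.7
90 -30 10 goal [ 30.5  57.9 -37.  136.7 122.8  33.5  66.5] 0.0
    (0.43, -0.089, 0.12) [ 28.7  44.9 -32.  136.5 109.4  21.   78. ] 9.9 2 7.2
   fail (0.43, -0.089, 0.2) (None, np.float64(13.228109616746508), 2, np.float64(40.0))
90 -45 0 goal [ 30.8  57.8 -39.8 128.3  88.8  32.5  98.5] 0.0
[... 2435 characters left out ...]
   (0.43, -0.089, 0.12) [ 32.   46.6 -38.3 136.5 105.6  25.7 -98.8] 9.8 2 7.2
   fail (0.43, -0.089, 0.2) (None, np.float64(16.53712417594869), 2, np.float64(40.0))
-90 -60 0 goal [ 33.8  60.3 -46.1 128.3  89.   38.5 -81.9] 0.0
    (0.43, -0.089, 0.12) [ 36.9  51.8 -51.2 128.2  73.8  39.5 -69.9] 18.2 2 8.5
    (0.43, -0.089, 0.2) [ 42.   44.4 -59.9 124.6  57.5  45.8 -56.3] 20.1 2 9.0
    (0.5, -0.1, 0.3) [ 43.9  41.7 -67.4 106.   43.7  62.9 -40.2] 17.1 3 6.7
-90 -60 10 goal [  34.7   61.2  -45.7  136.8  116.5   40.6 -107.3] 0.0
    (0.43, -0.089, 0.12) [ 35.4  49.  -45.  136.6 102.5  31.2 -96.3] 9.8 2 7.0
   fail (0.43, -0.089, 0.2) (None, np.float64(17.426197736032407), 2, np.float64(40.0))
```

```bash
sed -e "s/\[((.43,-.089,.20),0),((.43,-.089,.10),4),((.436,-.089,.047),10)\]/[((.5,-.1,.3),0),((.43,-.089,.2),0),((.43,-.089,.11),0),((.43,-.089,.10),8)]/" -e "s/round(rng.uniform(-50,40),-1)/round(rng.uniform(-70,40),-1)/" plan3.py > plan4.py; grep -n "\.5,-.1" plan4.py
for s in 11 12 13 14; do OMP_NUM_THREADS=1 python3 plan4.py $s > pl$s.txt & done; wait; cat pl1[1-4].txt
```

```text
17:      for x,ta in [((.5,-.1,.3),0),((.43,-.089,.2),0),((.43,-.089,.11),0),((.43,-.089,.10),8)]:
12953 4539 0
(np.float64(-78.45471925744461), [(array([0.6, 0.1, 0.4]), 100.0, -30.0), (array([ 0.6, -0.2,  0.4]), -130.0, -50.0)])
(np.float64(-67.97532944394968), [(array([ 0.6, -0.1,  0.3]), 70.0, 10.0), (array([0.6, 0.1, 0.4]), -120.0, -50.0)])
12867 4571 0
(np.float64(-73.97520809191923), [(array([0.5, 0. , 0.4]), 120.0, 0.0), (array([ 0.6, -0.3,  0.4]), 80.0, -20.0), (array([ 0.7, -0.2,  0.3]), -120.0, -40.0)])
(np.float64(-70.1885510239707), [(array([ 0.5, -0.2,  0.3]), -40.0, 20.0), (array([0.5, 0.1, 0.3]), 90.0, -30.0), (array([ 0.6, -0.1,  0.3]), -130.0, -30.0)])
12720 4525 0
(np.float64(-73.20497842654996), [(array([ 0.6, -0.1,  0.3]), 170.0, -30.0), (array([0.4, 0.1, 0.3]), 90.0, 10.0), (array([0.5, 0. , 0.3]), -100.0, -40.0)])
(np.float64(-71.68505920649008), [(array([ 0.5, -0.1,  0.3]), 70.0, -20.0), (array([0.6, 0.1, 0.4]), -120.0, -40.0)])
12766 4560 0
(np.float64(-75.50047909709366), [(array([ 0.6, -0.1,  0.3]), 80.0, -10.0), (array([0.6, 0.1, 0.3]), -100.0, -40.0)])
(np.float64(-70.44310563840551), [(array([ 0.5, -0. ,  0.3]), 100.0, -30.0), (array([0.6, 0.1, 0.4]), -110.0, -40.0)])
```

```bash
cat > dbg.py <<'E'
from fast import *
np.set_printoptions(precision=1,suppress=True)
q=np.array([float(v) for v in open('q0.txt').read().split()]);print(q)
for x,yw,ti,f in [((.6,-.1,.3),80,-10,0),((.6,.1,.3),-100,-40,0),((.5,-.1,.3),0,0,90),((.43,-.089,.2),0,0,90),((.43,-.089,.11),0,0,90)]:
    r=move(q,x,tool(yw,ti,f),mmin=.1,jmax=40);print(x,yw,r)
    if r[0] is None:break
    q=r[0]
E
python3 dbg.py
```

```text
[-18.7  51.4  47.4  89.3 -31.7  70.9 -54.1]
(0.6, -0.1, 0.3) 80 (array([-16.6,  38.5,  30.8,  89.1, -10.3,  56.6,   4. ]), np.float64(29.14160505645783), 12, np.float64(6.327599856935038))
(0.6, 0.1, 0.3) -100 (array([ 40.5,  60.5, -79.6, 100.5,  33.7,  43.4, 131.3]), np.float64(3.1534741559789206), 26, np.float64(7.393220062371057))
(0.5, -0.1, 0.3) 0 (array([ 45. ,  43.7, -71.1, 106. ,  46. ,  65.3, 137.1]), np.float64(5.763261408190473), 6, np.float64(5.406682429563347))
(0.43, -0.089, 0.2) 0 (array([ 43.3,  46.2, -63.4, 124.6,  59.3,  48.6, 121.3]), np.float64(15.106625676467502), 3, np.float64(6.625012458823619))
(0.43, -0.089, 0.11) 0 (array([ 37.3,  53.9, -52.6, 128.4,  76.6,  41.1, 107.4]), np.float64(18.247046461671715), 3, np.float64(8.404651869886905))
```

```bash
cat >> dbg.py <<'E'
print('tilt');
x,R,_=fkj(q);print(R)
for ta in (2,4,6,8,10):
    r=move(q,(.43,-.089,.11),tool(0,ta,90),mmin=.1,jmax=60);print(ta,r,tool(0,ta,90)[:,2], rv(tool(0,ta,90)@R.T))
    if r[0] is None:break
    q=r[0]
E
python3 dbg.py|sed -n '/tilt/,$p'
```

```text
tilt
[[-0. -1. -0.]
 [-1.  0. -0.]
 [ 0.  0. -1.]]
2 (array([ 37.3,  53.4, -51.9, 130.1,  81.1,  39.4, 103.4]), np.float64(16.557064009525902), 1, np.float64(4.444232075801352)) [ 0.  0. -1.] [ 0. -0.  0.]
4 (array([ 37.4,  53. , -51.4, 131.8,  86. ,  38.1,  98.8]), np.float64(14.870893047908794), 1, np.float64(4.9520511989479985)) [ 0.1  0.  -1. ] [ 0.  -0.1  0. ]
6 (array([ 37.5,  52.9, -51.1, 133.5,  91.4,  37.4,  93.8]), np.float64(13.186112096840617), 1, np.float64(5.3574057116674965)) [ 0.1  0.  -1. ] [ 0.  -0.1  0. ]
8 (array([ 37.8,  53.1, -51.4, 135.2,  96.9,  37.6,  88.6]), np.float64(11.496663873020651), 1, np.float64(5.523608154618898)) [ 0.1  0.  -1. ] [ 0.  -0.1  0. ]
10 (array([ 38.3,  53.6, -52.1, 136.9, 102.3,  38.6,  83.5]), np.float64(9.794518774806562), 1, np.float64(5.388128582791026)) [ 0.2  0.  -1. ] [ 0.  -0.2  0. ]
```

```bash
cat > seq.py <<'E'
from fast import *
np.set_printoptions(precision=3,suppress=True)
def run(q,seq,show=True):
    Rp=None
    for x,yw,ti,f in seq:
        x0,R0,_=fkj(q);v=rv(tool(yw,ti,f)@R0.T)
        r=move(q,x,tool(yw,ti,f),mmin=.1,jmax=40)
        print(x,yw,ti,'delta mm',((np.array(x)-x0)*1e3).round(0),'rv',v,'rows',r[2],'mar',round(r[1],1),'jm',round(r[3],1),None if r[0] is None else r[0].round(0))
        if r[0] is None:return
        q=r[0]
    return q
if __name__=='__main__':
    q=np.array([float(v) for v in open('q0.txt').read().split()])
    from itertools import product
    for yB,tB,xB in product((0,.05),(-30,-40),(.55,.6)):
        print('==',yB,tB,xB)
        run(q,[((.58,-.1,.32),80,-10,0),((xB,yB,.32),170,-25,0),((xB,yB,.32),260,tB,0),((.5,-.1,.3),0,0,90),((.43,-.089,.2),0,0,90),((.43,-.089,.11),0,0,90)])
E
python3 seq.py
python3 -c "
from h import *
import pickle
S=pickle.load(open('pics/s16.pkl','rb'))
print('pot base',onz(S,(367,150),0),'printer near bottom',onz(S,(378,228),0),'printer top front-left',onz(S,(363,179),.1))"
```

```text
== 0 -30 0.55
(0.58, -0.1, 0.32) 80 -10 delta mm [ 29.  -7. 101.] rv [ 0.049 -0.094  1.403] rows 12 mar 29.5 jm 5.8 [-17.  36.  31.  91.  -9.  57.   4.]
(0.55, 0, 0.32) 170 -25 delta mm [-30. 100.  -0.] rv [-0.238 -0.167  1.561] rows 13 mar 11.9 jm 6.3 [-10.  21.   4. 121.  15.  14.  60.]
(0.55, 0, 0.32) 260 -30 delta mm [ 0. -0. -0.] rv [ 0.056 -0.079  1.57 ] rows 13 mar 7.2 jm 9.6 [ 48.  49. -72. 102.  23.  49. 145.]
(0.5, -0.1, 0.3) 0 0 delta mm [ -50. -100.  -20.] rv [-0.522  0.046  0.171] rows 5 mar 3.9 jm 4.8 [ 42.  39. -61. 106.  39.  59. 145.]
(0.43, -0.089, 0.2) 0 0 delta mm [ -70.   11. -100.] rv [ 0. -0. -0.] rows 3 mar 11.5 jm 6.6 [ 38.  41. -52. 125.  53.  40. 130.]
(0.43, -0.089, 0.11) 0 0 delta mm [  0.  -0. -90.] rv [-0.  0. -0.] rows 3 mar 18.1 jm 9.3 [ 30.  48. -38. 129.  71.  29. 114.]
== 0 -30 0.6
(0.58, -0.1, 0.32) 80 -10 delta mm [ 29.  -7. 101.] rv [ 0.049 -0.094  1.403] rows 12 mar 29.5 jm 5.8 [-17.  36.  31.  91.  -9.  57.   4.]
(0.6, 0, 0.32) 170 -25 delta mm [ 20. 100.  -0.] rv [-0.238 -0.167  1.561] rows 13 mar 15.7 jm 6.3 [ -9.  25.   3. 113.  12.  18.  6
[... 4914 characters left out ...]
19.  56.]
(0.6, 0.05, 0.32) 260 -40 delta mm [ 0. -0. -0.] rv [ 0.167 -0.238  1.561] rows 13 mar 7.7 jm 9.5 [ 44.  57. -77.  97.  24.  47. 143.]
(0.5, -0.1, 0.3) 0 0 delta mm [-100. -150.  -20.] rv [-0.696  0.061  0.167] rows 6 mar 6.5 jm 3.9 [ 43.  40. -64. 106.  42.  61. 142.]
(0.43, -0.089, 0.2) 0 0 delta mm [ -70.   11. -100.] rv [ 0. -0. -0.] rows 3 mar 14.4 jm 6.6 [ 40.  42. -56. 125.  55.  43. 127.]
(0.43, -0.089, 0.11) 0 0 delta mm [  0.  -0. -90.] rv [-0.  0. -0.] rows 3 mar 18.2 jm 9.1 [ 33.  50. -43. 129.  74.  33. 111.]
pot base [0.90706217 0.18438579 0.        ] printer near bottom [ 0.69284447 -0.25861791  0.        ] printer top front-left [ 0.70909143 -0.10780442  0.1       ]
```

Request:
drive_tool:
  plan:
    - [29, -7, 101, 0.049, -0.094, 1.403]
    - [29, -7, 101, 0.049, -0.094, 1.403]
    - [29, -7, 101, 0.049, -0.094, 1.403]
    - [29, -7, 101, 0.049, -0.094, 1.403]
    - [29, -7, 101, 0.049, -0.094, 1.403]
    - [29, -7, 101, 0.049, -0.094, 1.403]
    - [29, -7, 101, 0.049, -0.094, 1.403]
    - [29, -7, 101, 0.049, -0.094, 1.403]
    - [29, -7, 101, 0.049, -0.094, 1.403]
    - [29, -7, 101, 0.049, -0.094, 1.403]
    - [29, -7, 101, 0.049, -0.094, 1.403]
    - [29, -7, 101, 0.049, -0.094, 1.403]

```text
time: 30.27
eef_pos: [0.5823, -0.0967, 0.333]
tool_rot: [[0.169, 0.986, -0.011], [0.97, -0.168, -0.176], [-0.176, 0.019, -0.984]]
wrist_force: [-0.7, 0.1, 0.0]
width: 1.003
```

Request:
drive_tool:
  plan:
    - [-30, 150, 0, -0.238, -0.167, 1.561]
    - [-30, 150, 0, -0.238, -0.167, 1.561]
    - [-30, 150, 0, -0.238, -0.167, 1.561]
    - [-30, 150, 0, -0.238, -0.167, 1.561]
    - [-30, 150, 0, -0.238, -0.167, 1.561]
    - [-30, 150, 0, -0.238, -0.167, 1.561]
    - [-30, 150, 0, -0.238, -0.167, 1.561]
    - [-30, 150, 0, -0.238, -0.167, 1.561]
    - [-30, 150, 0, -0.238, -0.167, 1.561]
    - [-30, 150, 0, -0.238, -0.167, 1.561]
    - [-30, 150, 0, -0.238, -0.167, 1.561]
    - [-30, 150, 0, -0.238, -0.167, 1.561]
    - [-30, 150, 0, -0.238, -0.167, 1.561]

```text
time: 31.35
eef_pos: [0.5526, 0.0529, 0.3327]
tool_rot: [[-0.892, 0.163, 0.422], [0.155, 0.986, -0.054], [-0.425, 0.017, -0.905]]
wrist_force: [-0.4, -0.7, -0.2]
width: 0.998
```

```bash
cat > st.py <<'E'
from h import r
import numpy as np
np.set_printoptions(precision=3,suppress=True)
o=r.get_obs();print(o['time'],o['eef_pos'],o['joint_pos']);print(o['tool_rot'])
E
cat > sq.py <<'E'
import sys
from seq import *
from h import r
o=r.get_obs();print(o['time'],o['eef_pos'],o['joint_pos'].round(1))
run(o['joint_pos'],eval(sys.argv[1]))
E
python3 sq.py "[((.55,.05,.32),260,-30,0),((.5,-.1,.3),0,0,90),((.43,-.089,.2),0,0,90),((.43,-.089,.11),0,0,90)]"
```

```text
31.35 [0.553 0.053 0.333] [-21.9  20.4   8.7 118.6  19.   18.7  49.2]
(0.55, 0.05, 0.32) 260 -30 delta mm [  3.  -9. -14.] rv [ 0.068 -0.067  1.569] rows 13 mar 9.8 jm 9.7 [ 43.  48. -72. 104.  24.  46. 139.]
(0.5, -0.1, 0.3) 0 0 delta mm [ -50. -150.  -20.] rv [-0.522  0.046  0.171] rows 5 mar 7.5 jm 4.7 [ 42.  39. -62. 106.  40.  60. 144.]
(0.43, -0.089, 0.2) 0 0 delta mm [ -70.   11. -100.] rv [ 0. -0. -0.] rows 3 mar 12.7 jm 6.6 [ 39.  41. -53. 125.  54.  41. 128.]
(0.43, -0.089, 0.11) 0 0 delta mm [  0.  -0. -90.] rv [-0.  0. -0.] rows 3 mar 18.1 jm 9.2 [ 31.  49. -40. 129.  72.  30. 113.]
```

Request:
drive_tool:
  plan:
    - [0, -3, -13, 0.068, -0.067, 1.569]
    - [0, -3, -13, 0.068, -0.067, 1.569]
    - [0, -3, -13, 0.068, -0.067, 1.569]
    - [0, -3, -13, 0.068, -0.067, 1.569]
    - [0, -3, -13, 0.068, -0.067, 1.569]
    - [0, -3, -13, 0.068, -0.067, 1.569]
    - [0, -3, -13, 0.068, -0.067, 1.569]
    - [0, -3, -13, 0.068, -0.067, 1.569]
    - [0, -3, -13, 0.068, -0.067, 1.569]
    - [0, -3, -13, 0.068, -0.067, 1.569]
    - [0, -3, -13, 0.068, -0.067, 1.569]
    - [0, -3, -13, 0.068, -0.067, 1.569]
    - [0, -3, -13, 0.068, -0.067, 1.569]
    - [0, -3, -13, 0.068, -0.067, 1.569]
    - [0, -3, -13, 0.068, -0.067, 1.569]

```text
time: 32.6
eef_pos: [0.5535, 0.05, 0.3191]
tool_rot: [[-0.166, -0.985, 0.054], [-0.85, 0.171, 0.499], [-0.5, 0.036, -0.865]]
wrist_force: [-0.5, 0.6, 0.7]
width: 1.003
```

```bash
python3 sq.py "[((.5,-.1,.3),0,0,90),((.425,-.089,.22),0,0,90),((.43,-.089,.11),0,0,90)]"
```

```text
32.6 [0.553 0.05  0.319] [ 43.6  46.7 -70.6  99.9  20.4  49.6 143.4]
(0.5, -0.1, 0.3) 0 0 delta mm [ -64. -133.  -39.] rv [-0.523  0.046  0.177] rows 5 mar 4.8 jm 4.6 [ 41.  38. -59. 106.  38.  58. 146.]
(0.425, -0.089, 0.22) 0 0 delta mm [-75.  11. -80.] rv [ 0. -0. -0.] rows 3 mar 10.3 jm 7.1 [ 40.  38. -53. 124.  49.  41. 133.]
(0.43, -0.089, 0.11) 0 0 delta mm [   5.   -0. -110.] rv [-0.  0. -0.] rows 3 mar 18.1 jm 8.4 [ 29.  48. -36. 129.  71.  27. 115.]
```

Request:
drive_tool:
  plan:
    - [-53, -150, -19, -0.523, 0.046, 0.177]
    - [-53, -150, -19, -0.523, 0.046, 0.177]
    - [-53, -150, -19, -0.523, 0.046, 0.177]
    - [-53, -150, -19, -0.523, 0.046, 0.177]
    - [-53, -150, -19, -0.523, 0.046, 0.177]
    - [-53, -150, -19, -0.523, 0.046, 0.177]
    - [-128, -139, -99, -0.523, 0.046, 0.177]
    - [-128, -139, -99, -0.523, 0.046, 0.177]
    - [-128, -139, -99, -0.523, 0.046, 0.177]
    - [-128, -139, -99, -0.523, 0.046, 0.177]
  grip: 0.5

```text
time: 33.43
eef_pos: [0.4181, -0.0886, 0.2182]
tool_rot: [[-0.004, -0.999, -0.045], [-1.0, 0.004, -0.001], [0.002, 0.045, -0.999]]
wrist_force: [-1.2, 0.4, -0.1]
width: 0.504
```

```bash
python3 w.py w17.png bail_grip; python3 st.py; python3 sq.py "[((.43,-.089,.11),0,0,90),((.43,-.089,.11),0,6,90)]"
```

```text
bail_grip [288.  187.9] 0.76 [ 0.4372 -0.0861  0.044 ]
bail_grip [331.6 336.7] 0.43 [0.3937 0.0839 0.044 ]
33.5333 [ 0.4247 -0.0881  0.221 ] [ 41.0812  39.1084 -58.1101 120.1703  44.8424  48.7395 134.9843]
33.5333 [ 0.425 -0.088  0.221] [ 41.081  39.108 -58.11  120.17   44.842  48.739 134.984]
[[-0.005 -0.999 -0.035]
 [-1.     0.005 -0.   ]
 [ 0.     0.035 -0.999]]
33.5333 [ 0.425 -0.088  0.221] [ 41.1  39.1 -58.1 120.2  44.8  48.7 135. ]
(0.43, -0.089, 0.11) 0 0 delta mm [  -1.   -5. -130.] rv [-0.002 -0.039  0.006] rows 4 mar 18.1 jm 9.3 [ 31.  49. -39. 129.  72.  30. 113.]
(0.43, -0.089, 0.11) 0 6 delta mm [-0.  0. -0.] rv [-0.    -0.105 -0.   ] rows 1 mar 13.2 jm 21.7 [ 28.  46. -33. 134.  94.  21.  93.]
```

View pics/w17.png

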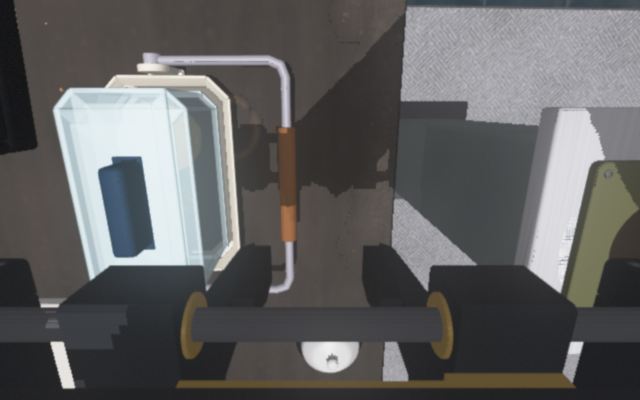

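Request:
drive_tool:
  plan:
    - [6, -1, -25, 0, -0.03, 0]
    - [8, -1, -50, 0, -0.04, 0]
    - [10, -1, -75, 0, -0.05, 0]
    - [10, -1, -95, 0, -0.07, 0]
    - [10, -1, -105, 0, -0.09, 0]
    - [10, -1, -108, 0, -0.11, 0]
    - [10, -1, -108, 0, -0.13, 0]
    - [10, -1, -108, 0, -0.15, 0]
    - [10, -1, -108, 0, -0.175, 0]
    - [10, -1, -108, 0, -0.175, 0]

```text
time: 34.37
eef_pos: [0.4367, -0.0892, 0.1136]
tool_rot: [[-0.006, -0.99, 0.143], [-1.0, 0.006, -0.001], [-0.0, -0.143, -0.99]]
wrist_force: [-0.3, 0.4, 0.2]
width: 0.5
```

```bash
python3 w.py w18.png bail_grip; python3 st.py
```

```text
bail_grip [329.1 224.2] 0.77 [ 0.4382 -0.0872  0.044 ]
34.4667 [ 0.4368 -0.0893  0.1135] [ 32.0601  46.4677 -42.5831 132.8142  89.8562  29.132   94.1002]
34.4667 [ 0.437 -0.089  0.114] [ 32.06   46.468 -42.583 132.814  89.856  29.132  94.1  ]
[[-0.006 -0.99   0.142]
 [-1.     0.006 -0.001]
 [-0.    -0.142 -0.99 ]]
```

View pics/w18.png

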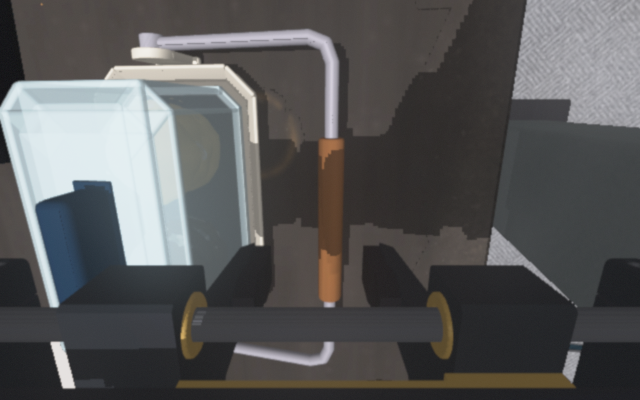

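Request:
drive_tool:
  plan:
    - [1, 0, -20, 0, 0, 0]
    - [1, 0, -40, 0, 0, 0]
    - [1, 0, -55, 0, 0, 0]
    - [1, 0, -62, 0, 0, 0]
    - [1, 0, -65, 0, 0, 0]
    - [1, 0, -65, 0, 0, 0]

```text
time: 34.97
eef_pos: [0.4365, -0.0894, 0.0477]
tool_rot: [[-0.006, -0.99, 0.139], [-1.0, 0.006, -0.001], [-0.0, -0.139, -0.99]]
wrist_force: [-0.5, 0.2, -0.1]
width: 0.499
```

```bash
python3 w.py w19.png; python3 st.py
```

```text
35.0167 [ 0.4366 -0.0894  0.0482] [ 32.1723  56.5902 -43.7422 133.9635 106.0104  35.89    80.1221]
35.0167 [ 0.437 -0.089  0.048] [ 32.172  56.59  -43.742 133.964 106.01   35.89   80.122]
[[-0.005 -0.99   0.14 ]
 [-1.     0.005 -0.001]
 [ 0.    -0.14  -0.99 ]]
```

View pics/w19.png

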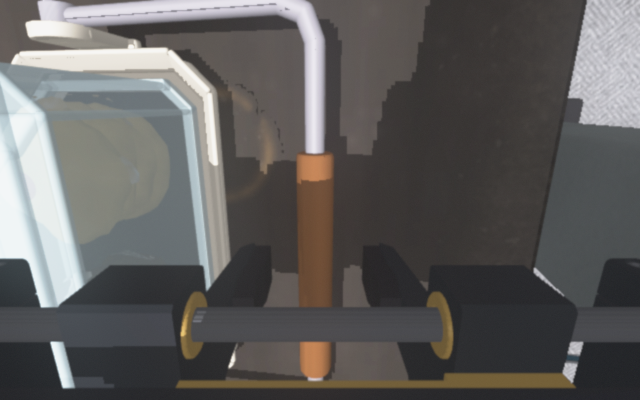

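Request:
drive_tool:
  plan:
    - [0, 0, 0, 0, 0, 0]
    - [0, 0, 0, 0, 0, 0]
    - [0, 0, 0, 0, 0, 0]
    - [0, 0, 0, 0, 0, 0]
    - [0, 0, 0, 0, 0, 0]
    - [0, 0, 0, 0, 0, 0]
  grip: 0.95

```text
time: 35.52
eef_pos: [0.4372, -0.0896, 0.0484]
tool_rot: [[-0.005, -0.99, 0.142], [-1.0, 0.005, -0.002], [0.001, -0.142, -0.99]]
wrist_force: [1.9, -0.5, 3.3]
width: 0.172
```

```bash
cat > s8.py <<'E'
from fast import *
from h import r
np.set_printoptions(precision=1,suppress=True)
o=r.get_obs();q=o['joint_pos'];x0,R0,_=fkj(q)
for a in range(170,75,-5):
    d=.116*np.array([np.cos(np.radians(a))-np.cos(np.radians(175)),0,np.sin(np.radians(a))-np.sin(np.radians(175))])
    qn=step(q,x0+d,R0,n=3);print(a,(d*1e3).round(1),qn,round(mar(qn),1),round(np.abs(qn-q).max(),1));q=qn
E
python3 s8.py
```

```text
170 [ 1.3  0.  10. ] [ 32.2  55.  -43.6 133.6 103.7  34.7  82.2] 13.1 2.5
165 [ 3.5  0.  19.9] [ 32.1  53.4 -43.4 133.1 100.9  33.5  84.7] 13.6 2.8
160 [ 6.6  0.  29.6] [ 32.1  51.8 -43.3 132.4  97.7  32.4  87.7] 14.2 3.2
155 [10.4  0.  38.9] [ 32.1  50.4 -43.2 131.6  94.2  31.6  91. ] 15.1 3.5
150 [15.1  0.  47.9] [ 32.1  49.2 -43.3 130.6  90.5  31.   94.6] 16.1 3.7
145 [20.5  0.  56.4] [ 32.3  48.2 -43.7 129.5  86.6  30.9  98.4] 17.2 3.8
140 [26.7  0.  64.5] [ 32.5  47.5 -44.3 128.3  82.9  31.2 102. ] 18.4 3.7
135 [33.5  0.  71.9] [ 32.8  47.  -45.2 126.9  79.4  31.9 105.5] 19.8 3.5
130 [41.   0.  78.8] [ 33.2  46.7 -46.2 125.5  76.3  32.8 108.6] 21.2 3.1
125 [49.   0.  84.9] [ 33.5  46.5 -47.2 123.9  73.5  34.  111.4] 22.7 2.8
120 [57.6  0.  90.3] [ 33.7  46.5 -48.1 122.3  71.1  35.2 113.9] 24.3 2.5
115 [66.5  0.  95. ] [ 33.9  46.7 -49.  120.7  69.1  36.5 116.1] 26.0 2.2
110 [75.9  0.  98.9] [ 33.9  46.9 -49.7 119.   67.4  37.7 118.1] 27.7 1.9
105 [ 85.5   0.  101.9] [ 33.9  47.3 -50.3 117.3  66.   38.9 119.8] 29.4 1.7
100 [ 95.4   0.  104.1] [ 33.7  47.8 -50.8 115.5  64.8  40.1 121.3] 30.8 1.7
95 [105.4   0.  105.4] [ 33.5  48.3 -51.2 113.8  63.8  41.2 122.7] 29.5 1.7
90 [115.6   0.  105.9] [ 33.2  48.9 -51.5 112.1  63.   42.2 123.9] 28.3 1.7
85 [125.7   0.  105.4] [ 32.9  49.6 -51.6 110.4  62.4  43.1 124.9] 27.2 1.7
80 [135.7   0.  104.1] [ 32.5  50.3 -51.7 108.7  62.   44.  125.9] 26.2 1.7
```

Width 0.172 × 88 ≈ 15 mm, so the sleeve is gripped. Now the first part of the swing.

Request:
drive_tool:
  plan:
    - [0.5, 0, 4, 0, 0, 0]
    - [1.3, 0, 10, 0, 0, 0]
    - [3.5, 0, 19.9, 0, 0, 0]
    - [6.6, 0, 29.6, 0, 0, 0]
    - [10.4, 0, 38.9, 0, 0, 0]
    - [15.1, 0, 47.9, 0, 0, 0]
    - [20.5, 0, 56.4, 0, 0, 0]
    - [26.7, 0, 64.5, 0, 0, 0]
    - [26.7, 0, 64.5, 0, 0, 0]

```text
time: 36.27
eef_pos: [0.4604, -0.0897, 0.1133]
tool_rot: [[-0.006, -0.991, 0.136], [-1.0, 0.006, -0.002], [0.001, -0.136, -0.991]]
wrist_force: [-4.6, 0.0, 0.2]
width: 0.166
```

```bash
python3 -c "
from h import *
o=r.get_obs();print(o['time'],o['wrist_force'])
save(grab_frame('side'),'s20.png')
i=cv2.imread('pics/s20.png')[110:260,250:400];cv2.imwrite('pics/c16.png',cv2.resize(i,None,fx=4,fy=4,interpolation=2))"
```

```text
36.2667 [-4.57912898  0.02511955  0.18190705]
```

View pics/c16.png

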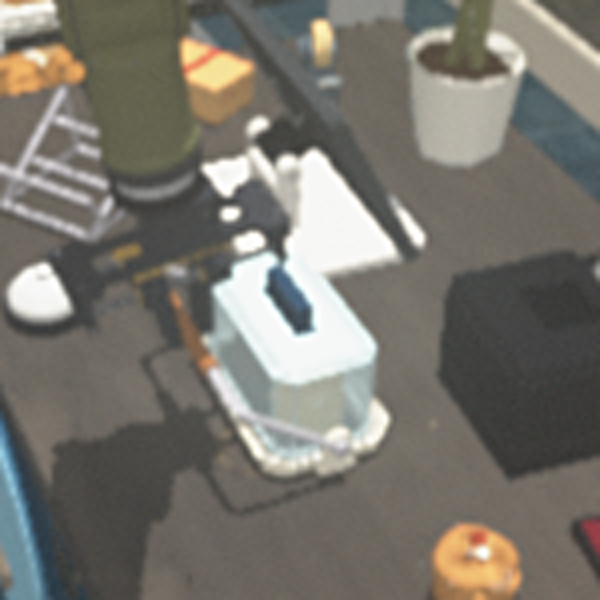

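Request:
drive_tool:
  plan:
    - [4.8, 0, 7.4, 0, 0, 0]
    - [12.3, 0, 14.3, 0, 0, 0]
    - [20.3, 0, 20.4, 0, 0, 0]
    - [28.9, 0, 25.8, 0, 0, 0]
    - [37.8, 0, 30.5, 0, 0, 0]
    - [47.2, 0, 34.4, 0, 0, 0]
    - [56.8, 0, 37.4, 0, 0, 0]
    - [56.8, 0, 37.4, 0, 0, 0]

```text
time: 36.98
eef_pos: [0.5192, -0.0901, 0.1517]
tool_rot: [[-0.006, -0.99, 0.14], [-1.0, 0.005, -0.004], [0.003, -0.14, -0.99]]
wrist_force: [-8.8, -2.5, 20.6]
width: 0.169
```

```bash
python3 w.py w21.png; python3 -c "
from h import *
o=r.get_obs();print(o['time'],o['wrist_force'],o['moment'],o['eef_pos'])
save(grab_frame('side'),'s21.png')
i=cv2.imread('pics/s21.png')[100:250,260:410];cv2.imwrite('pics/c17.png',cv2.resize(i,None,fx=4,fy=4,interpolation=2))"
```

```text
37.0333 [ 0.5187 -0.0901  0.1516] [ 32.0354  45.1147 -44.8631 118.1782  63.289   34.4034 122.68  ]
37.0333 [-7.66690802 -1.82563277 20.36918418] [-0.47709109  1.34260179 -0.10977687] [ 0.51873061 -0.09007136  0.15157425]
```

View pics/c17.png

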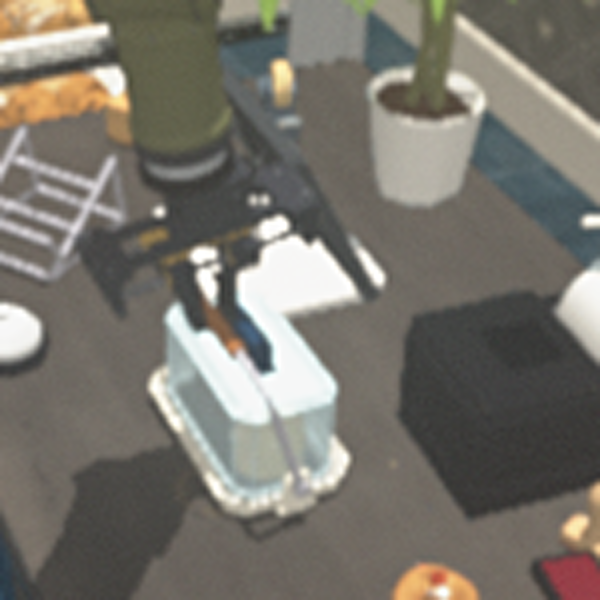

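View pics/w21.png

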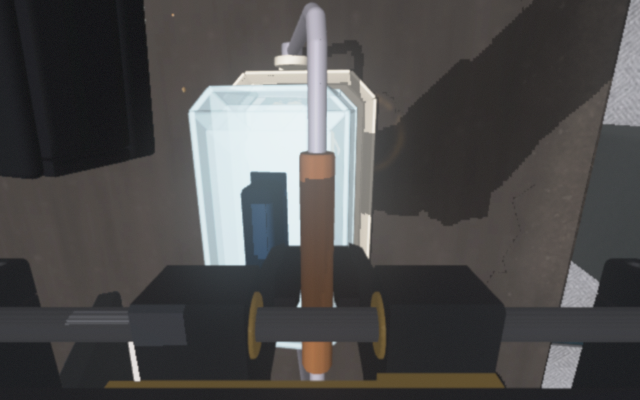

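Request:
drive_tool:
  plan:
    - [0, 0, 2, 0, 0, 0]
    - [0, 0, 4, 0, 0, 0]
    - [0, 0, 4, 0, 0, 0]

```text
time: 37.33
eef_pos: [0.5179, -0.09, 0.1531]
tool_rot: [[-0.006, -0.991, 0.136], [-1.0, 0.006, -0.002], [0.001, -0.136, -0.991]]
wrist_force: [-1.7, -1.1, -3.8]
width: 0.167
```

Request:
drive_tool:
  plan:
    - [5, 0, 1, 0, 0, 0]
    - [14, 0, 3, 0, 0, 0]
    - [24, 0, 4.3, 0, 0, 0]
    - [34, 0, 4.9, 0, 0, 0]
    - [43, 0, 4.6, 0, 0, 0]
    - [48, 0, 4.1, 0, 0, 0]
    - [48, 0, 4.1, 0, 0, 0]

```text
time: 37.92
eef_pos: [0.5688, -0.0903, 0.1581]
tool_rot: [[-0.006, -0.99, 0.141], [-1.0, 0.006, -0.002], [0.001, -0.141, -0.99]]
wrist_force: [-1.5, -3.9, 3.1]
width: 0.172
```

Request:
drive_tool:
  plan:
    - [3, 0, -0.5, 0, 0, 0]
    - [5, 0, -1, 0, 0, 0]
    - [5, 0, -1, 0, 0, 0]

```text
time: 38.17
eef_pos: [0.572, -0.0903, 0.1573]
tool_rot: [[-0.006, -0.99, 0.138], [-1.0, 0.005, -0.003], [0.002, -0.138, -0.99]]
wrist_force: [-4.9, -5.3, 8.1]
width: 0.169
```

Request:
drive_tool:
  plan:
    - [-1, 0, 0, 0, 0, 0]
    - [-1, 0, 0, 0, 0, 0]
    - [-1, 0, 0, 0, 0, 0]
    - [-1, 0, 0, 0, 0, 0]
  grip: 0.5

```text
time: 38.5
eef_pos: [0.5721, -0.0884, 0.1571]
tool_rot: [[-0.004, -0.99, 0.141], [-1.0, 0.004, 0.001], [-0.001, -0.141, -0.99]]
wrist_force: [-0.2, -0.5, -0.2]
width: 0.451
```

Request:
drive_tool:
  plan:
    - [0, 0, 8, 0, 0, 0]
    - [-1, 0, 25, 0, 0, 0]
    - [-3, 0, 55, 0, 0, 0]
    - [-6, 0, 95, 0, 0, 0]
    - [-20, 0, 130, 0, 0, 0]
    - [-60, 0, 150, 0, 0, 0]
    - [-60, 0, 150, 0, 0, 0]

```text
time: 39.08
eef_pos: [0.5087, -0.0882, 0.3106]
tool_rot: [[-0.003, -0.99, 0.142], [-1.0, 0.002, -0.003], [0.003, -0.142, -0.99]]
wrist_force: [-1.5, 0.6, -1.1]
width: 0.503
```

```bash
python3 w.py w22.png; python3 -c "
from h import *
o=r.get_obs();print(o['time'],o['wrist_force'])
save(grab_frame('side'),'s22.png')
i=cv2.imread('pics/s22.png')[120:260,260:400];cv2.imwrite('pics/c18.png',cv2.resize(i,None,fx=4.2,fy=4.2,interpolation=2))"
```

```text
39.1333 [ 0.5099 -0.0891  0.3093] [ 42.6682  33.342  -60.2987 109.2358  40.2018  51.2475 143.3998]
39.1333 [ 0.26096488 -0.25955545 -0.53767046]
```

View pics/c18.png

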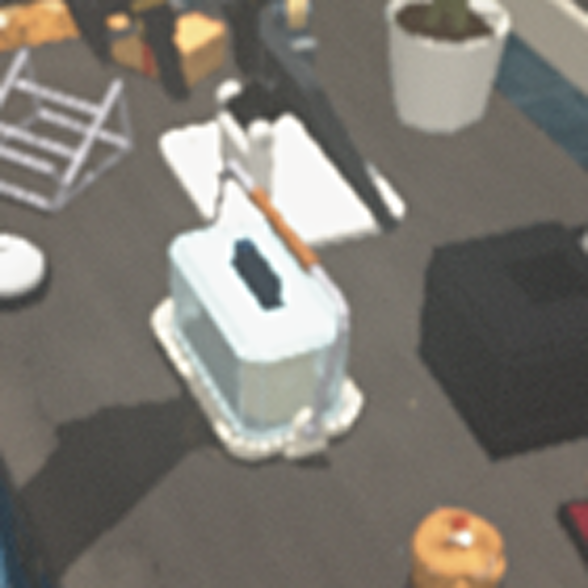

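View pics/w22.png

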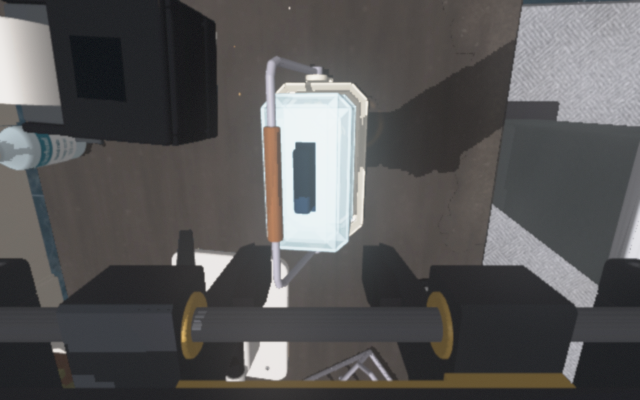

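```bash
python3 -c "
from h import *
import pickle
np.set_printoptions(precision=4,suppress=True)
i=cv2.imread('pics/w22.png')[45:295,235:395];cv2.imwrite('pics/c19.png',cv2.resize(i,(384,600),interpolation=2))
i=cv2.imread('pics/s22.png')[165:235,290:350];cv2.imwrite('pics/c20.png',cv2.resize(i,(510,595),interpolation=2))
W=pickle.load(open('pics/w22.png.pkl','rb'))
print('sleeve',[onz(W,u,.148) for u in [(271,128),(275,240)]])
"
```

```text
sleeve [array([ 0.5731, -0.1423,  0.148 ]), array([ 0.5735, -0.0336,  0.148 ])]
```

View pics/c19.png

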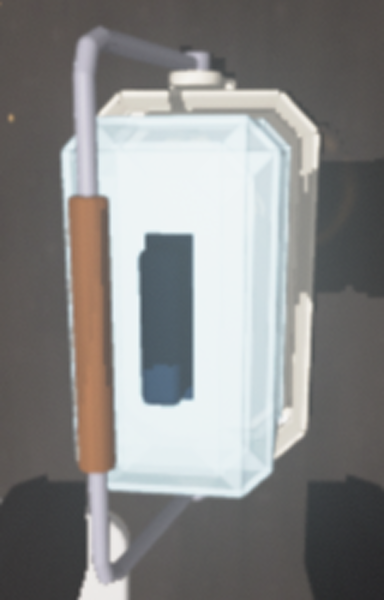

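View pics/c20.png

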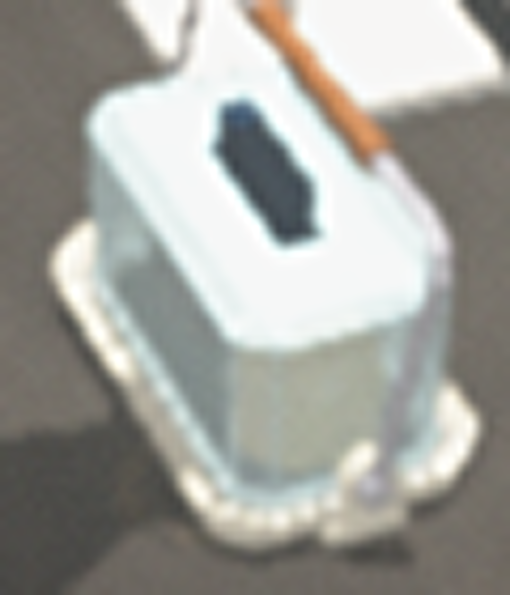

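```bash
python3 -c "
from h import *
import pickle
np.set_printoptions(precision=4,suppress=True)
W=pickle.load(open('pics/w22.png.pkl','rb'))
f=lambda u:(u[0]/2.4+235,u[1]/2.4+45)
print('tray -x edge',[onz(W,f(u),.022) for u in [(319,135),(305,430)]])
print('tray -y edge',[onz(W,f(u),.022) for u in [(130,91),(280,91)]])
print('rim -x edge',[onz(W,f(u),.008) for u in [(291,150),(284,405)]])
print('grip top .126',[onz(W,f(u),.126) for u in [(140,255),(152,404),(193,234),(193,398)]])
S=grab_frame('side');w=grab_frame('wrist')
for q in ('bail_grip','cover_grip','tray_lip','tray_floor','cover_rim'):
    a=nets.landmark_of(S,q);b=nets.landmark_of(w,q)
    if a and b: print(q,a[0]['point'],b[0]['point'],tri([(S,a[0]['point']),(w,b[0]['point'])]))
"
```

```text
tray -x edge [array([ 0.487, -0.167,  0.022]), array([ 0.4883, -0.0096,  0.022 ])]
tray -y edge [array([ 0.5835, -0.1889,  0.022 ]), array([ 0.5071, -0.188 ,  0.022 ])]
rim -x edge [array([ 0.5011, -0.1597,  0.008 ]), array([ 0.5007, -0.0192,  0.008 ])]
grip top .126 [array([ 0.5577, -0.1189,  0.126 ]), array([ 0.5539, -0.0552,  0.126 ]), array([ 0.5359, -0.1276,  0.126 ]), array([ 0.5361, -0.0587,  0.126 ])]
bail_grip [327.6, 174.8] [277.0, 187.3] (array([ 0.5748, -0.0895,  0.1444]), [[-0.7, 0.1], [-2.4, -0.8]])
cover_grip [323.1, 185.8] [303.5, 180.3] (array([ 0.5583, -0.0881,  0.1013]), [[-1.1, 0.1], [-3.2, -1.3]])
```

```bash
python3 -c "
from h import *
import pickle
np.set_printoptions(precision=2,suppress=True)
S=grab_frame('side')
i=S['frame'];hsv=cv2.cvtColor(i,cv2.COLOR_RGB2HSV)
m=(i.max(2)<100)&(np.indices(i.shape[:2])[0]>170)&(np.indices(i.shape[:2])[0]<200)&(np.indices(i.shape[:2])[1]>308)&(np.indices(i.shape[:2])[1]<336)
ys,xs=np.nonzero(m);print('grip blob',len(xs),xs.mean(),ys.mean())
for z in (.108,.112,.116,.120): print(z,proj(S,[.5497,-.0889,z]))
# cover top corners predicted & pack pixel check
c=[proj(S,[.5497+a,-.0889+b,.126]) for a in(-.009,.009) for b in(-.034,.034)];print(np.array(c))
print('tan',[d['point'] for d in nets.landmark_of(S,'pack_tan_center')][:2],'bell',[d['point'] for d in nets.landmark_of(S,'call_bell')][:1],'card',[d['point'] for d in nets.landmark_of(S,'card_holder')][:1])
print(r.get_obs()['time'])
save(S,'s23.png')
"
```

```text
grip blob 73 321.09589041095893 185.54794520547946
0.108 [319.9  185.11]
0.112 [319.92 184.18]
0.116 [319.95 183.26]
0.12 [319.97 182.33]
[[321.78 187.3 ]
 [313.54 176.04]
 [326.68 185.98]
 [318.3  174.82]]
tan [[368.5, 248.0]] bell [[259.7, 185.6]] card [[324.8, 320.2]]
39.9833
```

View pics/s23.png

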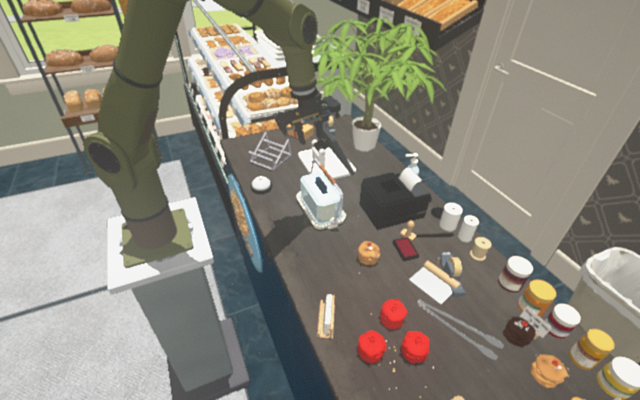

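```bash
python3 -c "
from h import *
print(close_job())"
```

```text
the job is handed in; nothing more can be done
None
```

The order is packed and the job was handed in at about 40 s of the 72 s allowed. I put the dark and yellow stacks side by side in the tray and lowered the clear cover over them. Then I swung the handle past upright and let it go against its stop.

**What the last checks showed:**
- **Cover:** its near rim edge lies about 13 mm inside the tray's outer edge, which is what a centred fit should give. The camera puts the cover's grip at or slightly below seated height. No tilt beyond about 1.5° showed, though two earlier views disagreed by about 3 mm in opposite directions.
- **Handle:** the sleeve sits about 24 mm past the hinge line, as expected at the stop, and it stayed there after I let go.
- **Stacks:** both stood upright about 43–45 mm either side of the tray centre before covering, inside the 34–48 mm band. The yellow one was still visible upright through the cover later; I did not look at the dark one separately again.
- **Left alone:** the tan stack and the bell read in the same place as at the start. The card holder's network reading moved 4 px, but it looks unmoved in the picture.

**What did not go as planned:**
- **Cover grip:** the arm could not tilt far enough to take the cover's grip across its narrow side. I held it by its ends instead.
- **Tray shift:** the tray slid about 4 mm toward the robot while the handle was being swung. The wrist force reached about 20 N for a moment, and I corrected the path.

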